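# Put the ma'amoul moulds away in their hasp-locked case

## Robot

A 6-joint arm with a two-finger parallel gripper is mounted at the origin on the work surface. World frame = base frame: x ahead of the robot, y to its left, z up, the work surface at z = 0. Lengths are in m, angles in rad, forces in N, time in s.
With the tool pointing down it reaches from about 0.375 to 0.9 m from the base axis. Payload 3.1 kg.
Tool frame: the origin (TCP) lies between the finger pads, 19 mm behind the fingertips; this is the grasp point; z points along the fingers, x is the direction in which the jaws open and shut, and the axes are right-handed (so a half turn about z gives the same grasp; the last joint's range is limited). The gripper opens to 87 mm and grips with 3 to 60 N. Pads are 19 mm wide; open, the fingers measure 117 mm over their backs; the gripper's body (75 mm by 190 mm) begins 51 mm behind the grasp point.
Start: joints at [1.137, 0.527, 1.433, -0, 1.181, -0.178], TCP at [0.158, 0.605, 0.241] pointing down, gripper open.
Joint ranges: [-3.08, 3.08], [-0.75, 2.2], [0.22, 2.44], [-1.43, 4.57], [0, 2.65], [-2.85, 2.85]. Speed limits (rad/s): [2.79, 2.79, 3.14, 3.14, 3.14, 3.14].

## Interface

Orientations are given as a unit quaternion [x, y, z, w].
In Python, from rig import status, eyes, robot gives the robot as it stands. The module is installed in compiled form; this text tells all that it offers.
- The arm moves only by the tool step_arm, never from a script. Its argument "steps" is a list of rows, each a list of 7 numbers: the closure, from -1 (fully open) to 1 (shut), so that 0 is half open, then the shift along the tool's x, y, z each as a share of 0.025 m, from -1 to 1, then the turn, a rotation vector about the tool's x, y, z each as a share of 8 degrees, from -1 to 1. In form: [[jaw, dx, dy, dz, rx, ry, rz], ...]. A call has exactly 10 rows; each row shifts and turns the commanded pose from where the row before left it, along the tool's axes as they then stand; what a row does not reach is not made up. A row lasts 1/10 s, in which the tool goes at most 50 mm and 8.59 degrees, less where a joint would pass 70% of its speed; a pose out of reach is approached as far as the arm can. A call with a number of a shift or a turn outside -1 to 1 is refused whole. A call with a gripper value outside its range is refused whole. The fingers move at their own pace and stop on an object; "squeeze" is the grip in N (left out, the last holds). Time passes only in rows, so rows that do not move let the fingers close, or fill a call up. It gives the time, the measured TCP pose, the force and the opening at its end, in the units of the state.
- status.get_obs(): the state, without advancing time (a new reading comes with each control period).
- eyes.camera(name): name is "scene" or "top"; returns (picture, depth): 420x560x3 uint8, red, green, blue; 420x560 float32, m along the optical axis (not along the pixel's ray), 0 where there is no reading.
- eyes.camera_info(name): a dict with "K" (3x3 intrinsics, pixels), "k1" (the pictures are not rectified: a ray, as slopes to the right and down, at radius r is drawn at 1 + k1 r^2 times it, then the intrinsics apply), "R" (3x3) and "t" (3): a world point X has camera coordinates R X + t. Camera axes: x right, y down, z forward; pixel columns grow to the right and rows downward; lengths in m; the calibration is good to about 2 mm. A picture is of the moment at which its call begins. camera_info takes no time and is no camera call.
- robot.hand_in(): hands the job in, once; it reports no verdict.
The state is a dict: "time": time; "q": joint angles; "joint_velocities": joint speeds; "joint_torque": joint torques, N m; "position": TCP position; "tool_rot": TCP orientation; "ft_force": force on the tool from outside, world axes, zero at the start; "moment": the same for the moment, N m; "grip_width": finger opening in m.
Only numpy, scipy, OpenCV 4.12 (cv2) and the standard library are available. Lean on these libraries where they do the work, as an engineer would, in place of code of your own. Each camera call takes 0.05 s, during which the arm holds its last target.

## Task

Put the ma'amoul moulds away: swing the case's hasp off the lid and only then open the lid wide, and lay every mould that is out on the counter flat in a pocket of its own with its carved face down, so turn over those that lie carved face up. Then close the lid fully and swing the hasp back down flat over it. Leave the jar, the funnel and the spoon where they are.

Things in the scene. Friction and masses are not known exactly. Their poses are not given: they have to be found in the camera images.
- case: fixed green wooden case 125 (x) x 288 (y) mm, 50 mm high without lid; origin under its centre; front (-x, with the hasp) to the robot. Walls 8 mm, blue floor 8 mm up. Four pale ridges 6 mm high along x bound 3 pockets side by side in y, each 109 (x) x 62 (y) mm; ridges 22 mm wide between pockets, 21 mm at the side walls. Fingers can straddle a mould in y with tips 7 mm or more above the floor
- pocket0 (a point): middle of the floor of the right-hand pocket (case y = -84 mm, 8 mm above the counter); axes as the case's. A seated mould's origin lies 14 mm above this point.
- pocket1 (a point): the same for the middle pocket (case y = 0)
- pocket2 (a point): the same for the left-hand pocket (case y = +84 mm)
- lid (a joint): angle of the lid, hinged on the case's far (+x) top edge: 0 closed, grows as it opens upward and away from the robot, to 1.95 rad. It stays where it is left (friction 0.24 N m, weight 0.15 N m when flat). 8 mm thick, its top 58.5 mm above the counter when closed.
- lid_knob (a point): centre of the black barrel grip on the lid, 24 mm in diameter, 30 mm long along the case's y, on a thin stem. Lid closed: 28 mm above the lid's top, 22 mm behind its front edge, 90 mm right (-y) of its middle. Can be pinched by its two flat ends, tool pointing down, and carried round the hinge: it turns between the fingers.
- lid_hinge (a point): middle of the lid's hinge axis (along the case's y), 50.5 mm above the counter; from it the grip lies 103 mm to -x, 36 mm up and 90 mm to -y when the lid is closed
- hasp (a joint): angle of the brass hasp: 0 flat on the lid over the catch (a steel staple standing in its slot), 1.57 straight up, to 2.6 leaning to the front (-x). Starts at 0 to 0.3. Stays where it is left (friction 0.07 N m). It does not itself stop the lid from being lifted: swing it off first.
- hasp_knob (a point): centre of the red barrel grip near the hasp's free end: 22 mm in diameter, 30 mm long along the case's y; 27 mm above the lid's top when closed. Can be pinched by its two flat ends, tool pointing down, and carried round the hinge. The strap is 26 mm wide, 4 mm thick, and ends 10 mm beyond the grip.
- hasp_hinge (a point): middle of the hasp's hinge axis (along the case's y), at case x = -72 mm, 64 mm above the counter; from it the grip lies 66 mm to +x and 22 mm up when the hasp is closed
- mould_a: wooden ma'amoul mould: a dark brown block 95 x 52 x 28 mm (its x, y, z), 0.1 kg, origin at its middle; +z points out of its CARVED face (60 x 34 mm recess, 10 mm deep, pale floor, flower pattern), the other face is plain. 2 or 3 alike moulds lie flat on the counter right of the case (any one may be absent); this one at first carved face up.
- mould_b: wooden ma'amoul mould: a dark brown block 95 x 52 x 28 mm (its x, y, z), 0.1 kg, origin at its middle; +z points out of its CARVED face (60 x 34 mm recess, 10 mm deep, pale floor, flower pattern), the other face is plain. 2 or 3 alike moulds lie flat on the counter right of the case (any one may be absent); this one at first carved face up.
- mould_c: wooden ma'amoul mould: a dark brown block 95 x 52 x 28 mm (its x, y, z), 0.1 kg, origin at its middle; +z points out of its CARVED face (60 x 34 mm recess, 10 mm deep, pale floor, flower pattern), the other face is plain. 2 or 3 alike moulds lie flat on the counter right of the case (any one may be absent); this one at first carved face down.
- jar: glass storage jar with a white lid and wire latch, 96 mm in diameter, 135 mm high, origin under its centre; not to be moved
- funnel: grey plastic funnel standing mouth down, 100 mm in diameter, 100 mm high, origin under its centre; not to be moved
- spoon: stainless spoon 180 mm long lying on the counter; not to be moved
Mind the look-alikes: they are no part of the job. What is shaped like the mould_a but turquoise is not meant. What is shaped like the mould_b but yellow is not meant.

How it is judged:
By the outcome, as a careful person would: the job done as asked, in the order asked, and still so for the second after the job is handed in, with the robot touching nothing.
Of mould_a, mould_b, mould_c only 2 to 3 are there at a start; the rules pass over those that are not, and their reading is None.
At some moment in a run one of mould_a, mould_b, mould_c may be knocked a few centimetres aside while the robot is not near it.
Once in a run the grip may slacken for a moment while it holds something.
It also fails if it takes over 210 s, if anything falls off the work surface, if the arm or the gripper's body presses on something with over 40 N, if the wrist force passes 120 N, or if a joint passes its speed limit or range.

## Working session

There is one attempt and no reset: what is moved stays moved. The work goes in short steps, Python scripts to look and compute and a tool call to move; the robot and the scene stay as the last step left them, time stands still between calls to the robot, and variables do not carry over. Pictures are saved under pics/ and viewed, and the job is handed in when it is done.

Besides the shell and the picture viewer there is one more tool, called after "Call:" as name([rows], argument=value, ...), one row to a line, values as JSON. step_arm: Moves the arm, as the interface text tells. Its arguments: {"type":"object","properties":{"steps":{"type":"array"},"squeeze":{"type":"number"}},"required":["steps"]}

```bash
mkdir -p pics
python3 - <<'E'
from rig import status,eyes,robot
import cv2,numpy as np
print(status.get_obs())
for n in("scene","top"):
    im,d=eyes.camera(n); cv2.imwrite(f"pics/{n}0.png",im[:,:,::-1]); np.savez(f"{n}0.npz",im=im,d=d)
    print(n,eyes.camera_info(n))
E
```

```text
{'time': 0.0, 'q': array([ 1.13654150e+00,  5.28490364e-01,  1.43392740e+00, -2.00133191e-05,
        1.18139332e+00, -1.78477506e-01]), 'joint_velocities': array([-0.00104206,  0.00059858, -0.00147365, -0.00170433, -0.00106162,
        0.00026189]), 'joint_torque': array([-5.06797369e-04, -4.40056765e+01, -1.76588559e+01,  6.31462131e-02,
        5.83112868e-02, -1.72798445e-04]), 'position': array([0.15778381, 0.60402369, 0.24024875]), 'tool_rot': array([ 7.91513930e-01,  6.11150119e-01, -9.80095862e-04,  5.19470206e-04]), 'ft_force': array([-0.4581957 , -0.0458502 , -0.31103511]), 'moment': array([-0.01822622, -0.02235992,  0.00570744]), 'grip_width': 0.08708742827278439}
scene {'K': array([[529.29847617,   0.        , 273.37864222],
       [  0.        , 529.29847617, 210.6941507 ],
       [  0.        ,   0.        ,   1.        ]]), 'k1': -0.14221427959985838, 'R': array([[ 0.47027066,  0.88226673, -0.02123503],
       [ 0.59921252, -0.33687579, -0.72626376],
       [-0.64791192,  0.32881625, -0.68708807]]), 't': array([-0.27162165, -0.25466632,  2.11913532])}
top {'K': array([[426.33388902,   0.        , 283.06728375],
       [  0.        , 426.33388902, 209.59369931],
       [  0.        ,   0.        ,   1.        ]]), 'k1': -0.1370396316997196, 'R': array([[-0.00454408, -0.99988777,  0.01427598],
       [-0.99553384,  0.00317718, -0.09435185],
       [ 0.0942959 , -0.01464096, -0.99543655]]), 't': array([0.0255226 , 0.57539521, 1.09451648])}
```

View pics/scene0.png

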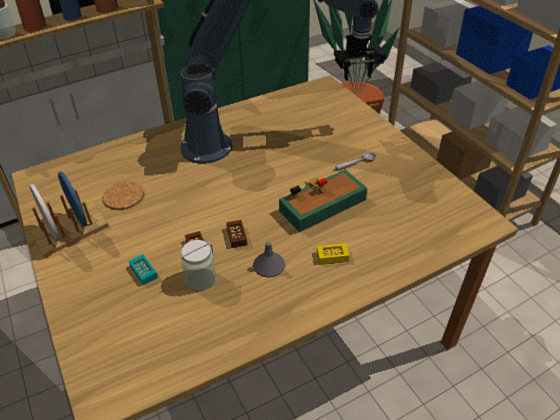

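View pics/top0.png

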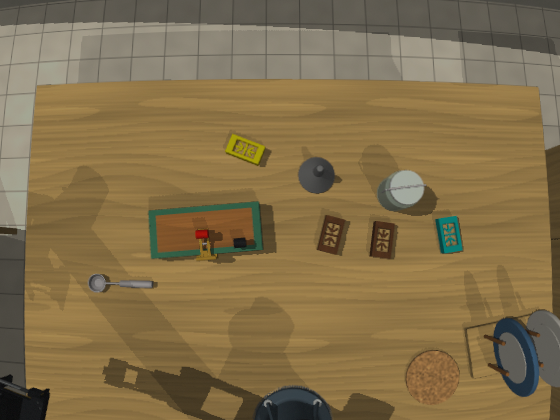

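The top view shows two brown moulds at (331,235) and (382,240). There is a turquoise look-alike at (449,235) and a yellow one at (246,149). The case is at (206,231), with its red hasp knob at (202,234) and black lid knob at (240,242). I'll measure next and enlarge the crops.

```bash
cat > h.py <<'E'
import numpy as np,cv2
from rig import status,eyes,robot
from scipy.spatial.transform import Rotation as Rn
def grab(n,save=None):
    im,d=eyes.camera(n)
    if save: cv2.imwrite(f"pics/{save}.png",im[:,:,::-1])
    return im,d
def rays(n,px):
    I=eyes.camera_info(n);px=np.atleast_2d(np.asarray(px,float));K=I["K"]
    xd=(px-[K[0,2],K[1,2]])/[K[0,0],K[1,1]];x=xd.copy()
    for _ in range(20): x=xd/(1+I["k1"]*(x**2).sum(1,keepdims=True))
    return np.c_[x,np.ones(len(x))],I
def onplane(n,px,z):
    r,I=rays(n,px);c=-I["R"].T@I["t"];w=r@I["R"]
    return c+w*((z-c[2])/w[:,2])[:,None]
def pts(n,px,d):
    r,I=rays(n,px);p=np.atleast_2d(px).astype(int);D=d[p[:,1],p[:,0]]
    return (r*D[:,None]-I["t"])@I["R"]
def proj(n,X):
    I=eyes.camera_info(n);c=np.atleast_2d(X)@I["R"].T+I["t"];x=c[:,:2]/c[:,2:]
    x=x*(1+I["k1"]*(x**2).sum(1,keepdims=True));K=I["K"]
    return x*[K[0,0],K[1,1]]+[K[0,2],K[1,2]]
def rectmask(m,amin=100):
    cs,_=cv2.findContours(m.astype(np.uint8),cv2.RETR_EXTERNAL,cv2.CHAIN_APPROX_NONE)
    return [c[:,0,:] for c in cs if cv2.contourArea(c)>amin]
def pose():
    o=status.get_obs();R=Rn.from_quat(o["tool_rot"]).as_matrix()
    return o,R
def crop(im,x0,y0,x1,y1,s,name):
    cv2.imwrite(f"pics/{name}.png",cv2.resize(im[y0:y1,x0:x1,::-1],None,fx=s,fy=s,interpolation=cv2.INTER_CUBIC))
E
python3 - <<'E'
from h import *
t=np.load("top0.npz");im,d=t["im"],t["d"]
crop(im,300,200,480,270,4,"mcrop"); crop(im,140,190,280,270,5,"ccrop")
s=np.load("scene0.npz");crop(s["im"],170,170,380,300,3.5,"scrop")
hsv=cv2.cvtColor(im,cv2.COLOR_RGB2HSV)
for p in [(331,235),(331,218),(382,240),(160,230),(152,240),(202,234),(240,242),(207,253),(180,230),(350,235)]: print(p,im[p[1],p[0]],hsv[p[1],p[0]],pts("top",[p],d).round(4))
E
```

```text
(331, 235) [75 47 28] [ 12 160  75] [[ 0.5083 -0.1031  0.0205]]
(331, 218) [79 49 28] [ 12 165  79] [[ 0.5531 -0.1033  0.0237]]
(382, 240) [73 47 28] [ 13 157  73] [[ 0.4941 -0.2404  0.0169]]
(160, 230) [129  84  42] [ 14 172 129] [[0.5209 0.3396 0.0589]]
(152, 240) [51 96 72] [ 74 120  96] [[0.4953 0.3604 0.0577]]
(202, 234) [162  23  10] [  3 239 162] [[0.5088 0.2219 0.1088]]
(240, 242) [29 31 30] [75 16 31] [[0.4894 0.1302 0.097 ]]
(207, 253) [142 109  38] [ 20 187 142] [[0.4624 0.2165 0.0647]]
(180, 230) [124  80  41] [ 14 171 124] [[0.521  0.2879 0.0573]]
(350, 235) [150 122  72] [ 19 133 150] [[ 5.087e-01 -1.573e-01 -4.000e-04]]
```

View pics/mcrop.png

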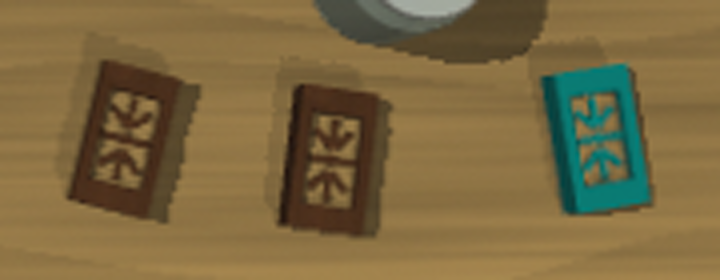

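View pics/ccrop.png

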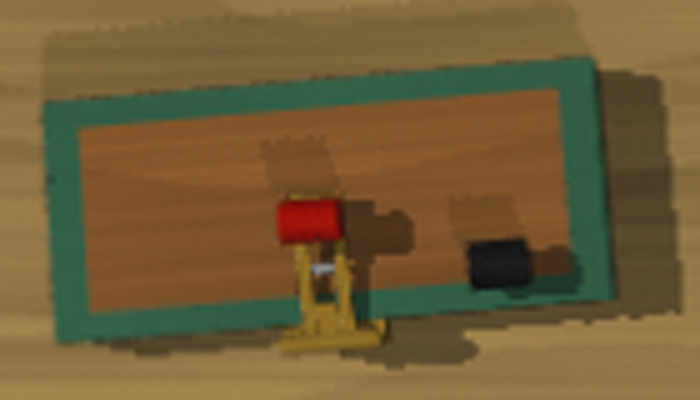

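View pics/scrop.png

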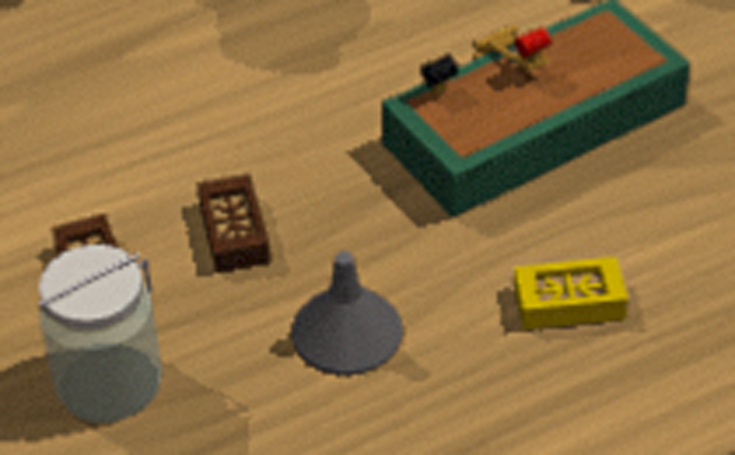

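```bash
cat >> h.py <<'E'
def allpts(n,d):
    v,u=np.mgrid[0:420,0:560]; P=pts(n,np.c_[u.ravel(),v.ravel()],d).reshape(420,560,3); P[d==0]=np.nan; return P
def mrect(P2):
    r=cv2.minAreaRect((np.asarray(P2)*1000).astype(np.float32)); b=cv2.boxPoints(r)/1000
    e=[b[1]-b[0],b[2]-b[1]]; e.sort(key=np.linalg.norm)
    L=e[1]; a=np.degrees(np.arctan2(L[1],L[0])); a=(a+90)%180-90
    return b.mean(0),np.linalg.norm(L),np.linalg.norm(e[0]),a
def moulds(im,d,zlo=0.018,zhi=0.035,box=None):
    hsv=cv2.cvtColor(im,cv2.COLOR_RGB2HSV);P=allpts("top",d)
    m=(hsv[...,0]<20)&(hsv[...,1]>110)&(hsv[...,2]<100)&(hsv[...,2]>35)
    m=cv2.morphologyEx(m.astype(np.uint8),cv2.MORPH_OPEN,np.ones((3,3)))
    out=[]
    for c in rectmask(m,60):
        mm=np.zeros(m.shape,np.uint8);cv2.drawContours(mm,[c[:,None]],-1,1,-1)
        q=P[(mm>0)];z=np.nanmedian(q[:,2])
        if not zlo<z<zhi+.05: continue
        q2=onplane("top",c,.028)
        out.append((c.mean(0).round(),z,mrect(q[q[:,2]>zlo][:,:2]),mrect(q2[:,:2])))
    return out
E
python3 - <<'E'
from h import *
t=np.load("top0.npz");im,d=t["im"],t["d"]
hsv=cv2.cvtColor(im,cv2.COLOR_RGB2HSV);P=allpts("top",d)
for o in moulds(im,d): print(o)
g=(hsv[...,0]>60)&(hsv[...,0]<85)&(hsv[...,1]>90)
c=max(rectmask(g),key=len); q=onplane("top",c,.0585);print("lid",c.min(0),c.max(0),mrect(q[:,:2]))
mm=np.zeros(g.shape,np.uint8);cv2.drawContours(mm,[c[:,None]],-1,1,-1);qq=P[(mm>0)]
print(mrect(qq[(qq[:,2]>.053)][:,:2]), np.nanmedian(qq[:,2]))
for nm,m in(("red",(hsv[...,0]<8)&(hsv[...,1]>200)&(hsv[...,2]>80)),("black",(hsv[...,2]<45)&(np.abs(P[...,0]-.49)<.04)&(np.abs(P[...,1]-.13)<.04)&(P[...,2]>.075))):
    q=P[m];q=q[q[:,2]>.075];print(nm,len(q),np.nanmean(q,0).round(4),q.min(0).round(4),q.max(0).round(4))
s=np.load("scene0.npz");ims,ds=s["im"],s["d"];hs=cv2.cvtColor(ims,cv2.COLOR_RGB2HSV);Ps=allpts("scene",ds)
q=Ps[(hs[...,0]<8)&(hs[...,1]>200)&(hs[...,2]>80)&(Ps[...,2]>.07)&(Ps[...,2]<.15)];print("red scene",len(q),np.mean(q,0).round(4),q.min(0).round(4),q.max(0).round(4))
q=Ps[(Ps[...,2]>.075)&(Ps[...,2]<.11)&(hs[...,2]<45)&(np.abs(Ps[...,0]-.49)<.04)&(np.abs(Ps[...,1]-.13)<.04)];print("blk scene",len(q),np.mean(q,0).round(4),q.min(0).round(4),q.max(0).round(4))
E
```

```text
(array([214., 237.]), np.float64(0.058602577428283426), (array([0.49948633, 0.19615695], dtype=float32), np.float32(0.04355852), np.float32(0.033592958), np.float32(1.2238541)), (array([0.5001213 , 0.20313215], dtype=float32), np.float32(0.04459072), np.float32(0.039509494), np.float32(0.376297)))
(array([383., 240.]), np.float64(0.021428871573281168), (array([ 0.49531773, -0.23972169], dtype=float32), np.float32(0.094786346), np.float32(0.05189567), np.float32(-7.927902)), (array([ 0.49503478, -0.2408329 ], dtype=float32), np.float32(0.09523933), np.float32(0.06580352), np.float32(-8.216515)))
(array([332., 235.]), np.float64(0.021365655250319224), (array([ 0.5096363 , -0.10274488], dtype=float32), np.float32(0.09564926), np.float32(0.052295774), np.float32(-16.43129)), (array([ 0.5083087 , -0.10693467], dtype=float32), np.float32(0.095833644), np.float32(0.06686086), np.float32(-14.092941)))
lid [149 202] [262 257] (array([0.52168983, 0.22415012], dtype=float32), np.float32(0.28521577), np.float32(0.12238245), np.float32(-85.53721))
(array([0.5219153 , 0.22460473], dtype=float32), np.float32(0.28614235), np.float32(0.122838564), np.float32(-85.519516)) 0.05755519810644194
red 103 [0.5097 0.2243 0.1072] [0.4991 0.2094 0.1002] [0.5189 0.2408 0.1131]
black 113 [0.4881 0.1315 0.0946] [0.4773 0.1164 0.0842] [0.4995 0.1456 0.1016]
red scene 40 [0.5146 0.2234 0.1074] [0.5043 0.2096 0.098 ] [0.5223 0.238  0.1147]
blk scene 49 [0.4944 0.1298 0.092 ] [0.4829 0.1168 0.079 ] [0.5024 0.1475 0.101 ]
```

Both brown moulds lie carved face up, so they are mould_a and mould_b, and mould_c is absent. The turquoise and yellow ones are look-alikes. The case centre is at about (0.522, 0.2245), yaw +4.5°, and the hasp is at about 0.2 rad. Next I'll write a planning helper.

```bash
cat >> h.py <<'E'
CC=np.array([.5218,.2244]);CY=np.radians(4.5)
def case2w(x,y,z): 
    c,s=np.cos(CY),np.sin(CY); return np.array([CC[0]+c*x-s*y,CC[1]+s*x+c*y,z])
def Rt(xa,tilt=0):
    """tool x axis at world angle xa deg (horizontal); tilt deg about tool x from pointing down"""
    a=np.radians(xa);X=np.array([np.cos(a),np.sin(a),0]);Z=np.array([0,0,-1.]);Y=np.cross(Z,X)
    return np.c_[X,Y,Z]@Rn.from_rotvec([np.radians(tilt),0,0]).as_matrix()
def plan(way,start=None):
    """way: list of (pos,R,nrows). prints rows per leg in tool units"""
    if start is None:
        o,R=pose();p=o["position"]
    else: p,R=start
    for (tp,tR,n) in way:
        tp=np.asarray(tp,float); rv=Rn.from_matrix(R.T@tR).as_rotvec(); st=rv/n
        rows=[]
        for i in range(n):
            Ri=R@Rn.from_rotvec(st*i).as_matrix(); s=Ri.T@((tp-p)/n)/.025
            rows.append(np.r_[s,np.degrees(st)/8])
        rows=np.array(rows)
        if np.ptp(rows,axis=0).max()<.02: print(n,"x",rows[0].round(2).tolist())
        else:
            for r in rows: print("  ",r.round(2).tolist())
        if abs(rows).max()>1: print("TOO BIG")
        p,R=tp,tR
def st():
    o,R=pose();e=np.degrees(np.arctan2(R[1,0],R[0,0]));t=np.degrees(np.arcsin(np.clip(R[:,2]@np.array([np.cos(np.radians(e-90)),np.sin(np.radians(e-90)),0]),-1,1)))
    print("t",round(o["time"],2),"p",o["position"].round(4),"xa",e.round(2),"tz",R[:,2].round(3),"F",o["ft_force"].round(2),"w",round(o["grip_width"],4),"q",o["q"].round(2))
E
python3 - <<'E'
from h import *
I=eyes.camera_info("top");print(-I["R"].T@I["t"])
st()
R=Rt(94.5)
plan([([.5098,.2234,.22],R,22),([.5098,.2234,.101],R,6)])
E
```

```text
[0.46973297 0.03971638 1.14344695]
t 0.1 p [0.1578 0.6041 0.2404] xa 75.34 tz [-0.001 -0.002 -1.   ] F [-0.81 -0.43 -0.56] w 0.0869 q [ 1.14  0.53  1.43  0.    1.18 -0.18]
   [-0.51, 0.79, 0.04, -0.0, 0.0, -0.11]
   [-0.52, 0.79, 0.04, -0.0, 0.0, -0.11]
   [-0.53, 0.78, 0.04, -0.0, 0.0, -0.11]
   [-0.54, 0.77, 0.04, -0.0, 0.0, -0.11]
   [-0.56, 0.76, 0.04, -0.0, 0.0, -0.11]
   [-0.57, 0.75, 0.04, -0.0, 0.0, -0.11]
   [-0.58, 0.74, 0.04, -0.0, 0.0, -0.11]
   [-0.59, 0.74, 0.04, -0.0, 0.0, -0.11]
   [-0.6, 0.73, 0.04, -0.0, 0.0, -0.11]
   [-0.61, 0.72, 0.04, -0.0, 0.0, -0.11]
   [-0.62, 0.71, 0.04, -0.0, 0.0, -0.11]
   [-0.63, 0.7, 0.04, -0.0, 0.0, -0.11]
   [-0.64, 0.69, 0.04, -0.0, 0.0, -0.11]
   [-0.65, 0.68, 0.04, -0.0, 0.0, -0.11]
   [-0.66, 0.67, 0.04, -0.0, 0.0, -0.11]
   [-0.67, 0.66, 0.04, -0.0, 0.0, -0.11]
   [-0.68, 0.65, 0.04, -0.0, 0.0, -0.11]
   [-0.69, 0.64, 0.04, -0.0, 0.0, -0.11]
   [-0.7, 0.63, 0.04, -0.0, 0.0, -0.11]
   [-0.71, 0.62, 0.04, -0.0, 0.0, -0.11]
   [-0.72, 0.61, 0.04, -0.0, 0.0, -0.11]
   [-0.73, 0.59, 0.04, -0.0, 0.0, -0.11]
6 x [0.0, 0.0, 0.79, 0.0, 0.0, 0.0]
```

Call:
step_arm([
  [-1, -0.5, 0.79, 0.04, 0, 0, -0.11],
  [-1, -0.52, 0.79, 0.04, 0, 0, -0.11],
  [-1, -0.53, 0.78, 0.04, 0, 0, -0.11],
  [-1, -0.54, 0.77, 0.04, 0, 0, -0.11],
  [-1, -0.56, 0.76, 0.04, 0, 0, -0.11],
  [-1, -0.57, 0.75, 0.04, 0, 0, -0.11],
  [-1, -0.58, 0.74, 0.04, 0, 0, -0.11],
  [-1, -0.59, 0.74, 0.04, 0, 0, -0.11],
  [-1, -0.6, 0.73, 0.04, 0, 0, -0.11],
  [-1, -0.61, 0.72, 0.04, 0, 0, -0.11],
], squeeze=20)

```text
time: 1.1
position: [0.3186, 0.4309, 0.2309]
tool_rot: [0.742, 0.67, -0.0, -0.0]
ft_force: [0.8, -0.5, 1.1]
grip_width: 0.087
```

Call:
step_arm([
  [-1, -0.62, 0.71, 0.04, 0, 0, -0.11],
  [-1, -0.63, 0.7, 0.04, 0, 0, -0.11],
  [-1, -0.64, 0.69, 0.04, 0, 0, -0.11],
  [-1, -0.65, 0.68, 0.04, 0, 0, -0.11],
  [-1, -0.66, 0.67, 0.04, 0, 0, -0.11],
  [-1, -0.67, 0.66, 0.04, 0, 0, -0.11],
  [-1, -0.68, 0.65, 0.04, 0, 0, -0.11],
  [-1, -0.69, 0.64, 0.04, 0, 0, -0.11],
  [-1, -0.7, 0.63, 0.04, 0, 0, -0.11],
  [-1, -0.71, 0.62, 0.04, 0, 0, -0.11],
])

```text
time: 2.1
position: [0.4793, 0.2591, 0.2208]
tool_rot: [0.689, 0.725, -0.0, -0.0]
ft_force: [-0.1, 1.0, -0.4]
grip_width: 0.0873
```

Run:
```python
from h import *
st()
R=Rt(94.5)
plan([([.5098,.2234,.18],R,3),([.5098,.2234,.101],R,6)])
```

```text
t 2.1 p [0.4793 0.2591 0.2208] xa 92.98 tz [-0.001 -0.    -1.   ] F [-0.09  0.96 -0.41] w 0.0873 q [ 0.29  0.45  1.66  0.    1.04 -1.33]
3 x [-0.5, 0.38, 0.54, -0.0, 0.0, -0.06]
6 x [0.0, 0.0, 0.53, 0.0, 0.0, 0.0]
```

Call:
step_arm([
  [-1, -0.5, 0.38, 0.54, 0, 0, -0.06],
  [-1, -0.5, 0.38, 0.54, 0, 0, -0.06],
  [-1, -0.5, 0.38, 0.54, 0, 0, -0.06],
  [-1, 0, 0, 0.53, 0, 0, 0],
  [-1, 0, 0, 0.53, 0, 0, 0],
  [-1, 0, 0, 0.53, 0, 0, 0],
  [-1, 0, 0, 0.53, 0, 0, 0],
  [-1, 0, 0, 0.53, 0, 0, 0],
  [-1, 0, 0, 0.53, 0, 0, 0],
  [0, 0, 0, 0, 0, 0, 0],
])

```text
time: 3.1
position: [0.5084, 0.224, 0.0992]
tool_rot: [0.68, 0.734, -0.002, -0.001]
ft_force: [-1.1, 0.8, -0.1]
grip_width: 0.0837
```

Call:
step_arm([
  [1, 0, 0, 0, 0, 0, 0],
  [1, 0, 0, 0, 0, 0, 0],
  [1, 0, 0, 0, 0, 0, 0],
  [1, 0, 0, 0, 0, 0, 0],
  [1, 0, 0, 0, 0, 0, 0],
  [1, 0, 0, 0, 0, 0, 0],
  [1, 0, 0, 0, 0, 0, 0],
  [1, 0, 0, 0, 0, 0, 0],
  [1, 0, 0, 0, 0, 0, 0],
  [1, 0, 0, 0, 0, 0, 0],
])

```text
time: 4.1
position: [0.5098, 0.2242, 0.1013]
tool_rot: [0.679, 0.734, -0.0, 0.0]
ft_force: [-0.5, -1.0, 1.1]
grip_width: 0.0298
```

Run:
```python
from h import *
st()
h=case2w(-.072,0,.064);print(h)
R=Rt(94.5)
W=[]
for a in np.linspace(.53,2.55,25)[1:]:
    c=case2w(-.072+.0696*np.cos(a),0,.064+.0696*np.sin(a)+.002);W.append((c,R,1))
plan(W,(case2w(-.072+.0696*np.cos(.53),0,.064+.0696*np.sin(.53)+.002),R))
im,d=grab("top");crop(im,140,180,280,270,5,"g1")
```

```text
t 4.1 p [0.5098 0.2242 0.1013] xa 94.39 tz [ 0. -0. -1.] F [-0.54 -1.05  1.13] w 0.0298 q [ 0.21  0.64  1.72 -0.    0.78 -1.43]
[0.45002195 0.21875095 0.064     ]
1 x [0.0, -0.13, -0.2, 0.0, 0.0, 0.0]
1 x [0.0, -0.14, -0.19, 0.0, 0.0, 0.0]
1 x [-0.0, -0.16, -0.17, 0.0, 0.0, 0.0]
1 x [0.0, -0.17, -0.16, 0.0, 0.0, 0.0]
1 x [-0.0, -0.18, -0.14, 0.0, 0.0, 0.0]
1 x [0.0, -0.2, -0.13, 0.0, 0.0, 0.0]
1 x [-0.0, -0.21, -0.11, 0.0, 0.0, 0.0]
1 x [0.0, -0.21, -0.09, 0.0, 0.0, 0.0]
1 x [0.0, -0.22, -0.07, 0.0, 0.0, 0.0]
1 x [-0.0, -0.23, -0.06, 0.0, 0.0, 0.0]
1 x [0.0, -0.23, -0.04, 0.0, 0.0, 0.0]
1 x [-0.0, -0.23, -0.02, 0.0, 0.0, 0.0]
1 x [0.0, -0.23, 0.0, 0.0, 0.0, 0.0]
1 x [-0.0, -0.23, 0.02, 0.0, 0.0, 0.0]
1 x [0.0, -0.23, 0.04, 0.0, 0.0, 0.0]
1 x [0.0, -0.23, 0.06, 0.0, 0.0, 0.0]
1 x [0.0, -0.22, 0.08, 0.0, 0.0, 0.0]
1 x [-0.0, -0.21, 0.1, 0.0, 0.0, 0.0]
1 x [0.0, -0.2, 0.12, 0.0, 0.0, 0.0]
1 x [0.0, -0.19, 0.13, 0.0, 0.0, 0.0]
1 x [-0.0, -0.18, 0.15, 0.0, 0.0, 0.0]
1 x [0.0, -0.17, 0.16, 0.0, 0.0, 0.0]
1 x [-0.0, -0.15, 0.18, 0.0, 0.0, 0.0]
1 x [0.0, -0.14, 0.19, 0.0, 0.0, 0.0]
```

View pics/g1.png

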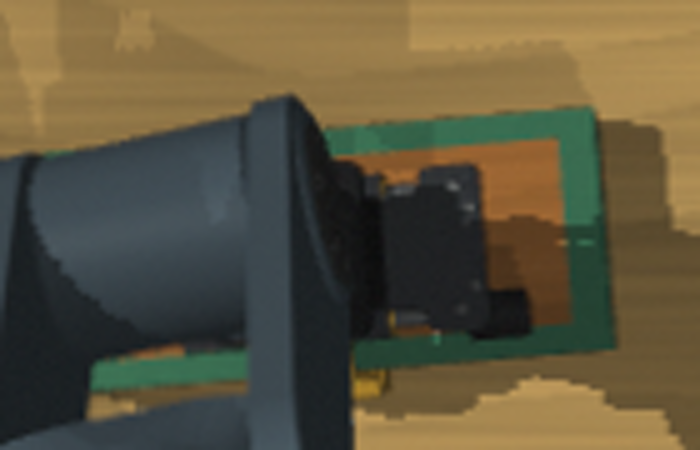

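The picture shows the fingers on the red grip: the opening is 29.8 mm, which matches the 30 mm grip. Next I'll swing the hasp.

Call:
step_arm([
  [1, 0, -0.27, -0.39, 0, 0, 0],
  [1, 0, -0.33, -0.33, 0, 0, 0],
  [1, 0, -0.38, -0.27, 0, 0, 0],
  [1, 0, -0.42, -0.2, 0, 0, 0],
  [1, 0, -0.45, -0.13, 0, 0, 0],
  [1, 0, -0.46, -0.06, 0, 0, 0],
  [1, 0, -0.46, 0.02, 0, 0, 0],
  [1, 0, -0.46, 0.1, 0, 0, 0],
  [1, 0, -0.43, 0.18, 0, 0, 0],
  [1, 0, -0.39, 0.25, 0, 0, 0],
])

```text
time: 5.15
position: [0.4079, 0.216, 0.1233]
tool_rot: [0.679, 0.734, 0.0, 0.001]
ft_force: [3.0, -3.2, 3.0]
grip_width: 0.0296
```

Call:
step_arm([
  [1, 0, -0.35, 0.31, 0, 0, 0],
  [1, 0, -0.29, 0.37, 0, 0, 0],
  [1, 0, 0, 0, 0, 0, 0],
  [-0.1, 0, 0, 0, 0, 0, 0],
  [-0.1, 0, 0, 0, 0, 0, 0],
  [-0.1, 0, 0, 0, 0, 0, 0],
  [-0.1, 0, 0, -0.6, 0, 0, 0],
  [-0.5, 0, 0, -1, 0, 0, 0],
  [-1, 0, 0, -1, 0, 0, 0],
  [-1, 0, 0, -1, 0, 0, 0],
])

```text
time: 6.15
position: [0.3925, 0.2155, 0.196]
tool_rot: [0.68, 0.734, -0.0, -0.0]
ft_force: [0.8, 0.5, -0.6]
grip_width: 0.064
```

Run:
```python
from h import *
st()
k=case2w(-.0405,-.09,.19);print(k)
R=Rt(94.5)
plan([(k,R,6),(case2w(-.0405,-.09,.088),R,6)])
im,d=grab("scene");crop(im,170,120,400,260,3.4,"g2")
```

```text
t 6.15 p [0.3925 0.2155 0.196 ] xa 94.37 tz [-0.001  0.    -1.   ] F [ 0.81  0.54 -0.65] w 0.064 q [ 0.25  0.36  1.91  0.    0.87 -1.4 ]
[0.48848617 0.13149985 0.19      ]
6 x [-0.61, 0.6, 0.04, -0.0, -0.0, -0.0]
6 x [0.0, 0.0, 0.68, 0.0, 0.0, 0.0]
```

View pics/g2.png

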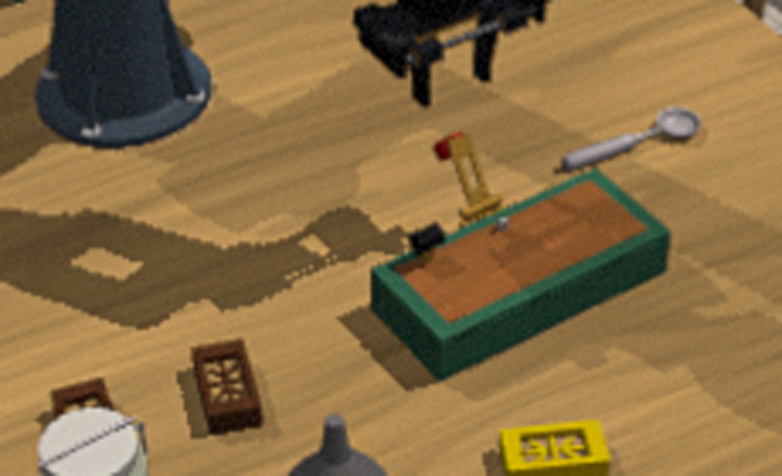

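The hasp stands open at the front, with its red knob at about (447,147) in the crop. Next is the lid knob.

Call:
step_arm([
  [-1, -0.61, 0.6, 0.04, 0, 0, 0],
  [-1, -0.61, 0.6, 0.04, 0, 0, 0],
  [-1, -0.61, 0.6, 0.04, 0, 0, 0],
  [-1, -0.61, 0.6, 0.04, 0, 0, 0],
  [-1, -0.61, 0.6, 0.04, 0, 0, 0],
  [-1, -0.61, 0.6, 0.04, 0, 0, 0],
  [-1, 0, 0, 0.7, 0, 0, 0],
  [-1, 0, 0, 0.7, 0, 0, 0],
  [-1, 0, 0, 0.7, 0, 0, 0],
  [-1, 0, 0, 0.7, 0, 0, 0],
])

```text
time: 7.2
position: [0.4895, 0.1311, 0.1182]
tool_rot: [0.68, 0.733, 0.0, -0.0]
ft_force: [0.4, -0.3, 0.2]
grip_width: 0.087
```

Call:
step_arm([
  [-1, 0, 0, 0.65, 0, 0, 0],
  [-1, 0, 0, 0.6, 0, 0, 0],
  [0, 0, 0, 0, 0, 0, 0],
  [1, 0, 0, 0, 0, 0, 0],
  [1, 0, 0, 0, 0, 0, 0],
  [1, 0, 0, 0, 0, 0, 0],
  [1, 0, 0, 0, 0, 0, 0],
  [1, 0, 0, 0, 0, 0, 0],
  [1, 0, 0, 0, 0, 0, 0],
  [1, 0, 0, 0, 0, 0, 0],
])

```text
time: 8.2
position: [0.4896, 0.1314, 0.0879]
tool_rot: [0.68, 0.733, 0.001, -0.0]
ft_force: [-0.9, 18.3, 0.0]
grip_width: 0.031
```

Run:
```python
from h import *
st()
R=Rt(94.5)
r=np.hypot(.103,.036);a0=np.arctan2(.036,-.103)
f=lambda th:case2w(.0625+r*np.cos(a0-th),-.09,.0505+r*np.sin(a0-th)+.0015)
print(f(0))
ths=np.linspace(0,1.86,21)
plan([(f(t),R,1) for t in ths[1:]],(f(0),R))
```

```text
t 8.2 p [0.4896 0.1314 0.0879] xa 94.32 tz [ 0.     0.001 -1.   ] F [-0.93 18.25  0.04] w 0.031 q [ 0.04  0.62  1.85  0.    0.67 -1.61]
[0.48848617 0.13149985 0.088     ]
1 x [0.0, 0.15, -0.38, 0.0, 0.0, 0.0]
1 x [0.0, 0.19, -0.36, 0.0, 0.0, 0.0]
1 x [-0.0, 0.22, -0.34, 0.0, 0.0, 0.0]
1 x [-0.0, 0.25, -0.32, 0.0, 0.0, 0.0]
1 x [0.0, 0.28, -0.3, 0.0, 0.0, 0.0]
1 x [-0.0, 0.3, -0.27, 0.0, 0.0, 0.0]
1 x [0.0, 0.33, -0.24, 0.0, 0.0, 0.0]
1 x [-0.0, 0.35, -0.21, 0.0, 0.0, 0.0]
1 x [0.0, 0.37, -0.17, 0.0, 0.0, 0.0]
1 x [-0.0, 0.38, -0.14, 0.0, 0.0, 0.0]
1 x [-0.0, 0.39, -0.1, 0.0, 0.0, 0.0]
1 x [0.0, 0.4, -0.07, 0.0, 0.0, 0.0]
1 x [0.0, 0.4, -0.03, 0.0, 0.0, 0.0]
1 x [-0.0, 0.41, 0.01, 0.0, 0.0, 0.0]
1 x [-0.0, 0.4, 0.05, 0.0, 0.0, 0.0]
1 x [0.0, 0.4, 0.08, 0.0, 0.0, 0.0]
1 x [-0.0, 0.39, 0.12, 0.0, 0.0, 0.0]
1 x [0.0, 0.37, 0.16, 0.0, 0.0, 0.0]
1 x [-0.0, 0.36, 0.19, 0.0, 0.0, 0.0]
1 x [-0.0, 0.34, 0.22, 0.0, 0.0, 0.0]
```

Call:
step_arm([
  [1, 0.1, 0, 0, 0, 0, 0],
  [1, 0, 0, 0, 0, 0, 0],
  [1, 0, 0, 0, 0, 0, 0],
  [1, 0, 0.15, -0.38, 0, 0, 0],
  [1, 0, 0.19, -0.36, 0, 0, 0],
  [1, 0, 0.22, -0.34, 0, 0, 0],
  [1, 0, 0.25, -0.32, 0, 0, 0],
  [1, 0, 0.28, -0.3, 0, 0, 0],
  [1, 0, 0.3, -0.27, 0, 0, 0],
  [1, 0, 0.33, -0.24, 0, 0, 0],
])

```text
time: 9.2
position: [0.529, 0.1355, 0.142]
tool_rot: [0.679, 0.734, -0.004, -0.002]
ft_force: [-2.0, -5.6, -4.9]
grip_width: 0.0298
```

Call:
step_arm([
  [1, 0, 0.35, -0.21, 0, 0, 0],
  [1, 0, 0.37, -0.17, 0, 0, 0],
  [1, 0, 0.38, -0.14, 0, 0, 0],
  [1, 0, 0.39, -0.1, 0, 0, 0],
  [1, 0, 0.4, -0.07, 0, 0, 0],
  [1, 0, 0.4, -0.03, 0, 0, 0],
  [1, 0, 0.41, 0.01, 0, 0, 0],
  [1, 0, 0.4, 0.05, 0, 0, 0],
  [1, 0, 0.4, 0.08, 0, 0, 0],
  [1, 0, 0.39, 0.12, 0, 0, 0],
])

```text
time: 10.2
position: [0.6282, 0.1435, 0.1545]
tool_rot: [0.679, 0.734, -0.002, -0.001]
ft_force: [-3.1, -3.9, 1.6]
grip_width: 0.0299
```

Call:
step_arm([
  [1, 0, 0.37, 0.16, 0, 0, 0],
  [1, 0, 0.36, 0.19, 0, 0, 0],
  [1, 0, 0.34, 0.22, 0, 0, 0],
  [1, 0, 0, 0, 0, 0, 0],
  [1, 0, 0, 0, 0, 0, 0],
  [0, 0, 0, 0, 0, 0, 0],
  [-0.2, 0, 0, 0, 0, 0, 0],
  [-0.2, 0, 0, 0, 0, 0, 0],
  [-0.2, 0, 0, -0.3, 0, 0, 0],
  [-0.2, 0, 0.1, -1, 0, 0, 0],
])

```text
time: 11.2
position: [0.6561, 0.1468, 0.171]
tool_rot: [0.679, 0.734, -0.002, -0.002]
ft_force: [-0.5, 0.2, -0.4]
grip_width: 0.0516
```

Run:
```python
from h import *
st()
im,d=grab("scene");crop(im,170,100,400,260,3.4,"g3")
```

```text
t 11.2 p [0.6561 0.1468 0.171 ] xa 94.39 tz [-0.006  0.    -1.   ] F [-0.49  0.23 -0.38] w 0.0516 q [ 0.05  0.67  1.36  0.    1.11 -1.59]
```

View pics/g3.png

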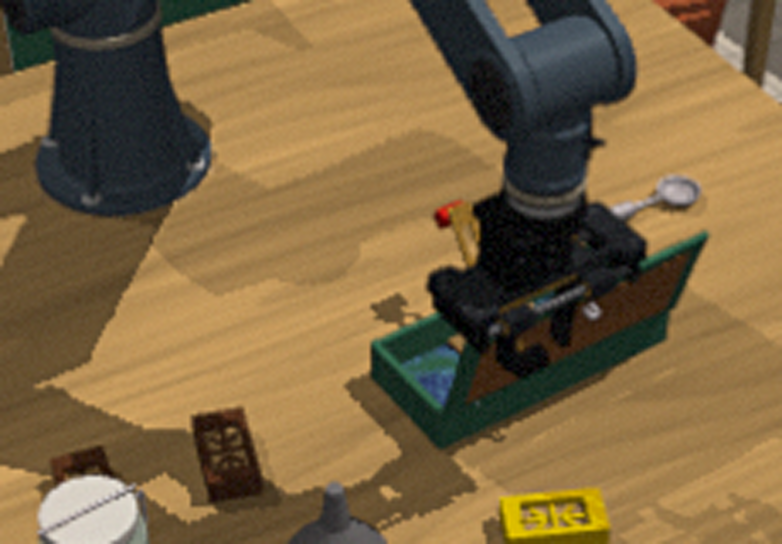

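The lid is open past vertical, and the fingers are still around its knob. Before lifting off, I'll estimate the kinematics for the tilting range and find the obstacle positions.

Run:
```python
from h import *
from scipy.optimize import least_squares
D=[([.158,.604,.2403],[1.1365,.5285,1.4339]),([.4793,.2591,.2208],[.29,.45,1.66]),([.5098,.2242,.1013],[.21,.64,1.72]),([.3925,.2155,.196],[.25,.36,1.91]),([.4896,.1314,.0879],[.04,.62,1.85]),([.6561,.1468,.171],[.05,.67,1.36])]
def f(x):
    a,L2,L3,hd,o=x;e=[]
    for p,q in D:
        r=np.hypot(p[0],p[1]);rad=np.sqrt(r*r-o*o)
        e+=[a+L2*np.sin(q[1])+L3*np.sin(q[1]+q[2])-rad,hd+L2*np.cos(q[1])+L3*np.cos(q[1]+q[2])-p[2]]
    return e
s=least_squares(f,[0,.4,.4,0,.11]);print(s.x,np.abs(s.fun).max())
for p,q in D: print(np.hypot(*p[:2])*np.sin(np.arctan2(p[1],p[0])-q[0]))
t=np.load("top0.npz");im,d=t["im"],t["d"];P=allpts("top",d)
m=(P[...,2]>.12)&(P[...,2]<.15)&(abs(P[...,0]-.6)<.12)&(abs(P[...,1]+.3)<.12);print("jar",np.median(P[m],0),P[m].min(0),P[m].max(0))
hsv=cv2.cvtColor(im,cv2.COLOR_RGB2HSV)
m=(P[...,2]>.01)&(P[...,2]<.12)&(abs(P[...,0]-.66)<.08)&(abs(P[...,1]+.07)<.07)&(hsv[...,1]<70);print("fun",mrect(P[m][:,:2]))
```

```text
[-3.51701117e-02  5.53886332e-01  3.88243236e-01 -7.63949938e-02
 -1.38119066e-06] 0.021350384256231703
0.11081409902267776
0.11122408665259217
0.11300167413961248
0.11169457287124371
0.11171611599747638
0.11382520526748902
jar [ 0.61928432 -0.27484026  0.13110749] [ 0.57842869 -0.31994484  0.12043903] [ 0.6599732  -0.22443235  0.13790911]
fun (array([ 0.6719853 , -0.06623827], dtype=float32), np.float32(0.09553339), np.float32(0.086797506), np.float32(-0.6184921))
```

Run:
```python
import numpy as np
from scipy.optimize import least_squares
D=[([.158,.604,.2403],[1.1365,.5285,1.4339]),([.4793,.2591,.2208],[.29,.45,1.66]),([.5098,.2242,.1013],[.21,.64,1.72]),([.3925,.2155,.196],[.25,.36,1.91]),([.4896,.1314,.0879],[.04,.62,1.85]),([.6561,.1468,.171],[.05,.67,1.36])]
def f(x):
    a,L2,L3,hd,ph=x;e=[]
    for p,q in D:
        rad=np.sqrt(np.hypot(p[0],p[1])**2-.1115**2)
        e+=[a+L2*np.sin(q[1])+L3*np.sin(q[1]+q[2]+ph)-rad,hd+L2*np.cos(q[1])+L3*np.cos(q[1]+q[2]+ph)-p[2]]
    return e
s=least_squares(f,[0,.4,.4,0,0.]);print(s.x,np.abs(s.fun).max())
a,L2,L3,hd,ph=s.x
for d in(.2,.25,.3):
  for rr in(.45,.5,.55,.6):
   for z in(.02,.07):
    for t in(-50,-40,0,40,50):
      # wrist target relative: tool tilt t outward
      rad=np.sqrt(rr**2-.1115**2); T=np.radians(t)
      X=rad-d*np.sin(T)-a; Z=z-hd-d+d*np.cos(T)   # hd = h-d
      D2=np.hypot(X,Z); c=(D2*D2-L2**2-L3**2)/(2*L2*L3)
      if abs(c)>1: print(d,rr,z,t,"unreach",D2);continue
      g=np.arccos(c); q3=g-ph; q2=np.arctan2(X,Z)-np.arctan2(L3*np.sin(g),L2+L3*np.cos(g)); q5=np.pi-T-q2-q3
      ok=-.75<q2<2.2 and .22<q3<2.44 and 0<q5<2.65
      if not ok or z==.02: print(d,rr,z,t,np.round([q2,q3,q5],2),"ok" if ok else "BAD")
```

```text
[ 0.00078066  0.58209224  0.40788267 -0.00885063  0.27884565] 0.00318569640210975
0.2 0.45 0.02 -50 [0.93 1.63 1.45] ok
0.2 0.45 0.02 -40 [0.88 1.7  1.27] ok
0.2 0.45 0.02 0 [0.73 2.02 0.39] ok
0.2 0.45 0.02 40 [ 0.9   2.34 -0.79] BAD
0.2 0.45 0.02 50 [ 1.02  2.4  -1.15] BAD
0.2 0.45 0.07 40 [ 0.74  2.33 -0.63] BAD
0.2 0.45 0.07 50 [ 0.85  2.4  -0.98] BAD
0.2 0.5 0.02 -50 [0.96 1.49 1.56] ok
0.2 0.5 0.02 -40 [0.91 1.56 1.37] ok
0.2 0.5 0.02 0 [0.75 1.89 0.5 ] ok
0.2 0.5 0.02 40 [ 0.86  2.21 -0.62] BAD
0.2 0.5 0.02 50 [ 0.94  2.26 -0.94] BAD
0.2 0.5 0.07 40 [ 0.72  2.21 -0.48] BAD
0.2 0.5 0.07 50 [ 0.8   2.27 -0.8 ] BAD
0.2 0.55 0.02 -50 [1.   1.35 1.66] ok
0.2 0.55 0.02 -40 [0.95 1.42 1.47] ok
0.2 0.55 0.02 0 [0.78 1.76 0.6 ] ok
0.2 0.55 0.02 40 [ 0.84  2.08 -0.48] BAD
0.2 0.55 0.02 50 [ 0.91  2.14 -0.78] BAD
0.2 0.55 0.07 40 [ 0.72  2.08 -0.35] BAD
0.2 0.55 0.07 50 [ 0.78  2.14 -0.65] BAD
0.2 0.6 0.02 -50 [1.05 1.19 1.77] ok
0.2 0.6 0.02 -40 [0.99 1.27 1.58] ok
0.2 0.6 0.02 0 [0.81 1.63 0.7 ] ok
0.2 0.6 0.02 40 [ 0.84  1.96 -0.35] BAD
0.2 0.6 0.02 50 [ 0.89  2.01 -0.64] BAD
0.2 0.6 
[... 1579 characters left out ...]
0.5 0.02 40 [ 0.99  2.36 -0.92] BAD
0.3 0.5 0.02 50 [ 1.19  2.44 -1.37] BAD
0.3 0.5 0.07 40 [ 0.83  2.37 -0.76] BAD
0.3 0.5 0.07 50 [ 1.03  2.47 -1.23] BAD
0.3 0.55 0.02 -50 [1.13 1.1  1.79] ok
0.3 0.55 0.02 -40 [1.04 1.23 1.57] ok
0.3 0.55 0.02 0 [0.78 1.76 0.6 ] ok
0.3 0.55 0.02 40 [ 0.93  2.24 -0.72] BAD
0.3 0.55 0.02 50 [ 1.08  2.31 -1.12] BAD
0.3 0.55 0.07 40 [ 0.79  2.24 -0.58] BAD
0.3 0.55 0.07 50 [ 0.93  2.33 -0.99] BAD
0.3 0.6 0.02 -50 [1.19 0.92 1.91] ok
0.3 0.6 0.02 -40 [1.09 1.06 1.68] ok
0.3 0.6 0.02 0 [0.81 1.63 0.7 ] ok
0.3 0.6 0.02 40 [ 0.9   2.11 -0.57] BAD
0.3 0.6 0.02 50 [ 1.02  2.19 -0.93] BAD
0.3 0.6 0.07 40 [ 0.77  2.12 -0.45] BAD
0.3 0.6 0.07 50 [ 0.88  2.2  -0.82] BAD
```

Run:
```python
from h import *
R0=Rt(94.5)
o,_=pose();p=o["position"]
R=Rt(73.6)
plan([(p+[0,0,.1],R0,4),([.5096,-.1027,.2],R,14)],(p,R0))
```

```text
4 x [0.0, 0.0, -1.0, 0.0, 0.0, 0.0]
   [-0.68, -0.49, 0.22, 0.0, 0.0, 0.19]
   [-0.69, -0.47, 0.22, 0.0, 0.0, 0.19]
   [-0.7, -0.45, 0.22, 0.0, 0.0, 0.19]
   [-0.71, -0.43, 0.22, 0.0, 0.0, 0.19]
   [-0.72, -0.41, 0.22, 0.0, 0.0, 0.19]
   [-0.73, -0.39, 0.22, 0.0, 0.0, 0.19]
   [-0.74, -0.37, 0.22, 0.0, 0.0, 0.19]
   [-0.75, -0.36, 0.22, 0.0, 0.0, 0.19]
   [-0.76, -0.34, 0.22, 0.0, 0.0, 0.19]
   [-0.77, -0.32, 0.22, 0.0, 0.0, 0.19]
   [-0.78, -0.3, 0.22, 0.0, 0.0, 0.19]
   [-0.79, -0.27, 0.22, 0.0, 0.0, 0.19]
   [-0.79, -0.25, 0.22, 0.0, 0.0, 0.19]
   [-0.8, -0.23, 0.22, 0.0, 0.0, 0.19]
```

Call:
step_arm([
  [-0.2, 0, 0, -1, 0, 0, 0],
  [-1, 0, 0, -1, 0, 0, 0],
  [-1, 0, 0, -1, 0, 0, 0],
  [-1, 0, 0, -1, 0, 0, 0],
  [-1, -0.68, -0.49, 0.22, 0, 0, 0.19],
  [-1, -0.69, -0.47, 0.22, 0, 0, 0.19],
  [-1, -0.7, -0.45, 0.22, 0, 0, 0.19],
  [-1, -0.71, -0.43, 0.22, 0, 0, 0.19],
  [-1, -0.72, -0.41, 0.22, 0, 0, 0.19],
  [-1, -0.73, -0.39, 0.22, 0, 0, 0.19],
])

```text
time: 12.25
position: [0.5932, 0.0395, 0.2404]
tool_rot: [0.736, 0.677, 0.001, 0.001]
ft_force: [-0.4, -0.7, 0.5]
grip_width: 0.0868
```

Call:
step_arm([
  [-1, -0.74, -0.37, 0.22, 0, 0, 0.19],
  [-1, -0.75, -0.36, 0.22, 0, 0, 0.19],
  [-1, -0.76, -0.34, 0.22, 0, 0, 0.19],
  [-1, -0.77, -0.32, 0.22, 0, 0, 0.19],
  [-1, -0.78, -0.3, 0.22, 0, 0, 0.19],
  [-1, -0.79, -0.27, 0.22, 0, 0, 0.19],
  [-1, -0.79, -0.25, 0.22, 0, 0, 0.19],
  [-1, -0.8, -0.23, 0.22, 0, 0, 0.19],
  [-1, 0, 0, 0, 0, 0, 0],
  [-1, 0, 0, 0, 0, 0, 0],
])

```text
time: 13.25
position: [0.5067, -0.102, 0.1964]
tool_rot: [0.804, 0.595, 0.001, 0.0]
ft_force: [0.5, 0.3, 0.6]
grip_width: 0.087
```

Run:
```python
from h import *
st()
im,d=grab("scene","g4")
# check moulds unmoved in scene view: dark brown mask
hs=cv2.cvtColor(im,cv2.COLOR_RGB2HSV);P=allpts("scene",d)
m=(P[...,2]>.02)&(P[...,2]<.034)&(abs(P[...,0]-.5)<.15)&(P[...,1]<0)&(P[...,1]>-.37)&(hs[...,2]<110)
for c in rectmask(m,20):
    mm=np.zeros(m.shape,np.uint8);cv2.drawContours(mm,[c[:,None]],-1,1,-1);q=P[(mm>0)&m];print(c.mean(0),q.mean(0),mrect(q[:,:2]))
plan([([.5096,-.1027,.026],Rt(73.6),8)])
```

```text
t 13.25 p [ 0.5067 -0.102   0.1964] xa 73.06 tz [ 0.002  0.    -1.   ] F [0.52 0.26 0.61] w 0.087 q [-0.42  0.45  1.75  0.    0.94 -1.69]
[194.01818182 236.29090909] [ 0.46415074 -0.2354443   0.02735636] (array([ 0.468959  , -0.23536667], dtype=float32), np.float32(0.055508398), np.float32(0.047799807), np.float32(74.29225))
[235.92753623 231.65217391] [ 0.51394142 -0.10421624  0.02681466] (array([ 0.51086056, -0.10304786], dtype=float32), np.float32(0.09774928), np.float32(0.052093383), np.float32(-13.653595))
8 x [-0.0, 0.01, 0.85, 0.0, -0.0, -0.01]
```

View pics/g4.png

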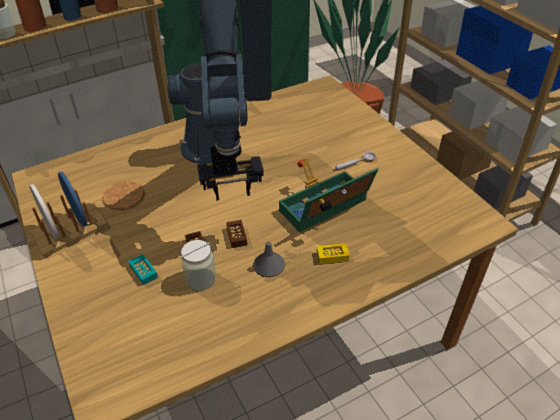

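The lid is open and clear of the arm. Both moulds are where they were, at (236,233) and (194,238). Next I'll descend on the first one.

Call:
step_arm([
  [-1, 0, 0.02, 0.9, 0, 0, 0],
  [-1, 0, 0.02, 0.9, 0, 0, 0],
  [-1, 0, 0.02, 0.9, 0, 0, 0],
  [-1, 0, 0.02, 0.9, 0, 0, 0],
  [-1, 0, 0.02, 0.9, 0, 0, 0],
  [-1, 0, 0.02, 0.9, 0, 0, 0],
  [-1, 0, 0, 0.8, 0, 0, 0],
  [-1, 0, 0, 0.6, 0, 0, 0],
  [0, 0, 0, 0, 0, 0, 0],
  [1, 0, 0, 0, 0, 0, 0],
], squeeze=25)

```text
time: 14.3
position: [0.5099, -0.1023, 0.026]
tool_rot: [0.803, 0.596, 0.0, 0.0]
ft_force: [0.5, -0.1, 0.4]
grip_width: 0.0781
```

Call:
step_arm([
  [1, 0, 0, 0, 0, 0, 0],
  [1, 0, 0, 0, 0, 0, 0],
  [1, 0, 0, 0, 0, 0, 0],
  [1, 0, 0, 0, 0, 0, 0],
  [1, 0, 0, -0.5, 0, 0, 0],
  [1, 0, 0, -0.5, 0, 0, 0],
  [1, 0, 0, -0.5, 0, 0, 0],
  [1, 0, 0, -0.5, 0, 0, 0],
  [1, 0, 0, 0, 0, 0, 0],
  [1, 0, 0, 0, 0, 0, 0],
])

```text
time: 15.3
position: [0.5093, -0.1029, 0.0764]
tool_rot: [0.803, 0.596, 0.0, 0.001]
ft_force: [0.2, -0.2, -0.9]
grip_width: 0.052
```

Run:
```python
from h import *
st();o,R=pose()
plan([([.48,-.06,.06],Rt(0),12),([.48,-.06,.03],Rt(0),3)])
```

```text
t 15.3 p [ 0.5093 -0.1029  0.0764] xa 73.1 tz [ 0.001 -0.001 -1.   ] F [ 0.24 -0.16 -0.88] w 0.052 q [-0.41  0.65  1.83  0.    0.66 -1.69]
   [0.11, -0.14, 0.05, 0.0, -0.0, 0.76]
   [0.09, -0.15, 0.05, 0.0, -0.0, 0.76]
   [0.08, -0.15, 0.05, 0.0, -0.0, 0.76]
   [0.06, -0.16, 0.05, 0.0, -0.0, 0.76]
   [0.04, -0.17, 0.05, 0.0, -0.0, 0.76]
   [0.02, -0.17, 0.05, 0.0, -0.0, 0.76]
   [0.01, -0.17, 0.05, 0.0, -0.0, 0.76]
   [-0.01, -0.17, 0.05, 0.0, -0.0, 0.76]
   [-0.03, -0.17, 0.05, 0.0, -0.0, 0.76]
   [-0.05, -0.17, 0.05, 0.0, -0.0, 0.76]
   [-0.07, -0.16, 0.05, 0.0, -0.0, 0.76]
   [-0.08, -0.15, 0.05, 0.0, -0.0, 0.76]
3 x [0.0, 0.0, 0.4, 0.0, 0.0, 0.0]
```

Call:
step_arm([
  [1, 0.11, -0.14, 0.05, 0, 0, 0.76],
  [1, 0.09, -0.15, 0.05, 0, 0, 0.76],
  [1, 0.08, -0.15, 0.05, 0, 0, 0.76],
  [1, 0.06, -0.16, 0.05, 0, 0, 0.76],
  [1, 0.04, -0.17, 0.05, 0, 0, 0.76],
  [1, 0.02, -0.17, 0.05, 0, 0, 0.76],
  [1, 0.01, -0.17, 0.05, 0, 0, 0.76],
  [1, -0.01, -0.17, 0.05, 0, 0, 0.76],
  [1, -0.03, -0.17, 0.05, 0, 0, 0.76],
  [1, -0.05, -0.17, 0.05, 0, 0, 0.76],
])

```text
time: 16.3
position: [0.484, -0.0669, 0.0626]
tool_rot: [0.994, 0.105, -0.001, -0.0]
ft_force: [0.5, -0.4, -0.2]
grip_width: 0.052
```

Call:
step_arm([
  [1, -0.07, -0.16, 0.1, 0, 0, 0.76],
  [1, -0.08, -0.15, 0.1, 0, 0, 0.76],
  [1, 0, 0, 0.4, 0, 0, 0],
  [1, 0, 0, 0.4, 0, 0, 0],
  [1, 0, 0, 0.4, 0, 0, 0],
  [1, 0, 0, 0, 0, 0, 0],
  [1, 0, 0, 0, 0, 0, 0],
  [1, 0, 0, 0, 0, 0, 0],
  [1, 0, 0, 0, 0, 0, 0],
  [1, 0, 0, 0, 0, 0, 0],
])

```text
time: 17.3
position: [0.4796, -0.0602, 0.0285]
tool_rot: [1.0, 0.001, 0.0, 0.0]
ft_force: [-0.4, -0.6, -0.5]
grip_width: 0.0519
```

Run:
```python
from h import *
st();o,R=pose()
```

```text
t 17.3 p [ 0.4796 -0.0602  0.0285] xa 0.15 tz [ 0. -0. -1.] F [-0.44 -0.56 -0.54] w 0.0519 q [-0.36  0.72  1.93  0.    0.48 -0.36]
```

Run:
```python
from h import *
R=Rt(0);G=np.array([.4796,-.0602,.024]);T=Rt(0,-40)
B=G-T[:,2]*.07;print(B)
plan([([.4796,-.0602,.0265],R,1),([.4796,-.0602,.0765],R,4),(B,T,8),(G,T,5)],([.4796,-.0602,.0285],R))
```

```text
[ 0.4796     -0.01520487  0.07762311]
1 x [0.0, 0.0, 0.08, 0.0, 0.0, 0.0]
4 x [0.0, 0.0, -0.5, 0.0, 0.0, 0.0]
   [0.0, -0.22, -0.01, -0.62, 0.0, 0.0]
   [0.0, -0.22, -0.03, -0.62, 0.0, 0.0]
   [0.0, -0.22, -0.04, -0.62, 0.0, 0.0]
   [0.0, -0.22, -0.06, -0.62, 0.0, 0.0]
   [0.0, -0.21, -0.08, -0.62, 0.0, 0.0]
   [0.0, -0.2, -0.1, -0.62, 0.0, 0.0]
   [0.0, -0.19, -0.12, -0.62, 0.0, 0.0]
   [0.0, -0.18, -0.13, -0.62, 0.0, 0.0]
5 x [0.0, -0.0, 0.56, 0.0, 0.0, 0.0]
```

Call:
step_arm([
  [1, 0, 0, 0.1, 0, 0, 0],
  [-0.3, 0, 0, 0, 0, 0, 0],
  [-0.6, 0, 0, 0, 0, 0, 0],
  [-0.8, 0, 0, 0, 0, 0, 0],
  [-0.8, 0, 0, -0.5, 0, 0, 0],
  [-0.8, 0, 0, -0.5, 0, 0, 0],
  [-0.8, 0, 0, -0.5, 0, 0, 0],
  [-0.8, 0, 0, -0.5, 0, 0, 0],
  [-0.8, 0, -0.22, -0.01, -0.62, 0, 0],
  [-0.8, 0, -0.22, -0.03, -0.62, 0, 0],
])

```text
time: 18.3
position: [0.4806, -0.0502, 0.0784]
tool_rot: [0.996, -0.0, 0.002, 0.089]
ft_force: [-0.7, 0.2, -0.5]
grip_width: 0.0783
```

Call:
step_arm([
  [-0.8, 0, -0.22, -0.04, -0.62, 0, 0],
  [-0.8, 0, -0.22, -0.06, -0.62, 0, 0],
  [-0.8, 0, -0.21, -0.08, -0.62, 0, 0],
  [-0.8, 0, -0.2, -0.1, -0.62, 0, 0],
  [-0.8, 0, -0.19, -0.12, -0.62, 0, 0],
  [-0.8, 0, -0.18, -0.13, -0.62, 0, 0],
  [-0.8, 0, 0, 0, 0, 0, 0],
  [-0.8, 0, 0, 0, 0, 0, 0],
  [-0.8, 0, 0, 0, 0, 0, 0],
  [-0.8, 0, 0, 0, 0, 0, 0],
])

```text
time: 19.3
position: [0.4796, -0.0164, 0.0777]
tool_rot: [0.941, 0.0, 0.001, 0.339]
ft_force: [-0.1, -0.2, 0.5]
grip_width: 0.0784
```

Run:
```python
from h import *
st()
G=np.array([.4796,-.0602,.024]);T=Rt(0,-40)
im,d=grab("scene","g5");P=allpts("scene",d);hs=cv2.cvtColor(im,cv2.COLOR_RGB2HSV)
m=(P[...,2]>.02)&(P[...,2]<.034)&(abs(P[...,0]-.5)<.15)&(P[...,1]<.05)&(P[...,1]>-.37)&(hs[...,2]<110)
for c in rectmask(m,20):
    mm=np.zeros(m.shape,np.uint8);cv2.drawContours(mm,[c[:,None]],-1,1,-1);q=P[(mm>0)&m];print(c.mean(0),q.mean(0),mrect(q[:,:2]))
plan([(G,T,6)])
```

```text
t 19.3 p [ 0.4796 -0.0164  0.0777] xa 0.03 tz [ 0.001 -0.638 -0.77 ] F [-0.14 -0.25  0.55] w 0.0784 q [ 0.11  0.77  1.88 -0.97  0.87  0.91]
[193.66666667 236.47916667] [ 0.46439274 -0.23470856  0.02742771] (array([ 0.46850225, -0.23639709], dtype=float32), np.float32(0.05252693), np.float32(0.042762637), np.float32(76.84711))
[244.20779221 221.35064935] [ 0.48192628 -0.06098677  0.02656033] (array([ 0.481003  , -0.06000628], dtype=float32), np.float32(0.099344894), np.float32(0.061087072), np.float32(-85.17756))
6 x [0.0, -0.0, 0.46, -0.01, -0.0, -0.0]
```

View pics/g5.png

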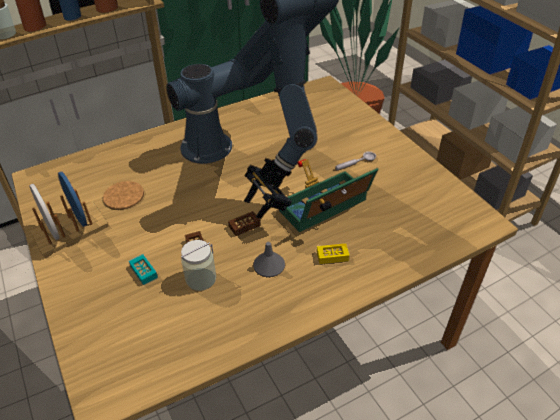

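The mould at (243,224) lies flat at the flip station, with the tool tilted back beside it. Next I'll approach and grasp it.

Call:
step_arm([
  [-0.8, 0, 0, 0.46, 0, 0, 0],
  [-0.8, 0, 0, 0.46, 0, 0, 0],
  [-0.8, 0, 0, 0.46, 0, 0, 0],
  [-0.8, 0, 0, 0.46, 0, 0, 0],
  [-0.8, 0, 0, 0.46, 0, 0, 0],
  [-0.8, 0, 0, 0.46, 0, 0, 0],
  [-0.3, 0, 0, 0, 0, 0, 0],
  [1, 0, 0, 0, 0, 0, 0],
  [1, 0, 0, 0, 0, 0, 0],
  [1, 0, 0, 0, 0, 0, 0],
])

```text
time: 20.35
position: [0.4797, -0.0592, 0.0241]
tool_rot: [0.941, 0.001, 0.001, 0.339]
ft_force: [-0.2, 0.0, 1.0]
grip_width: 0.0541
```

Call:
step_arm([
  [1, 0, 0, 0, 0, 0, 0],
  [1, 0, 0, 0, 0, 0, 0],
  [1, 0, 0, 0, 0, 0, 0],
  [1, 0, 0.4, -0.46, 0, 0, 0],
  [1, 0, 0.4, -0.46, 0, 0, 0],
  [1, 0, 0.4, -0.46, 0, 0, 0],
  [1, 0, 0.4, -0.46, 0, 0, 0],
  [1, 0, 0.4, -0.46, 0, 0, 0],
  [1, 0, 0, 0, 0, 0, 0],
  [1, 0, 0, 0, 0, 0, 0],
])

```text
time: 21.35
position: [0.4795, -0.0611, 0.1]
tool_rot: [0.941, 0.001, 0.001, 0.339]
ft_force: [-0.2, -0.1, -1.0]
grip_width: 0.052
```

Run:
```python
from h import *
st()
o,R=pose()
plan([([.48,-.07,.1],Rt(0,50),15)])
```

```text
t 21.35 p [ 0.4795 -0.0611  0.1   ] xa 0.14 tz [ 0.002 -0.638 -0.77 ] F [-0.25 -0.1  -1.01] w 0.052 q [ 0.02  0.72  1.91 -1.02  0.85  0.85]
   [0.0, 0.02, 0.02, 0.75, -0.0, 0.0]
   [0.0, 0.02, 0.01, 0.75, -0.0, 0.0]
   [0.0, 0.02, 0.01, 0.75, -0.0, 0.0]
   [0.0, 0.02, 0.01, 0.75, -0.0, 0.0]
   [0.0, 0.02, 0.01, 0.75, -0.0, 0.0]
   [0.0, 0.02, 0.0, 0.75, -0.0, 0.0]
   [0.0, 0.02, 0.0, 0.75, -0.0, 0.0]
   [0.0, 0.02, -0.0, 0.75, -0.0, 0.0]
   [0.0, 0.02, -0.0, 0.75, -0.0, 0.0]
   [0.0, 0.02, -0.01, 0.75, -0.0, 0.0]
   [0.0, 0.02, -0.01, 0.75, -0.0, 0.0]
   [0.0, 0.02, -0.01, 0.75, -0.0, 0.0]
   [0.0, 0.02, -0.01, 0.75, -0.0, 0.0]
   [0.0, 0.02, -0.01, 0.75, -0.0, 0.0]
   [0.0, 0.02, -0.02, 0.75, -0.0, 0.0]
```

Call:
step_arm([
  [1, 0, 0.02, 0.01, 0.75, 0, 0],
  [1, 0, 0.02, 0.01, 0.75, 0, 0],
  [1, 0, 0.02, 0.01, 0.75, 0, 0],
  [1, 0, 0.02, 0.01, 0.75, 0, 0],
  [1, 0, 0.02, 0.01, 0.75, 0, 0],
  [1, 0, 0.02, 0, 0.75, 0, 0],
  [1, 0, 0.02, 0, 0.75, 0, 0],
  [1, 0, 0.02, 0, 0.75, 0, 0],
  [1, 0, 0.02, 0, 0.75, 0, 0],
  [1, 0, 0.02, -0.01, 0.75, 0, 0],
])

```text
time: 22.35
position: [0.4791, -0.0666, 0.0997]
tool_rot: [0.984, 0.001, -0.001, -0.179]
ft_force: [-0.3, -0.3, -1.4]
grip_width: 0.0522
```

Call:
step_arm([
  [1, 0, 0.02, -0.01, 0.75, 0, 0],
  [1, 0, 0.02, -0.01, 0.75, 0, 0],
  [1, 0, 0.02, -0.01, 0.75, 0, 0],
  [1, 0, 0.02, -0.01, 0.75, 0, 0],
  [1, 0, 0.02, -0.01, 0.75, 0, 0],
  [1, 0, 0, 0, 0, 0, 0],
  [1, 0, 0, 0, 0, 0, 0],
  [1, 0, 0, 0, 0, 0, 0],
  [1, 0, 0, 0, 0, 0, 0],
  [1, 0, 0, 0, 0, 0, 0],
])

```text
time: 23.35
position: [0.4796, -0.0687, 0.1006]
tool_rot: [0.905, 0.002, -0.001, -0.425]
ft_force: [-0.5, -0.5, -1.1]
grip_width: 0.0521
```

Run:
```python
from h import *
st()
im,d=grab("scene");crop(im,190,130,330,250,5,"g6")
plan([([.48,-.07,.049],Rt(0,50),5)])
```

```text
t 23.35 p [ 0.4796 -0.0687  0.1006] xa 0.22 tz [-0.002  0.769 -0.639] F [-0.49 -0.45 -1.12] w 0.0521 q [-0.74  0.82  1.74  0.62  1.32 -1.14]
5 x [0.0, 0.32, 0.26, -0.01, 0.0, 0.0]
```

View pics/g6.png

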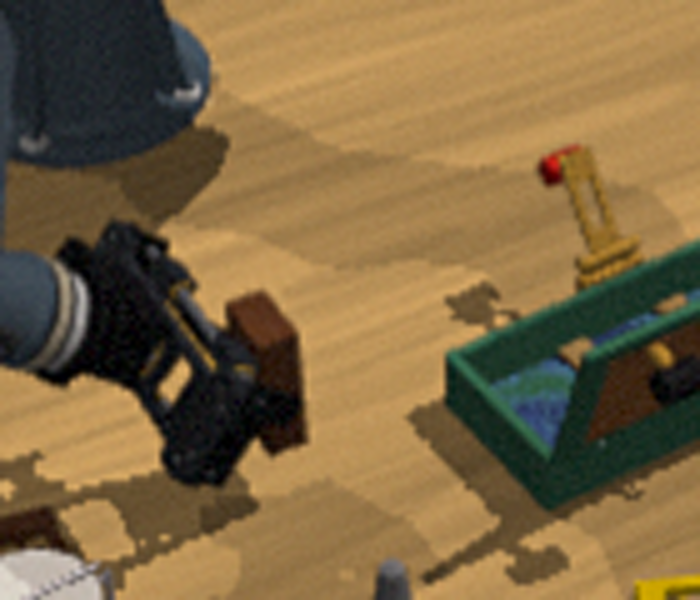

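The mould at (265,365) in the crop is held standing, with its plain face towards the case. Next I'll set it down.

Call:
step_arm([
  [1, 0, 0.32, 0.26, 0, 0, 0],
  [1, 0, 0.32, 0.26, 0, 0, 0],
  [1, 0, 0.32, 0.26, 0, 0, 0],
  [1, 0, 0.32, 0.26, 0, 0, 0],
  [1, 0, 0.32, 0.26, 0, 0, 0],
  [1, 0, 0, 0, 0, 0, 0],
  [1, 0, 0, 0, 0, 0, 0],
  [1, 0, 0, 0, 0, 0, 0],
  [1, 0, 0, 0, 0, 0, 0],
  [1, 0, 0, 0, 0, 0, 0],
])

```text
time: 24.4
position: [0.4795, -0.0698, 0.0484]
tool_rot: [0.905, 0.001, -0.001, -0.425]
ft_force: [-0.4, 0.5, -0.9]
grip_width: 0.0519
```

Run:
```python
from h import *
st()
im,d=grab("scene");crop(im,190,130,330,250,5,"g7")
```

```text
t 24.4 p [ 0.4795 -0.0698  0.0484] xa 0.16 tz [-0.002  0.769 -0.639] F [-0.43  0.48 -0.86] w 0.0519 q [-0.74  0.92  1.74  0.64  1.25 -1.2 ]
```

View pics/g7.png

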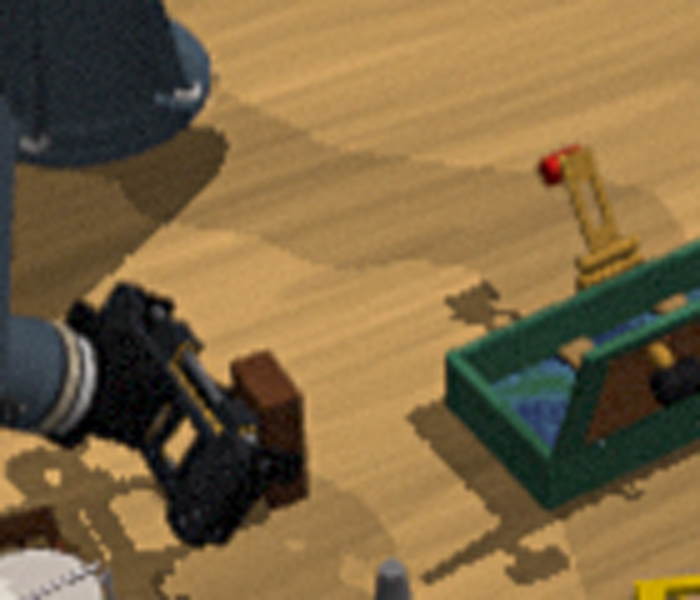

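Call:
step_arm([
  [1, 0, 0.03, 0.02, 0, 0, 0],
  [1, 0, 0.03, 0.02, 0, 0, 0],
  [1, 0, 0, 0, 0, 0, 0],
  [1, 0, 0, 0, 0, 0, 0],
  [0, 0, 0, 0, 0, 0, 0],
  [-0.3, 0, 0, 0, 0, 0, 0],
  [-0.5, 0, 0, 0, 0, 0, 0],
  [-0.8, 0, 0, 0, 0, 0, 0],
  [-0.8, 0, 0, 0, 0, 0, 0],
  [-0.8, 0, 0, -0.1, 0, 0, 0],
])

```text
time: 25.45
position: [0.4793, -0.0716, 0.0481]
tool_rot: [0.905, 0.001, -0.001, -0.425]
ft_force: [-0.1, 0.2, -0.6]
grip_width: 0.0764
```

Call:
step_arm([
  [-0.8, 0, 0, -0.4, 0, 0, 0],
  [-0.8, 0, 0, -0.8, 0, 0, 0],
  [-0.8, 0, 0, -0.8, 0, 0, 0],
  [-0.8, 0, 0, -0.8, 0, 0, 0],
  [-0.8, 0, -0.4, -0.8, 0, 0, 0],
  [-0.8, 0, -0.6, -0.6, 0, 0, 0],
  [-0.8, 0, -0.6, -0.6, 0, 0, 0],
  [-0.8, 0, 0, 0, 0, 0, 0],
  [-0.8, 0, 0, 0, 0, 0, 0],
  [-0.8, 0, 0, 0, 0, 0, 0],
])

```text
time: 26.45
position: [0.4794, -0.1386, 0.1551]
tool_rot: [0.905, 0.001, -0.001, -0.425]
ft_force: [1.0, -0.1, 0.3]
grip_width: 0.0785
```

Run:
```python
from h import *
st()
im,d=grab("scene");crop(im,190,130,330,250,5,"g8")
P=allpts("scene",d);m=(P[...,2]>.08)&(P[...,2]<.105)&(abs(P[...,0]-.48)<.06)&(abs(P[...,1]+.06)<.05)
q=P[m];print(len(q),q.mean(0),q.min(0),q.max(0))
q=P[m&(P[...,2]>.09)];print(len(q),q.mean(0),mrect(q[:,:2]))
im,d=grab("top");crop(im,280,200,380,270,6,"g8t");P=allpts("top",d);m=(P[...,2]>.085)&(P[...,2]<.105)&(abs(P[...,0]-.48)<.06)&(abs(P[...,1]+.06)<.04);q=P[m]
print(len(q),q.mean(0) if len(q) else 0,mrect(q[:,:2]) if len(q)>3 else 0)
```

```text
t 26.45 p [ 0.4794 -0.1386  0.1551] xa 0.15 tz [-0.003  0.77  -0.638] F [ 0.96 -0.14  0.31] w 0.0785 q [-0.83  0.76  1.63  0.55  1.5  -1.09]
138 [ 0.48459198 -0.06036128  0.09405721] [ 0.44823031 -0.07513909  0.08025217] [ 0.51075394 -0.04411316  0.10285274]
110 [ 0.48202892 -0.05987295  0.09622201] (array([ 0.47914606, -0.05915811], dtype=float32), np.float32(0.05992825), np.float32(0.03026172), np.float32(2.9844894))
242 [ 0.48014562 -0.05883226  0.09385242] (array([ 0.48020983, -0.0588793 ], dtype=float32), np.float32(0.051878378), np.float32(0.025197407), np.float32(-0.4236679))
```

View pics/g8.png

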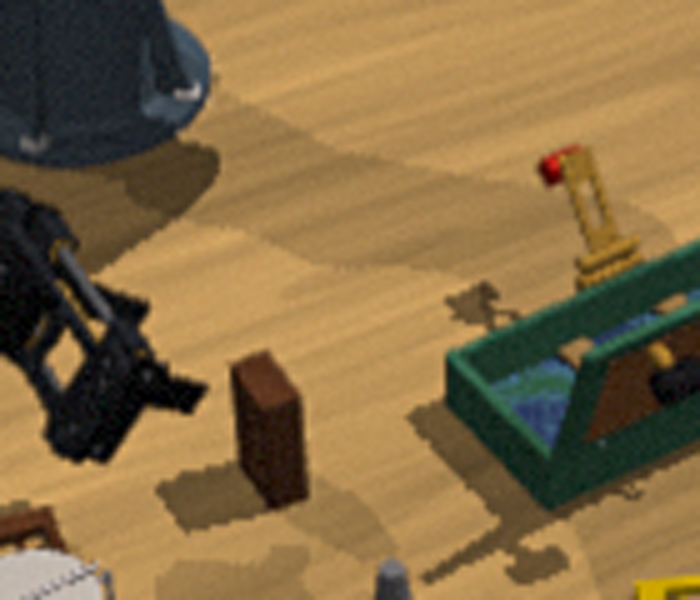

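The mould stands at (268,430) in the crop, centred at (0.480, -0.059). Next I'll cross over to its other side.

Run:
```python
from h import *
G=np.array([.480,-.049,.058]);T=Rt(0,-40);B=G-T[:,2]*.07;print(B)
plan([([.48,-.01,.19],T,15),(B,T,4),(G,T,5)])
```

```text
[ 0.48       -0.00400487  0.11162311]
   [0.0, -0.29, 0.2, -0.75, 0.0, 0.0]
   [0.0, -0.31, 0.17, -0.75, 0.0, 0.0]
   [0.0, -0.33, 0.14, -0.75, 0.0, 0.0]
   [0.0, -0.34, 0.1, -0.75, 0.0, 0.0]
   [0.0, -0.35, 0.07, -0.75, 0.0, 0.0]
   [0.0, -0.35, 0.03, -0.75, 0.0, 0.0]
   [0.0, -0.35, -0.01, -0.75, 0.0, 0.0]
   [0.0, -0.35, -0.04, -0.75, 0.0, 0.0]
   [0.0, -0.35, -0.08, -0.75, 0.0, 0.0]
   [0.0, -0.34, -0.12, -0.75, 0.0, 0.0]
   [0.0, -0.32, -0.15, -0.75, 0.0, 0.0]
   [0.0, -0.3, -0.18, -0.75, 0.0, 0.0]
   [0.0, -0.28, -0.21, -0.75, 0.0, 0.0]
   [0.0, -0.26, -0.24, -0.75, 0.0, 0.0]
   [0.0, -0.23, -0.27, -0.75, 0.0, 0.0]
4 x [0.0, -0.55, 0.56, 0.0, 0.0, 0.0]
5 x [0.0, -0.0, 0.56, 0.0, 0.0, 0.0]
```

Call:
step_arm([
  [-0.8, 0, -0.29, 0.2, -0.75, 0, 0],
  [-0.8, 0, -0.31, 0.17, -0.75, 0, 0],
  [-0.8, 0, -0.33, 0.14, -0.75, 0, 0],
  [-0.8, 0, -0.34, 0.1, -0.75, 0, 0],
  [-0.8, 0, -0.35, 0.07, -0.75, 0, 0],
  [-0.8, 0, -0.35, 0.03, -0.75, 0, 0],
  [-0.8, 0, -0.35, -0.01, -0.75, 0, 0],
  [-0.8, 0, -0.35, -0.04, -0.75, 0, 0],
  [-0.8, 0, -0.35, -0.08, -0.75, 0, 0],
  [-0.8, 0, -0.34, -0.12, -0.75, 0, 0],
])

```text
time: 27.55
position: [0.4792, -0.0527, 0.1792]
tool_rot: [0.996, 0.001, 0.0, 0.086]
ft_force: [-1.1, -0.3, -0.1]
grip_width: 0.0783
```

Call:
step_arm([
  [-0.8, 0, -0.32, -0.15, -0.75, 0, 0],
  [-0.8, 0, -0.3, -0.18, -0.75, 0, 0],
  [-0.8, 0, -0.28, -0.21, -0.75, 0, 0],
  [-0.8, 0, -0.26, -0.24, -0.75, 0, 0],
  [-0.8, 0, -0.23, -0.27, -0.75, 0, 0],
  [-0.8, 0, 0, 0, 0, 0, 0],
  [-0.8, 0, 0, 0, 0, 0, 0],
  [-0.8, 0, 0, 0, 0, 0, 0],
  [-0.8, 0, 0, 0, 0, 0, 0],
  [-0.8, 0, 0, 0, 0, 0, 0],
])

```text
time: 28.55
position: [0.4794, -0.0118, 0.1913]
tool_rot: [0.941, 0.0, 0.0, 0.339]
ft_force: [0.1, -0.3, -0.1]
grip_width: 0.0784
```

Run:
```python
from h import *
st()
G=np.array([.480,-.049,.058]);T=Rt(0,-40);B=G-T[:,2]*.07
plan([(B,T,5),(G,T,5)])
```

```text
t 28.55 p [ 0.4794 -0.0118  0.1913] xa 0.03 tz [ 0.001 -0.638 -0.77 ] F [ 0.08 -0.27 -0.15] w 0.0784 q [ 0.12  0.55  1.83 -0.82  1.04  0.66]
5 x [0.0, -0.45, 0.45, -0.01, -0.0, -0.0]
5 x [0.0, -0.0, 0.56, 0.0, 0.0, 0.0]
```

Call:
step_arm([
  [-0.8, 0.02, -0.45, 0.45, 0, 0, 0],
  [-0.8, 0, -0.45, 0.45, 0, 0, 0],
  [-0.8, 0, -0.45, 0.45, 0, 0, 0],
  [-0.8, 0, -0.45, 0.45, 0, 0, 0],
  [-0.8, 0, -0.45, 0.45, 0, 0, 0],
  [-0.8, 0, 0, 0.56, 0, 0, 0],
  [-0.8, 0, 0, 0.56, 0, 0, 0],
  [-0.8, 0, 0, 0.56, 0, 0, 0],
  [-0.8, 0, 0, 0.56, 0, 0, 0],
  [-0.8, 0, 0, 0.56, 0, 0, 0],
])

```text
time: 29.55
position: [0.4802, -0.0495, 0.0578]
tool_rot: [0.941, 0.001, 0.001, 0.339]
ft_force: [-0.3, 0.3, -0.7]
grip_width: 0.0783
```

Call:
step_arm([
  [-0.6, 0, 0, 0, 0, 0, 0],
  [-0.4, 0, 0, 0, 0, 0, 0],
  [-0.3, 0, 0, 0, 0, 0, 0],
  [0, 0, 0, 0, 0, 0, 0],
  [1, 0, 0, 0, 0, 0, 0],
  [1, 0, 0, 0, 0, 0, 0],
  [1, 0, 0, 0, 0, 0, 0],
  [1, 0, 0, 0, 0, 0, 0],
  [1, 0, 0, 0, 0, 0, 0],
  [1, 0, 0, 0, 0, 0, 0],
])

```text
time: 30.55
position: [0.4803, -0.0479, 0.0585]
tool_rot: [0.941, 0.001, 0.001, 0.34]
ft_force: [-0.3, 2.7, 5.0]
grip_width: 0.052
```

Run:
```python
from h import *
st()
im,d=grab("scene");crop(im,190,130,330,250,5,"g9")
T=Rt(0,-40);o,R=pose();p=o["position"]
plan([(p+[0,0,.05],T,5),([.48,-.07,.11],Rt(0,50),15)],(p,T))
```

```text
t 30.55 p [ 0.4803 -0.0479  0.0585] xa 0.17 tz [ 0.003 -0.639 -0.769] F [-0.31  2.72  4.97] w 0.052 q [ 0.05  0.8   1.9  -1.07  0.82  0.95]
5 x [0.0, 0.26, -0.31, 0.0, 0.0, 0.0]
   [-0.0, 0.05, 0.03, 0.75, 0.0, 0.0]
   [-0.0, 0.05, 0.03, 0.75, 0.0, 0.0]
   [-0.0, 0.05, 0.02, 0.75, 0.0, 0.0]
   [-0.0, 0.06, 0.02, 0.75, 0.0, 0.0]
   [-0.0, 0.06, 0.01, 0.75, 0.0, 0.0]
   [-0.0, 0.06, 0.01, 0.75, 0.0, 0.0]
   [-0.0, 0.06, 0.0, 0.75, 0.0, 0.0]
   [-0.0, 0.06, -0.01, 0.75, 0.0, 0.0]
   [-0.0, 0.06, -0.01, 0.75, 0.0, 0.0]
   [-0.0, 0.06, -0.02, 0.75, 0.0, 0.0]
   [-0.0, 0.05, -0.02, 0.75, 0.0, 0.0]
   [-0.0, 0.05, -0.03, 0.75, 0.0, 0.0]
   [-0.0, 0.05, -0.03, 0.75, 0.0, 0.0]
   [-0.0, 0.04, -0.04, 0.75, 0.0, 0.0]
   [-0.0, 0.04, -0.04, 0.75, 0.0, 0.0]
```

View pics/g9.png

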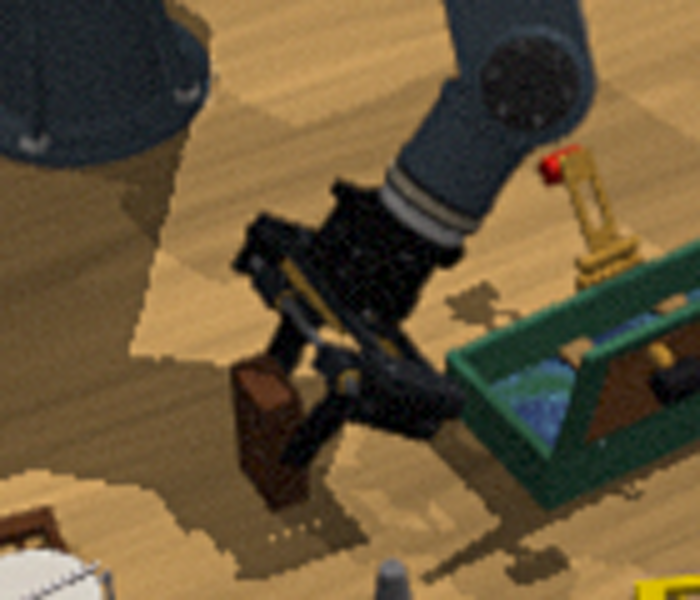

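The mould is gripped at (290,430) in the crop and still upright. Next I'll lift it and turn it the second 90°.

Call:
step_arm([
  [1, 0, 0.26, -0.31, 0, 0, 0],
  [1, 0, 0.26, -0.31, 0, 0, 0],
  [1, 0, 0.26, -0.31, 0, 0, 0],
  [1, 0, 0.26, -0.31, 0, 0, 0],
  [1, 0, 0.26, -0.31, 0, 0, 0],
  [1, 0, 0.05, 0.03, 0.75, 0, 0],
  [1, 0, 0.05, 0.03, 0.75, 0, 0],
  [1, 0, 0.05, 0.02, 0.75, 0, 0],
  [1, 0, 0.06, 0.02, 0.75, 0, 0],
  [1, 0, 0.06, 0.01, 0.75, 0, 0],
])

```text
time: 31.6
position: [0.4801, -0.0556, 0.1103]
tool_rot: [0.997, 0.002, 0.001, 0.082]
ft_force: [-0.6, -0.3, -1.2]
grip_width: 0.0518
```

Call:
step_arm([
  [1, 0, 0.06, 0.01, 0.75, 0, 0],
  [1, 0, 0.06, 0, 0.75, 0, 0],
  [1, 0, 0.06, -0.01, 0.75, 0, 0],
  [1, 0, 0.06, -0.01, 0.75, 0, 0],
  [1, 0, 0.06, -0.02, 0.75, 0, 0],
  [1, 0, 0.05, -0.02, 0.75, 0, 0],
  [1, 0, 0.05, -0.03, 0.75, 0, 0],
  [1, 0, 0.05, -0.03, 0.75, 0, 0],
  [1, 0, 0.04, -0.04, 0.75, 0, 0],
  [1, 0, 0.04, -0.04, 0.75, 0, 0],
])

```text
time: 32.6
position: [0.4805, -0.0713, 0.1107]
tool_rot: [0.905, 0.002, 0.001, -0.426]
ft_force: [0.9, 0.1, -1.2]
grip_width: 0.0517
```

Run:
```python
from h import *
st()
im,d=grab("scene");crop(im,190,130,330,250,5,"g10")
o,R=pose();p=o["position"]
plan([([.48,-.07,.03],Rt(0,50),6)])
```

```text
t 32.6 p [ 0.4805 -0.0713  0.1107] xa 0.15 tz [-0.     0.771 -0.636] F [ 0.88  0.07 -1.23] w 0.0517 q [-0.75  0.81  1.74  0.62  1.34 -1.13]
6 x [-0.0, 0.39, 0.35, -0.01, -0.0, 0.0]
```

View pics/g10.png

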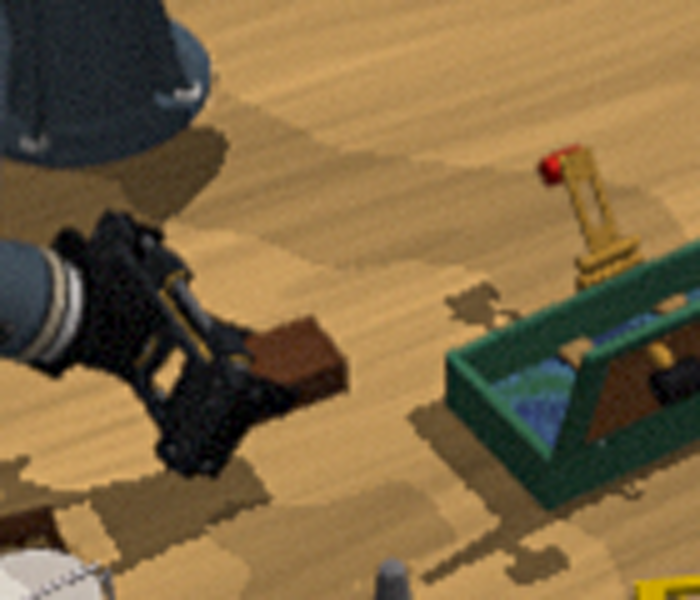

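The mould at (300,360) in the crop is now plain face up. Next I'll lower it.

Call:
step_arm([
  [1, 0, 0.39, 0.35, 0, 0, 0],
  [1, 0, 0.39, 0.35, 0, 0, 0],
  [1, 0, 0.39, 0.35, 0, 0, 0],
  [1, 0, 0.39, 0.35, 0, 0, 0],
  [1, 0, 0.39, 0.35, 0, 0, 0],
  [1, 0, 0.39, 0.35, 0, 0, 0],
  [1, 0, 0.05, 0.04, 0, 0, 0],
  [1, 0, 0.05, 0.04, 0, 0, 0],
  [1, 0, 0, 0, 0, 0, 0],
  [1, 0, 0, 0, 0, 0, 0],
])

```text
time: 33.65
position: [0.4802, -0.0676, 0.0285]
tool_rot: [0.905, 0.001, -0.0, -0.425]
ft_force: [1.0, -0.1, -1.1]
grip_width: 0.0518
```

Run:
```python
from h import *
st()
```

```text
t 33.65 p [ 0.4802 -0.0676  0.0285] xa 0.14 tz [-0.001  0.769 -0.639] F [ 0.99 -0.08 -1.11] w 0.0518 q [-0.74  0.96  1.73  0.65  1.22 -1.22]
```

Call:
step_arm([
  [1, 0, 0.05, 0.04, 0, 0, 0],
  [1, 0, 0.05, 0.04, 0, 0, 0],
  [1, 0, 0, 0, 0, 0, 0],
  [0, 0, 0, 0, 0, 0, 0],
  [-0.3, 0, 0, 0, 0, 0, 0],
  [-0.6, 0, 0, 0, 0, 0, 0],
  [-0.8, 0, 0, 0, 0, 0, 0],
  [-0.8, 0, 0, 0, 0, 0, 0],
  [-0.8, 0, 0, -0.3, 0, 0, 0],
  [-0.8, 0, 0, -0.8, 0, 0, 0],
])

```text
time: 34.65
position: [0.4791, -0.0874, 0.0424]
tool_rot: [0.905, 0.001, -0.002, -0.426]
ft_force: [0.2, 0.2, 0.6]
grip_width: 0.0777
```

Call:
step_arm([
  [-0.8, 0, 0, -0.8, 0, 0, 0],
  [-0.8, 0, 0, -0.8, 0, 0, 0],
  [-0.8, 0, 0, -0.8, 0, 0, 0],
  [-0.8, 0, -0.5, -0.6, -0.6, 0, 0],
  [-0.8, 0, -0.4, -0.6, -0.6, 0, 0],
  [-0.8, 0, -0.3, -0.6, -0.6, 0, 0],
  [-0.8, 0, 0, 0, -0.6, 0, 0],
  [-0.8, 0, 0, 0, -0.6, 0, 0],
  [-0.8, 0, 0, 0, 0, 0, 0],
  [-0.8, 0, 0, 0, 0, 0, 0],
])

```text
time: 35.65
position: [0.4803, -0.1461, 0.1343]
tool_rot: [0.974, 0.002, -0.0, -0.228]
ft_force: [-0.7, -0.4, -0.4]
grip_width: 0.078
```

Run:
```python
from h import *
st()
im,d=grab("scene");crop(im,190,130,330,250,5,"g11")
im,d=grab("top");crop(im,270,190,410,270,5,"g11t")
P=allpts("top",d);m=(P[...,2]>.018)&(P[...,2]<.034)&(abs(P[...,0]-.48)<.09)&(P[...,1]<.05)&(P[...,1]>-.15);q=P[m];print(len(q),mrect(q[:,:2]))
for r in moulds(im,d):print(r)
```

```text
t 35.65 p [ 0.4803 -0.1461  0.1343] xa 0.18 tz [-0.001  0.444 -0.896] F [-0.67 -0.44 -0.4 ] w 0.078 q [-0.72  0.63  1.73  0.38  1.13 -0.95]
716 (array([ 0.48094645, -0.05622101], dtype=float32), np.float32(0.09265954), np.float32(0.049881283), np.float32(89.60809))
(array([314., 246.]), np.float64(0.026895032476146583), (array([ 0.48094645, -0.05622101], dtype=float32), np.float32(0.09265954), np.float32(0.049881283), np.float32(89.60809)), (array([ 0.48088935, -0.05599512], dtype=float32), np.float32(0.091914095), np.float32(0.049685497), np.float32(89.610016)))
```

View pics/g11t.png

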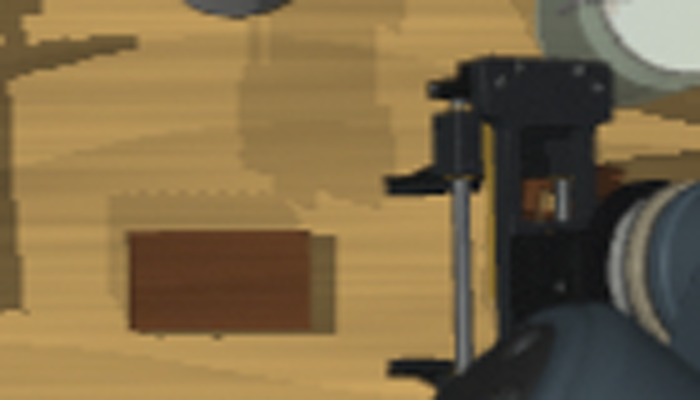

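View pics/g11.png

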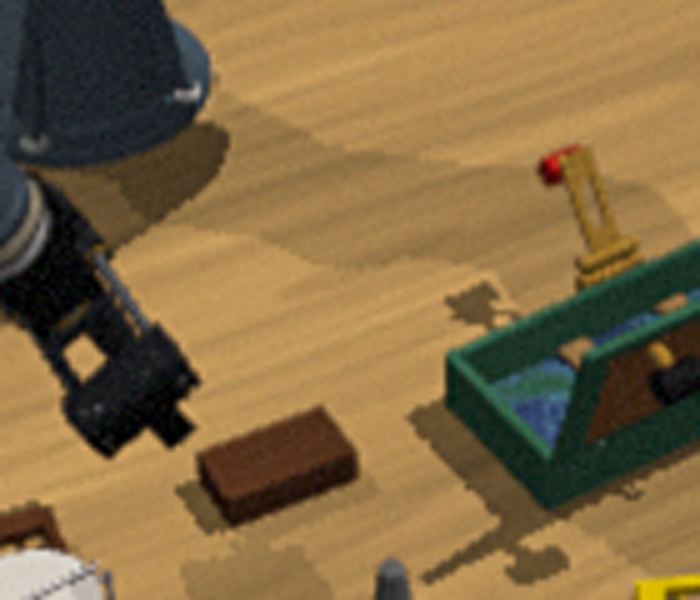

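The flip worked. The mould is plain face up at (0.481, -0.056), long axis along y. Next I'll grasp it from above and put it in the middle pocket.

Run:
```python
from h import *
R=Rt(0)
plan([([.481,-.0562,.1],R,5),([.481,-.0562,.030],R,4)])
p1=case2w(0,0,.12);print(p1, case2w(0,0,.038))
S=Rt(94.5)
plan([([.481,-.0562,.12],R,4),(p1,S,14),(case2w(0,0,.04),S,5)],([.481,-.0562,.03],R))
```

```text
[0.01, -0.53, 0.56, -0.66, 0.0, 0.0]
   [0.01, -0.58, 0.51, -0.66, 0.0, 0.0]
   [0.01, -0.62, 0.46, -0.66, 0.0, 0.0]
   [0.01, -0.66, 0.4, -0.66, 0.0, 0.0]
   [0.01, -0.7, 0.33, -0.66, 0.0, 0.0]
4 x [0.0, 0.0, 0.7, 0.0, 0.0, 0.0]
[0.5218 0.2244 0.12  ] [0.5218 0.2244 0.038 ]
4 x [0.0, 0.0, -0.9, 0.0, 0.0, 0.0]
   [0.12, -0.8, 0.0, -0.0, -0.0, -0.84]
   [0.21, -0.78, 0.0, -0.0, -0.0, -0.84]
   [0.3, -0.75, 0.0, -0.0, -0.0, -0.84]
   [0.39, -0.71, 0.0, -0.0, -0.0, -0.84]
   [0.47, -0.66, 0.0, -0.0, -0.0, -0.84]
   [0.54, -0.6, 0.0, -0.0, -0.0, -0.84]
   [0.61, -0.53, 0.0, -0.0, -0.0, -0.84]
   [0.67, -0.46, 0.0, -0.0, -0.0, -0.84]
   [0.72, -0.38, 0.0, -0.0, -0.0, -0.84]
   [0.76, -0.29, 0.0, -0.0, -0.0, -0.84]
   [0.79, -0.2, 0.0, -0.0, -0.0, -0.84]
   [0.8, -0.11, 0.0, -0.0, -0.0, -0.84]
   [0.81, -0.01, 0.0, -0.0, -0.0, -0.84]
   [0.81, 0.09, 0.0, -0.0, -0.0, -0.84]
5 x [0.0, 0.0, 0.64, 0.0, 0.0, 0.0]
```

Call:
step_arm([
  [-0.8, 0.01, -0.53, 0.56, -0.66, 0, 0],
  [-0.8, 0.01, -0.58, 0.51, -0.66, 0, 0],
  [-0.8, 0.01, -0.62, 0.46, -0.66, 0, 0],
  [-0.8, 0.01, -0.66, 0.4, -0.66, 0, 0],
  [-0.8, 0.01, -0.7, 0.33, -0.66, 0, 0],
  [-0.8, 0, 0, 0.4, 0, 0, 0],
  [-0.8, 0, 0, 0.7, 0, 0, 0],
  [-0.8, 0, 0, 0.7, 0, 0, 0],
  [-0.8, 0, 0, 0.7, 0, 0, 0],
  [-0.8, 0, 0, 0.3, 0, 0, 0],
])

```text
time: 36.75
position: [0.4808, -0.0569, 0.0281]
tool_rot: [1.0, 0.0, -0.002, -0.0]
ft_force: [-0.3, 0.1, -0.2]
grip_width: 0.0782
```

Call:
step_arm([
  [-0.6, 0, 0, 0, 0, 0, 0],
  [0, 0, 0, 0, 0, 0, 0],
  [1, 0, 0, 0, 0, 0, 0],
  [1, 0, 0, 0, 0, 0, 0],
  [1, 0, 0, 0, 0, 0, 0],
  [1, 0, 0, 0, 0, 0, 0],
  [1, 0, 0, 0, 0, 0, 0],
  [1, 0, 0, -0.5, 0, 0, 0],
  [1, 0, 0, -1, 0, 0, 0],
  [1, 0, 0, -1, 0, 0, 0],
])

```text
time: 37.75
position: [0.4807, -0.0554, 0.0935]
tool_rot: [1.0, 0.001, -0.001, 0.0]
ft_force: [-0.3, 0.0, -1.8]
grip_width: 0.0519
```

Run:
```python
from h import *
st()
R=Rt(0);S=Rt(94.5)
plan([(case2w(0,0,.19),S,15)])
```

```text
t 37.75 p [ 0.4807 -0.0554  0.0935] xa 0.15 tz [-0.002 -0.001 -1.   ] F [-0.31  0.02 -1.79] w 0.0519 q [-0.35  0.59  1.91 -0.    0.64 -0.35]
   [0.11, -0.75, -0.26, -0.0, 0.0, -0.79]
   [0.19, -0.73, -0.26, -0.0, 0.0, -0.79]
   [0.27, -0.7, -0.26, -0.0, 0.0, -0.79]
   [0.35, -0.67, -0.26, -0.0, 0.0, -0.79]
   [0.42, -0.63, -0.26, -0.0, 0.0, -0.79]
   [0.48, -0.58, -0.26, -0.0, 0.0, -0.79]
   [0.54, -0.52, -0.26, -0.0, 0.0, -0.79]
   [0.6, -0.46, -0.26, -0.0, 0.0, -0.79]
   [0.64, -0.39, -0.26, -0.0, 0.0, -0.79]
   [0.68, -0.32, -0.26, -0.0, 0.0, -0.79]
   [0.71, -0.24, -0.26, -0.0, 0.0, -0.79]
   [0.74, -0.16, -0.26, -0.0, 0.0, -0.79]
   [0.75, -0.08, -0.26, -0.0, 0.0, -0.79]
   [0.75, 0.0, -0.26, -0.0, 0.0, -0.79]
   [0.75, 0.09, -0.26, -0.0, 0.0, -0.79]
```

Call:
step_arm([
  [1, 0.11, -0.75, -0.4, 0, 0, -0.79],
  [1, 0.19, -0.73, -0.4, 0, 0, -0.79],
  [1, 0.27, -0.7, -0.4, 0, 0, -0.79],
  [1, 0.35, -0.67, -0.4, 0, 0, -0.79],
  [1, 0.42, -0.63, -0.4, 0, 0, -0.79],
  [1, 0.48, -0.58, -0.4, 0, 0, -0.79],
  [1, 0.54, -0.52, -0.3, 0, 0, -0.79],
  [1, 0.6, -0.46, -0.2, 0, 0, -0.79],
  [1, 0.64, -0.39, -0.2, 0, 0, -0.79],
  [1, 0.68, -0.32, -0.2, 0, 0, -0.79],
])

```text
time: 38.75
position: [0.5074, 0.1319, 0.1757]
tool_rot: [0.85, 0.527, -0.0, 0.0]
ft_force: [-0.5, -0.1, -0.3]
grip_width: 0.0515
```

Call:
step_arm([
  [1, 0.71, -0.24, -0.2, 0, 0, -0.79],
  [1, 0.74, -0.16, -0.1, 0, 0, -0.79],
  [1, 0.75, -0.08, -0.1, 0, 0, -0.79],
  [1, 0.75, 0, 0, 0, 0, -0.79],
  [1, 0.75, 0.09, 0, 0, 0, -0.79],
  [1, 0, 0, 0, 0, 0, 0],
  [1, 0, 0, 0, 0, 0, 0],
  [1, 0, 0, 0, 0, 0, 0],
  [1, 0, 0, 0, 0, 0, 0],
  [1, 0, 0, 0, 0, 0, 0],
])

```text
time: 39.75
position: [0.5209, 0.2234, 0.1849]
tool_rot: [0.676, 0.736, -0.001, 0.0]
ft_force: [-0.1, 0.9, -0.5]
grip_width: 0.0516
```

Run:
```python
from h import *
st()
S=Rt(94.5)
plan([(case2w(0,0,.06),S,6)])
im,d=grab("top");crop(im,130,160,290,280,5,"g12t")
im,d=grab("scene");crop(im,250,100,400,250,4,"g12")
```

```text
t 39.75 p [0.5209 0.2234 0.1849] xa 94.86 tz [-0.    -0.002 -1.   ] F [-0.15  0.9  -0.52] w 0.0516 q [ 0.21  0.52  1.64 -0.    0.98 -1.45]
6 x [0.01, 0.01, 0.83, -0.0, 0.0, 0.01]
```

View pics/g12t.png

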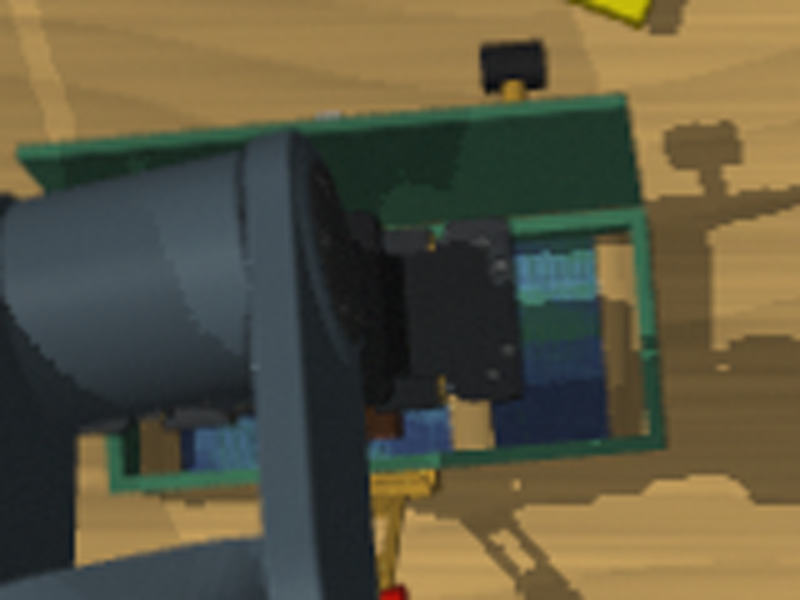

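View pics/g12.png

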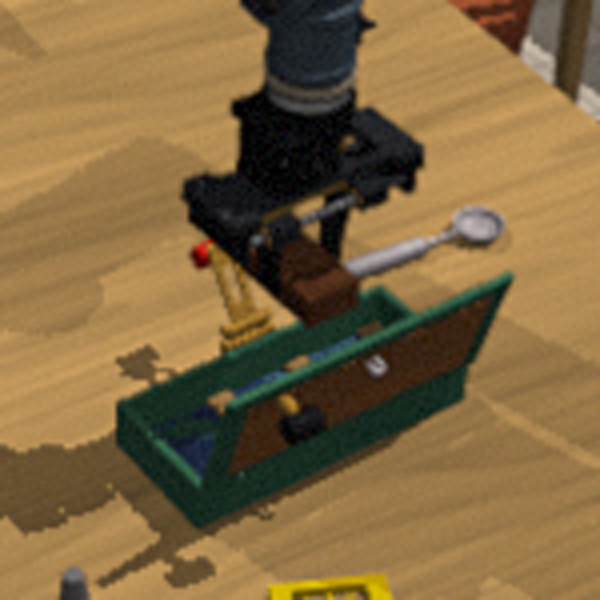

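Run:
```python
from h import *
for cx,cy in[(450,423),(493,423),(600,300),(637,300),(140,445),(183,445),(665,447),(640,207),(112,490)]:
    z=.05 if cx in(665,640,112) else .014
    p=onplane("top",[(130+cx/5,160+cy/5)],z)[0]
    d=p[:2]-CC;c,s=np.cos(CY),np.sin(CY);print((cx,cy),round(c*d[0]+s*d[1],4),round(-s*d[0]+c*d[1],4))
```

```text
(450, 423) -0.0401 -0.031
(493, 423) -0.0419 -0.0537
(600, 300) 0.0185 -0.1152
(637, 300) 0.0169 -0.1348
(140, 445) -0.0389 0.1356
(183, 445) -0.0406 0.1124
(665, 447) -0.0621 -0.1446
(640, 207) 0.062 -0.1415
(112, 490) -0.0617 0.1418
```

Call:
step_arm([
  [1, 0.03, 0.03, 0.83, 0, 0, 0.03],
  [1, 0, 0, 0.83, 0, 0, 0],
  [1, 0, 0, 0.83, 0, 0, 0],
  [1, 0, 0, 0.83, 0, 0, 0],
  [1, 0, 0, 0.83, 0, 0, 0],
  [1, 0, 0, 0.4, 0, 0, 0],
  [1, 0, 0, 0, 0, 0, 0],
  [1, 0, 0, 0, 0, 0, 0],
  [1, 0, 0, 0, 0, 0, 0],
  [1, 0, 0, 0, 0, 0, 0],
])

```text
time: 40.85
position: [0.5223, 0.225, 0.0721]
tool_rot: [0.677, 0.736, 0.0, 0.001]
ft_force: [-0.5, 0.2, -0.8]
grip_width: 0.0516
```

Run:
```python
from h import *
st()
plan([(case2w(0,0,.04),Rt(94.5),4)])
```

```text
t 40.85 p [0.5223 0.225  0.0721] xa 94.7 tz [ 0.002 -0.001 -1.   ] F [-0.55  0.21 -0.84] w 0.0516 q [ 0.21  0.7   1.7  -0.    0.74 -1.44]
4 x [-0.0, -0.01, 0.32, 0.0, 0.0, 0.01]
```

The ridges match the case model within 1 mm. Next I'll lower the mould and release it with a small opening.

Call:
step_arm([
  [1, 0, 0, 0.32, 0, 0, 0],
  [1, 0, 0, 0.32, 0, 0, 0],
  [1, 0, 0, 0.32, 0, 0, 0],
  [1, 0, 0, 0.32, 0, 0, 0],
  [1, 0, 0, 0.06, 0, 0, 0],
  [1, 0, 0, 0, 0, 0, 0],
  [1, 0, 0, 0, 0, 0, 0],
  [1, 0, 0, 0, 0, 0, 0],
  [1, 0, 0, 0, 0, 0, 0],
  [1, 0, 0, 0, 0, 0, 0],
])

```text
time: 41.85
position: [0.5214, 0.2247, 0.0379]
tool_rot: [0.677, 0.736, -0.001, 0.0]
ft_force: [-1.9, 0.1, 6.0]
grip_width: 0.0519
```

Call:
step_arm([
  [1, 0, 0, 0.04, 0, 0, 0],
  [1, 0, 0, 0, 0, 0, 0],
  [-0.25, 0, 0, 0, 0, 0, 0],
  [-0.35, 0, 0, 0, 0, 0, 0],
  [-0.43, 0, 0, 0, 0, 0, 0],
  [-0.43, 0, 0, 0, 0, 0, 0],
  [-0.43, 0, 0, -0.2, 0, 0, 0],
  [-0.43, 0, 0, -0.6, 0, 0, 0],
  [-0.43, 0, 0, -1, 0, 0, 0],
  [-0.43, 0, 0, -1, 0, 0, 0],
])

```text
time: 42.85
position: [0.5215, 0.2248, 0.108]
tool_rot: [0.677, 0.736, -0.001, 0.0]
ft_force: [0.0, 0.2, 1.2]
grip_width: 0.0617
```

Run:
```python
from h import *
st();o,R=pose();p=o["position"]
S=Rt(94.5);Q=Rt(82.1)
plan([(p+[0,0,.09],S,4),([.4953,-.2397,.17],Q,21)],(p,S))
```

```text
t 42.85 p [0.5215 0.2248 0.108 ] xa 94.7 tz [-0.    -0.001 -1.   ] F [0.03 0.22 1.24] w 0.0617 q [ 0.21  0.64  1.69 -0.    0.82 -1.44]
4 x [0.0, 0.0, -0.9, 0.0, 0.0, 0.0]
   [-0.88, -0.12, 0.05, 0.0, 0.0, 0.07]
   [-0.88, -0.11, 0.05, 0.0, 0.0, 0.07]
   [-0.88, -0.1, 0.05, 0.0, 0.0, 0.07]
   [-0.88, -0.09, 0.05, 0.0, 0.0, 0.07]
   [-0.88, -0.08, 0.05, 0.0, 0.0, 0.07]
   [-0.88, -0.07, 0.05, 0.0, 0.0, 0.07]
   [-0.88, -0.06, 0.05, 0.0, 0.0, 0.07]
   [-0.88, -0.06, 0.05, 0.0, 0.0, 0.07]
   [-0.88, -0.05, 0.05, 0.0, 0.0, 0.07]
   [-0.89, -0.04, 0.05, 0.0, 0.0, 0.07]
   [-0.89, -0.03, 0.05, 0.0, 0.0, 0.07]
   [-0.89, -0.02, 0.05, 0.0, 0.0, 0.07]
   [-0.89, -0.01, 0.05, 0.0, 0.0, 0.07]
   [-0.89, -0.0, 0.05, 0.0, 0.0, 0.07]
   [-0.89, 0.01, 0.05, 0.0, 0.0, 0.07]
   [-0.89, 0.02, 0.05, 0.0, 0.0, 0.07]
   [-0.89, 0.03, 0.05, 0.0, 0.0, 0.07]
   [-0.89, 0.04, 0.05, 0.0, 0.0, 0.07]
   [-0.89, 0.04, 0.05, 0.0, 0.0, 0.07]
   [-0.88, 0.05, 0.05, 0.0, 0.0, 0.07]
   [-0.88, 0.06, 0.05, 0.0, 0.0, 0.07]
```

Call:
step_arm([
  [-0.43, 0, 0, -0.9, 0, 0, 0],
  [-0.8, 0, 0, -0.9, 0, 0, 0],
  [-0.8, 0, 0, -0.9, 0, 0, 0],
  [-0.8, -0.4, -0.06, -0.9, 0, 0, 0],
  [-0.8, -0.88, -0.12, 0.05, 0, 0, 0.07],
  [-0.8, -0.88, -0.11, 0.05, 0, 0, 0.07],
  [-0.8, -0.88, -0.1, 0.05, 0, 0, 0.07],
  [-0.8, -0.88, -0.09, 0.05, 0, 0, 0.07],
  [-0.8, -0.88, -0.08, 0.05, 0, 0, 0.07],
  [-0.8, -0.88, -0.07, 0.05, 0, 0, 0.07],
])

```text
time: 43.85
position: [0.5143, 0.0814, 0.1905]
tool_rot: [0.699, 0.715, -0.0, 0.001]
ft_force: [0.5, -1.0, 0.2]
grip_width: 0.0784
```

Call:
step_arm([
  [-0.8, -0.88, -0.06, 0.05, 0, 0, 0.07],
  [-0.8, -0.88, -0.06, 0.05, 0, 0, 0.07],
  [-0.8, -0.88, -0.05, 0.05, 0, 0, 0.07],
  [-0.8, -0.89, -0.04, 0.05, 0, 0, 0.07],
  [-0.8, -0.89, -0.03, 0.05, 0, 0, 0.07],
  [-0.8, 0, 0, 0, 0, 0, 0],
  [-0.8, 0, 0, 0, 0, 0, 0],
  [-0.8, 0, 0, 0, 0, 0, 0],
  [-0.8, 0, 0, 0, 0, 0, 0],
  [-0.8, 0, 0, 0, 0, 0, 0],
])

```text
time: 44.85
position: [0.5087, -0.0275, 0.1833]
tool_rot: [0.716, 0.699, -0.0, 0.0]
ft_force: [0.5, 0.5, -0.0]
grip_width: 0.0782
```

Run:
```python
from h import *
st()
im,d=grab("top","g13");crop(im,130,160,290,280,5,"g13t")
for r in moulds(im,d):print(r)
```

```text
t 44.85 p [ 0.5087 -0.0275  0.1833] xa 88.62 tz [ 0.    -0.001 -1.   ] F [ 0.49  0.52 -0.03] w 0.0782 q [-0.27  0.46  1.78 -0.    0.9  -1.82]
(array([372., 242.]), np.float64(0.023994049517990133), (array([ 0.4855689 , -0.21508817], dtype=float32), np.float32(0.09472957), np.float32(0.054580685), np.float32(-8.216026)), (array([ 0.48547202, -0.20926842], dtype=float32), np.float32(0.095862314), np.float32(0.0651488), np.float32(-6.518036)))
(array([206., 230.]), np.float64(0.03491305246038178), (array([0.52250934, 0.22503904], dtype=float32), np.float32(0.09429721), np.float32(0.05344951), np.float32(4.7611923)), (array([0.52283436, 0.226387  ], dtype=float32), np.float32(0.09470707), np.float32(0.054793317), np.float32(4.7344437)))
```

View pics/g13.png

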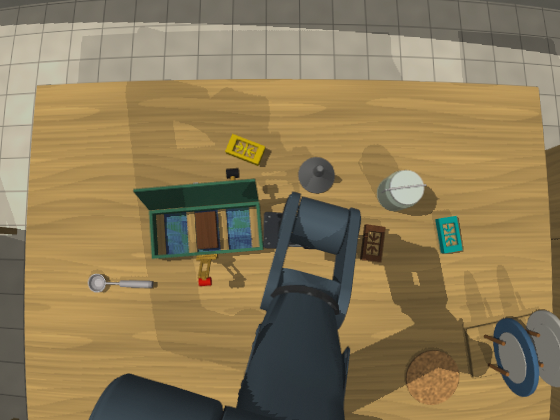

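View pics/g13t.png

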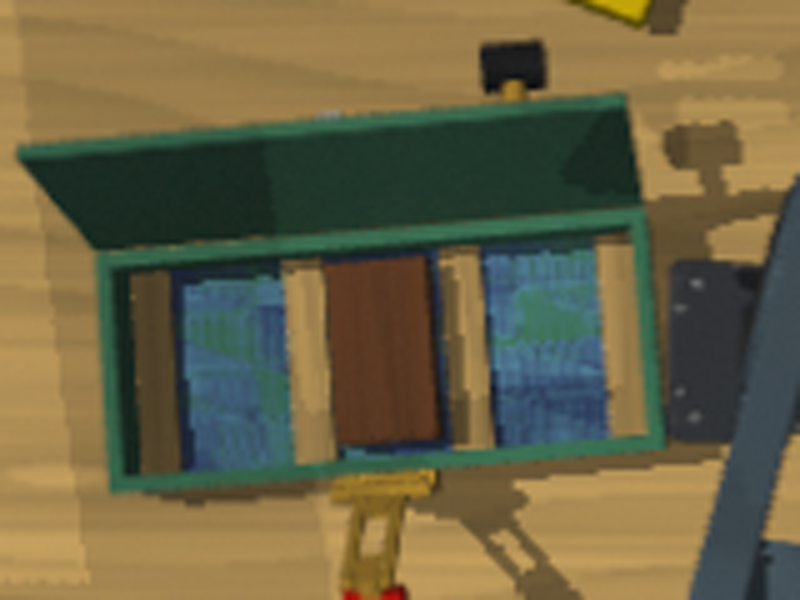

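The first mould is seated flat in the middle pocket. The second mould has been knocked to (373,243), about (0.486, -0.215), and is still carved face up. The turquoise (449,235) and yellow (246,149) look-alikes are untouched. Next I'll fetch the second mould.

Run:
```python
from h import *
Q=Rt(82)
plan([([.4856,-.2151,.16],Q,10),([.4856,-.2151,.026],Q,6)])
```

```text
[-0.75, -0.07, 0.09, 0.0, 0.0, 0.08]
   [-0.75, -0.07, 0.09, 0.0, 0.0, 0.08]
   [-0.75, -0.06, 0.09, 0.0, 0.0, 0.08]
   [-0.75, -0.05, 0.09, 0.0, 0.0, 0.08]
   [-0.75, -0.04, 0.09, 0.0, 0.0, 0.08]
   [-0.75, -0.03, 0.09, 0.0, 0.0, 0.08]
   [-0.76, -0.02, 0.09, 0.0, 0.0, 0.08]
   [-0.76, -0.01, 0.09, 0.0, 0.0, 0.08]
   [-0.76, -0.0, 0.09, 0.0, 0.0, 0.08]
   [-0.76, 0.0, 0.09, 0.0, 0.0, 0.08]
6 x [0.0, 0.0, 0.89, 0.0, 0.0, 0.0]
```

Call:
step_arm([
  [-1, -0.75, -0.07, 0.09, 0, 0, 0.08],
  [-1, -0.75, -0.07, 0.09, 0, 0, 0.08],
  [-1, -0.75, -0.06, 0.09, 0, 0, 0.08],
  [-1, -0.75, -0.05, 0.09, 0, 0, 0.08],
  [-1, -0.75, -0.04, 0.09, 0, 0, 0.08],
  [-1, -0.75, -0.03, 0.09, 0, 0, 0.08],
  [-1, -0.76, -0.02, 0.09, 0, 0, 0.08],
  [-1, -0.76, -0.01, 0.09, 0, 0, 0.08],
  [-1, -0.76, 0, 0.09, 0, 0, 0.08],
  [-1, -0.76, 0, 0.09, 0, 0, 0.08],
])

```text
time: 45.9
position: [0.4858, -0.2161, 0.1608]
tool_rot: [0.754, 0.657, -0.0, 0.0]
ft_force: [0.3, 0.4, -0.2]
grip_width: 0.087
```

Run:
```python
from h import *
st()
im,d=grab("scene");crop(im,160,150,300,270,5,"g14")
P=allpts("scene",d);hs=cv2.cvtColor(im,cv2.COLOR_RGB2HSV)
m=(P[...,2]>.02)&(P[...,2]<.034)&(abs(P[...,0]-.5)<.15)&(P[...,1]<-.1)&(P[...,1]>-.37)&(hs[...,2]<110);print(P[m].mean(0),P[m].min(0),P[m].max(0))
plan([([.4856,-.2151,.026],Rt(82),6)])
```

```text
t 45.9 p [ 0.4858 -0.2161  0.1608] xa 82.15 tz [-0.    -0.001 -1.   ] F [ 0.27  0.38 -0.25] w 0.087 q [-0.63  0.52  1.74 -0.    0.88 -2.06]
[ 0.48371729 -0.21721491  0.02683799] [ 0.43510543 -0.32632042  0.02006829] [ 0.64757713 -0.18425367  0.03399492]
6 x [0.03, -0.01, 0.9, 0.0, 0.0, 0.0]
```

View pics/g14.png

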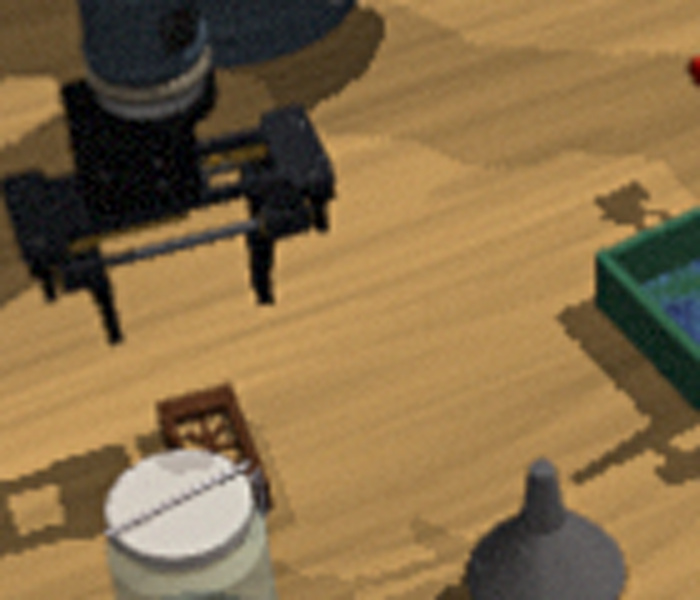

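The gripper is above the brown mould at (205,430) in the crop, beside the jar. Descending.

Call:
step_arm([
  [-1, 0.03, 0, 0.9, 0, 0, 0],
  [-1, 0, 0, 0.9, 0, 0, 0],
  [-1, 0, 0, 0.9, 0, 0, 0],
  [-1, 0, 0, 0.9, 0, 0, 0],
  [-1, 0, 0, 0.9, 0, 0, 0],
  [-1, 0, 0, 0.9, 0, 0, 0],
  [-0.6, 0, 0, 0, 0, 0, 0],
  [0, 0, 0, 0, 0, 0, 0],
  [1, 0, 0, 0, 0, 0, 0],
  [1, 0, 0, 0, 0, 0, 0],
])

```text
time: 46.95
position: [0.4866, -0.2155, 0.0272]
tool_rot: [0.754, 0.657, -0.0, 0.002]
ft_force: [0.4, 0.0, 0.1]
grip_width: 0.0627
```

Call:
step_arm([
  [1, 0, 0, 0, 0, 0, 0],
  [1, 0, 0, 0, 0, 0, 0],
  [1, 0, 0, 0, 0, 0, 0],
  [1, 0, 0, 0, 0, 0, 0],
  [1, 0, 0, -0.5, 0, 0, 0],
  [1, 0, 0, -0.5, 0, 0, 0],
  [1, 0, 0, -0.5, 0, 0, 0],
  [1, 0, 0, -0.5, 0, 0, 0],
  [1, 0, 0, 0, 0, 0, 0],
  [1, 0, 0, 0, 0, 0, 0],
])

```text
time: 47.95
position: [0.4861, -0.2153, 0.0766]
tool_rot: [0.754, 0.657, -0.0, 0.001]
ft_force: [0.9, -0.3, -0.4]
grip_width: 0.0517
```

Run:
```python
from h import *
st()
plan([([.48,-.06,.07],Rt(0),13)])
```

```text
t 47.95 p [ 0.4861 -0.2153  0.0766] xa 82.14 tz [ 0.001 -0.002 -1.   ] F [ 0.92 -0.26 -0.37] w 0.0517 q [-0.63  0.66  1.8  -0.    0.68 -2.06]
   [0.47, -0.08, 0.02, 0.0, 0.0, 0.79]
   [0.46, -0.14, 0.02, 0.0, 0.0, 0.79]
   [0.44, -0.18, 0.02, 0.0, 0.0, 0.79]
   [0.42, -0.23, 0.02, 0.0, 0.0, 0.79]
   [0.39, -0.28, 0.02, 0.0, 0.0, 0.79]
   [0.36, -0.32, 0.02, 0.0, 0.0, 0.79]
   [0.32, -0.36, 0.02, 0.0, 0.0, 0.79]
   [0.28, -0.39, 0.02, 0.0, 0.0, 0.79]
   [0.23, -0.42, 0.02, 0.0, 0.0, 0.79]
   [0.19, -0.44, 0.02, 0.0, 0.0, 0.79]
   [0.14, -0.46, 0.02, 0.0, 0.0, 0.79]
   [0.09, -0.47, 0.02, 0.0, 0.0, 0.79]
   [0.03, -0.48, 0.02, 0.0, 0.0, 0.79]
```

Call:
step_arm([
  [1, 0.47, -0.08, 0.02, 0, 0, 0.79],
  [1, 0.46, -0.14, 0.02, 0, 0, 0.79],
  [1, 0.44, -0.18, 0.02, 0, 0, 0.79],
  [1, 0.42, -0.23, 0.02, 0, 0, 0.79],
  [1, 0.39, -0.28, 0.02, 0, 0, 0.79],
  [1, 0.36, -0.32, 0.02, 0, 0, 0.79],
  [1, 0.32, -0.36, 0.02, 0, 0, 0.79],
  [1, 0.28, -0.39, 0.02, 0, 0, 0.79],
  [1, 0.23, -0.42, 0.02, 0, 0, 0.79],
  [1, 0.19, -0.44, 0.02, 0, 0, 0.79],
])

```text
time: 48.95
position: [0.4806, -0.0947, 0.0702]
tool_rot: [0.987, 0.162, -0.001, 0.0]
ft_force: [-0.2, -0.3, -1.4]
grip_width: 0.0515
```

Call:
step_arm([
  [1, 0.14, -0.46, 0.1, 0, 0, 0.79],
  [1, 0.09, -0.47, 0.1, 0, 0, 0.79],
  [1, 0.03, -0.48, 0.1, 0, 0, 0.79],
  [1, 0, 0, 0.4, 0, 0, 0],
  [1, 0, 0, 0.4, 0, 0, 0],
  [1, 0, 0, 0.4, 0, 0, 0],
  [1, 0, 0, 0.2, 0, 0, 0],
  [1, 0, 0, 0, 0, 0, 0],
  [1, 0, 0, 0, 0, 0, 0],
  [1, 0, 0, 0, 0, 0, 0],
])

```text
time: 49.95
position: [0.4799, -0.0597, 0.0282]
tool_rot: [1.0, -0.0, 0.0, 0.001]
ft_force: [-0.4, 0.3, -1.0]
grip_width: 0.0518
```

Run:
```python
from h import *
st()
```

```text
t 49.95 p [ 0.4799 -0.0597  0.0282] xa -0.02 tz [ 0.    -0.002 -1.   ] F [-0.45  0.33 -0.99] w 0.0518 q [-0.35  0.72  1.93 -0.    0.48 -0.35]
```

Now the same sequence as before: release, back off tilted -40°.

Call:
step_arm([
  [1, 0, 0, 0.08, 0, 0, 0],
  [-0.3, 0, 0, 0, 0, 0, 0],
  [-0.6, 0, 0, 0, 0, 0, 0],
  [-0.8, 0, 0, 0, 0, 0, 0],
  [-0.8, 0, 0, -0.5, 0, 0, 0],
  [-0.8, 0, 0, -0.5, 0, 0, 0],
  [-0.8, 0, 0, -0.5, 0, 0, 0],
  [-0.8, 0, 0, -0.5, 0, 0, 0],
  [-0.8, 0, -0.22, -0.01, -0.62, 0, 0],
  [-0.8, 0, -0.22, -0.03, -0.62, 0, 0],
])

```text
time: 50.95
position: [0.4808, -0.0495, 0.0788]
tool_rot: [0.996, -0.002, 0.002, 0.089]
ft_force: [-1.4, -1.1, 0.3]
grip_width: 0.0782
```

Call:
step_arm([
  [-0.8, 0, -0.22, -0.04, -0.62, 0, 0],
  [-0.8, 0, -0.22, -0.06, -0.62, 0, 0],
  [-0.8, 0, -0.21, -0.08, -0.62, 0, 0],
  [-0.8, 0, -0.2, -0.1, -0.62, 0, 0],
  [-0.8, 0, -0.19, -0.12, -0.62, 0, 0],
  [-0.8, 0, -0.18, -0.13, -0.62, 0, 0],
  [-0.8, 0, 0, 0, 0, 0, 0],
  [-0.8, 0, 0, 0, 0, 0, 0],
  [-0.8, 0, 0, 0, 0, 0, 0],
  [-0.8, 0, 0, 0, 0, 0, 0],
])

```text
time: 51.95
position: [0.4799, -0.0156, 0.0781]
tool_rot: [0.941, -0.001, 0.0, 0.34]
ft_force: [0.5, 0.5, 0.2]
grip_width: 0.078
```

Run:
```python
from h import *
st()
im,d=grab("scene");crop(im,190,130,330,250,5,"g15");P=allpts("scene",d);hs=cv2.cvtColor(im,cv2.COLOR_RGB2HSV)
m=(P[...,2]>.02)&(P[...,2]<.034)&(abs(P[...,0]-.48)<.05)&(P[...,1]<.05)&(P[...,1]>-.16)&(hs[...,2]<110)
q=P[m];print(q.mean(0),mrect(q[:,:2]))
plan([([.48,-.06,.024],Rt(0,-40),6)])
```

```text
t 51.95 p [ 0.4799 -0.0156  0.0781] xa -0.13 tz [-0.001 -0.639 -0.769] F [0.45 0.47 0.15] w 0.078 q [ 0.12  0.77  1.87 -0.97  0.88  0.9 ]
[ 0.48173539 -0.05811427  0.02646359] (array([ 0.48123252, -0.05881443], dtype=float32), np.float32(0.0987214), np.float32(0.058935724), np.float32(89.888336))
6 x [0.0, -0.0, 0.47, -0.01, 0.0, -0.0]
```

View pics/g15.png

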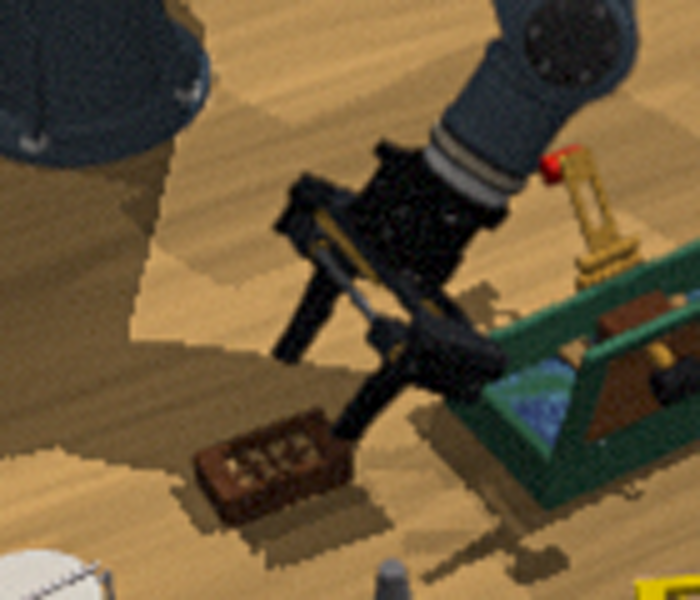

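The mould lies at the station, at (275,465) in the crop, with the tilted gripper lined up. Repeating the grasp, lift and turn.

Call:
step_arm([
  [-0.8, 0, 0, 0.47, 0, 0, 0],
  [-0.8, 0, 0, 0.47, 0, 0, 0],
  [-0.8, 0, 0, 0.47, 0, 0, 0],
  [-0.8, 0, 0, 0.47, 0, 0, 0],
  [-0.8, 0, 0, 0.47, 0, 0, 0],
  [-0.8, 0, 0, 0.47, 0, 0, 0],
  [-0.3, 0, 0, 0, 0, 0, 0],
  [1, 0, 0, 0, 0, 0, 0],
  [1, 0, 0, 0, 0, 0, 0],
  [1, 0, 0, 0, 0, 0, 0],
])

```text
time: 53.0
position: [0.4798, -0.0595, 0.0234]
tool_rot: [0.94, -0.0, 0.0, 0.34]
ft_force: [0.4, 0.8, 0.4]
grip_width: 0.0543
```

Call:
step_arm([
  [1, 0, 0, 0, 0, 0, 0],
  [1, 0, 0, 0, 0, 0, 0],
  [1, 0, 0, 0, 0, 0, 0],
  [1, 0, 0.4, -0.46, 0, 0, 0],
  [1, 0, 0.4, -0.46, 0, 0, 0],
  [1, 0, 0.4, -0.46, 0, 0, 0],
  [1, 0, 0.4, -0.46, 0, 0, 0],
  [1, 0, 0.4, -0.46, 0, 0, 0],
  [1, 0, 0, 0, 0, 0, 0],
  [1, 0, 0, 0, 0, 0, 0],
])

```text
time: 54.0
position: [0.4798, -0.0612, 0.0992]
tool_rot: [0.941, -0.0, 0.0, 0.34]
ft_force: [-0.1, 0.6, -1.0]
grip_width: 0.0522
```

Call:
step_arm([
  [1, 0, 0.02, 0.01, 0.75, 0, 0],
  [1, 0, 0.02, 0.01, 0.75, 0, 0],
  [1, 0, 0.02, 0.01, 0.75, 0, 0],
  [1, 0, 0.02, 0.01, 0.75, 0, 0],
  [1, 0, 0.02, 0.01, 0.75, 0, 0],
  [1, 0, 0.02, 0, 0.75, 0, 0],
  [1, 0, 0.02, 0, 0.75, 0, 0],
  [1, 0, 0.02, 0, 0.75, 0, 0],
  [1, 0, 0.02, 0, 0.75, 0, 0],
  [1, 0, 0.02, -0.01, 0.75, 0, 0],
])

```text
time: 55.0
position: [0.4793, -0.0668, 0.099]
tool_rot: [0.984, -0.0, -0.0, -0.178]
ft_force: [-0.4, 1.0, -1.6]
grip_width: 0.0517
```

Call:
step_arm([
  [1, 0, 0.02, -0.01, 0.75, 0, 0],
  [1, 0, 0.02, -0.01, 0.75, 0, 0],
  [1, 0, 0.02, -0.01, 0.75, 0, 0],
  [1, 0, 0.02, -0.01, 0.75, 0, 0],
  [1, 0, 0.02, -0.01, 0.75, 0, 0],
  [1, 0, 0, 0, 0, 0, 0],
  [1, 0, 0, 0, 0, 0, 0],
  [1, 0, 0, 0, 0, 0, 0],
  [1, 0, 0, 0, 0, 0, 0],
  [1, 0, 0, 0, 0, 0, 0],
])

```text
time: 56.0
position: [0.4798, -0.0688, 0.0999]
tool_rot: [0.906, 0.001, 0.0, -0.424]
ft_force: [-0.5, -0.1, -0.8]
grip_width: 0.0516
```

Run:
```python
from h import *
st()
im,d=grab("scene");crop(im,190,130,330,250,5,"g16")
plan([([.48,-.07,.049],Rt(0,50),5)])
```

```text
t 56.0 p [ 0.4798 -0.0688  0.0999] xa 0.06 tz [-0.     0.768 -0.641] F [-0.54 -0.15 -0.82] w 0.0516 q [-0.74  0.82  1.74  0.63  1.31 -1.14]
5 x [0.0, 0.32, 0.25, -0.0, 0.0, 0.0]
```

View pics/g16.png

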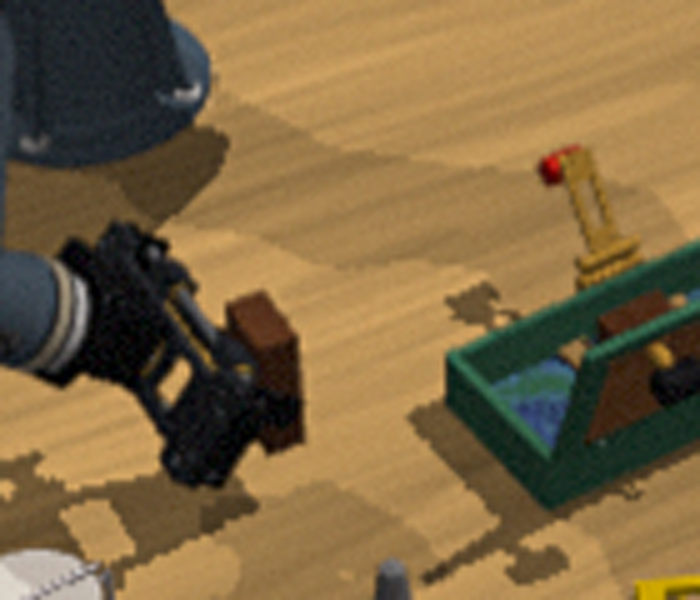

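The mould is held standing at (265,370) in the crop, as with the first one. Set it down, release and retreat.

Call:
step_arm([
  [1, 0, 0.32, 0.26, 0, 0, 0],
  [1, 0, 0.32, 0.26, 0, 0, 0],
  [1, 0, 0.32, 0.26, 0, 0, 0],
  [1, 0, 0.32, 0.26, 0, 0, 0],
  [1, 0, 0.32, 0.26, 0, 0, 0],
  [1, 0, 0.03, 0.02, 0, 0, 0],
  [1, 0, 0, 0, 0, 0, 0],
  [1, 0, 0, 0, 0, 0, 0],
  [1, 0, 0, 0, 0, 0, 0],
  [1, 0, 0, 0, 0, 0, 0],
])

```text
time: 57.05
position: [0.4797, -0.0701, 0.0467]
tool_rot: [0.906, 0.0, -0.0, -0.424]
ft_force: [-0.4, -0.0, -0.6]
grip_width: 0.052
```

Call:
step_arm([
  [1, 0, 0.01, 0.01, 0, 0, 0],
  [1, 0, 0, 0, 0, 0, 0],
  [1, 0, 0, 0, 0, 0, 0],
  [0, 0, 0, 0, 0, 0, 0],
  [-0.2, 0, 0, 0, 0, 0, 0],
  [-0.3, 0, 0, 0, 0, 0, 0],
  [-0.5, 0, 0, 0, 0, 0, 0],
  [-0.8, 0, 0, 0, 0, 0, 0],
  [-0.8, 0, 0, 0, 0, 0, 0],
  [-0.8, 0, 0, -0.1, 0, 0, 0],
])

```text
time: 58.05
position: [0.4796, -0.0718, 0.048]
tool_rot: [0.905, -0.0, -0.0, -0.425]
ft_force: [-0.7, -0.6, 0.8]
grip_width: 0.0761
```

Call:
step_arm([
  [-0.8, 0, 0, -0.4, 0, 0, 0],
  [-0.8, 0, 0, -0.8, 0, 0, 0],
  [-0.8, 0, 0, -0.8, 0, 0, 0],
  [-0.8, 0, 0, -0.8, 0, 0, 0],
  [-0.8, 0, -0.4, -0.8, 0, 0, 0],
  [-0.8, 0, -0.6, -0.6, 0, 0, 0],
  [-0.8, 0, -0.6, -0.6, 0, 0, 0],
  [-0.8, 0, 0, 0, 0, 0, 0],
  [-0.8, 0, 0, 0, 0, 0, 0],
  [-0.8, 0, 0, 0, 0, 0, 0],
])

```text
time: 59.05
position: [0.4794, -0.1386, 0.1551]
tool_rot: [0.905, -0.0, -0.0, -0.425]
ft_force: [0.2, 0.6, 1.3]
grip_width: 0.0781
```

Run:
```python
from h import *
st()
im,d=grab("scene");crop(im,190,130,330,250,5,"g17")
im,d=grab("top");P=allpts("top",d);m=(P[...,2]>.085)&(P[...,2]<.105)&(abs(P[...,0]-.48)<.06)&(abs(P[...,1]+.06)<.04);q=P[m]
print(len(q),q.mean(0) if len(q) else 0,mrect(q[:,:2]) if len(q)>3 else 0)
```

```text
t 59.05 p [ 0.4794 -0.1386  0.1551] xa -0.02 tz [-0.     0.769 -0.639] F [0.23 0.63 1.3 ] w 0.0781 q [-0.83  0.76  1.63  0.55  1.49 -1.09]
223 [ 0.47962245 -0.06022912  0.09426455] (array([ 0.48019612, -0.06112241], dtype=float32), np.float32(0.05175759), np.float32(0.024878474), np.float32(-0.22525024))
```

View pics/g17.png

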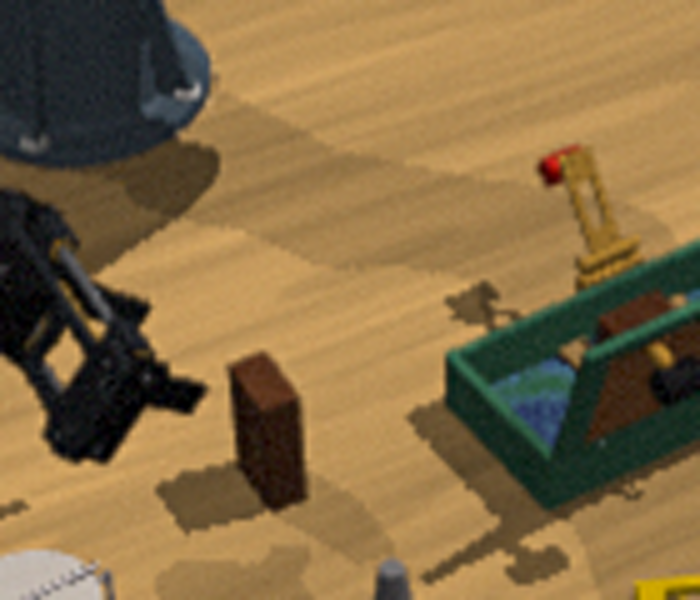

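It stands again, at (268,430) in the crop, centred at (0.480, -0.0605). Repeating the cross-over.

Call:
step_arm([
  [-0.8, 0, -0.29, 0.2, -0.75, 0, 0],
  [-0.8, 0, -0.31, 0.17, -0.75, 0, 0],
  [-0.8, 0, -0.33, 0.14, -0.75, 0, 0],
  [-0.8, 0, -0.34, 0.1, -0.75, 0, 0],
  [-0.8, 0, -0.35, 0.07, -0.75, 0, 0],
  [-0.8, 0, -0.35, 0.03, -0.75, 0, 0],
  [-0.8, 0, -0.35, -0.01, -0.75, 0, 0],
  [-0.8, 0, -0.35, -0.04, -0.75, 0, 0],
  [-0.8, 0, -0.35, -0.08, -0.75, 0, 0],
  [-0.8, 0, -0.34, -0.12, -0.75, 0, 0],
])

```text
time: 60.15
position: [0.4795, -0.0527, 0.1791]
tool_rot: [0.996, -0.0, -0.0, 0.087]
ft_force: [-0.4, -0.7, -0.2]
grip_width: 0.0783
```

Call:
step_arm([
  [-0.8, 0, -0.32, -0.15, -0.75, 0, 0],
  [-0.8, 0, -0.3, -0.18, -0.75, 0, 0],
  [-0.8, 0, -0.28, -0.21, -0.75, 0, 0],
  [-0.8, 0, -0.26, -0.24, -0.75, 0, 0],
  [-0.8, 0, -0.23, -0.27, -0.75, 0, 0],
  [-0.8, 0, 0, 0, 0, 0, 0],
  [-0.8, 0, 0, 0, 0, 0, 0],
  [-0.8, 0, 0, 0, 0, 0, 0],
  [-0.8, 0, 0, 0, 0, 0, 0],
  [-0.8, 0, 0, 0, 0, 0, 0],
])

```text
time: 61.15
position: [0.4798, -0.0117, 0.1912]
tool_rot: [0.94, -0.001, -0.0, 0.34]
ft_force: [0.3, 0.5, -0.6]
grip_width: 0.0783
```

Run:
```python
from h import *
st()
G=np.array([.480,-.0503,.058]);T=Rt(0,-40);B=G-T[:,2]*.07
plan([(B,T,5),(G,T,5)])
```

```text
t 61.15 p [ 0.4798 -0.0117  0.1912] xa -0.13 tz [-0.001 -0.639 -0.769] F [ 0.32  0.46 -0.57] w 0.0783 q [ 0.12  0.56  1.83 -0.82  1.05  0.66]
5 x [0.0, -0.45, 0.46, -0.01, 0.0, -0.0]
5 x [0.0, -0.0, 0.56, 0.0, 0.0, 0.0]
```

Call:
step_arm([
  [-0.8, 0, -0.45, 0.46, 0, 0, 0],
  [-0.8, 0, -0.45, 0.46, 0, 0, 0],
  [-0.8, 0, -0.45, 0.46, 0, 0, 0],
  [-0.8, 0, -0.45, 0.46, 0, 0, 0],
  [-0.8, 0, -0.45, 0.46, 0, 0, 0],
  [-0.8, 0, 0, 0.56, 0, 0, 0],
  [-0.8, 0, 0, 0.56, 0, 0, 0],
  [-0.8, 0, 0, 0.56, 0, 0, 0],
  [-0.8, 0, 0, 0.56, 0, 0, 0],
  [-0.8, 0, 0, 0.56, 0, 0, 0],
])

```text
time: 62.15
position: [0.48, -0.0504, 0.0567]
tool_rot: [0.94, -0.001, 0.0, 0.34]
ft_force: [-0.5, -0.2, -0.1]
grip_width: 0.0781
```

Call:
step_arm([
  [-0.6, 0, 0, 0, 0, 0, 0],
  [-0.4, 0, 0, 0, 0, 0, 0],
  [-0.3, 0, 0, 0, 0, 0, 0],
  [0, 0, 0, 0, 0, 0, 0],
  [1, 0, 0, 0, 0, 0, 0],
  [1, 0, 0, 0, 0, 0, 0],
  [1, 0, 0, 0, 0, 0, 0],
  [1, 0, 0, 0, 0, 0, 0],
  [1, 0, 0, 0, 0, 0, 0],
  [1, 0, 0, 0, 0, 0, 0],
])

```text
time: 63.15
position: [0.4801, -0.0488, 0.0573]
tool_rot: [0.94, -0.0, 0.0, 0.34]
ft_force: [-0.2, 2.7, 5.7]
grip_width: 0.052
```

Call:
step_arm([
  [1, 0, 0.26, -0.31, 0, 0, 0],
  [1, 0, 0.26, -0.31, 0, 0, 0],
  [1, 0, 0.26, -0.31, 0, 0, 0],
  [1, 0, 0.26, -0.31, 0, 0, 0],
  [1, 0, 0.26, -0.31, 0, 0, 0],
  [1, 0, 0.05, 0.03, 0.75, 0, 0],
  [1, 0, 0.05, 0.03, 0.75, 0, 0],
  [1, 0, 0.05, 0.02, 0.75, 0, 0],
  [1, 0, 0.06, 0.02, 0.75, 0, 0],
  [1, 0, 0.06, 0.01, 0.75, 0, 0],
])

```text
time: 64.15
position: [0.4798, -0.0564, 0.1092]
tool_rot: [0.997, 0.0, 0.001, 0.083]
ft_force: [-0.9, -0.0, -1.5]
grip_width: 0.0516
```

Call:
step_arm([
  [1, 0, 0.06, 0.01, 0.75, 0, 0],
  [1, 0, 0.06, 0, 0.75, 0, 0],
  [1, 0, 0.06, -0.01, 0.75, 0, 0],
  [1, 0, 0.06, -0.01, 0.75, 0, 0],
  [1, 0, 0.06, -0.02, 0.75, 0, 0],
  [1, 0, 0.05, -0.02, 0.75, 0, 0],
  [1, 0, 0.05, -0.03, 0.75, 0, 0],
  [1, 0, 0.05, -0.03, 0.75, 0, 0],
  [1, 0, 0.04, -0.04, 0.75, 0, 0],
  [1, 0, 0.04, -0.04, 0.75, 0, 0],
])

```text
time: 65.15
position: [0.4802, -0.0721, 0.1096]
tool_rot: [0.905, 0.001, 0.001, -0.426]
ft_force: [0.2, 0.5, -1.4]
grip_width: 0.0518
```

Run:
```python
from h import *
st()
im,d=grab("scene");crop(im,190,130,330,250,5,"g18")
plan([([.48,-.07,.03],Rt(0,50),6)])
```

```text
t 65.15 p [ 0.4802 -0.0721  0.1096] xa -0.0 tz [ 0.002  0.77  -0.638] F [ 0.24  0.54 -1.41] w 0.0518 q [-0.75  0.81  1.74  0.62  1.34 -1.14]
6 x [-0.0, 0.38, 0.35, -0.01, -0.0, -0.0]
```

View pics/g18.png

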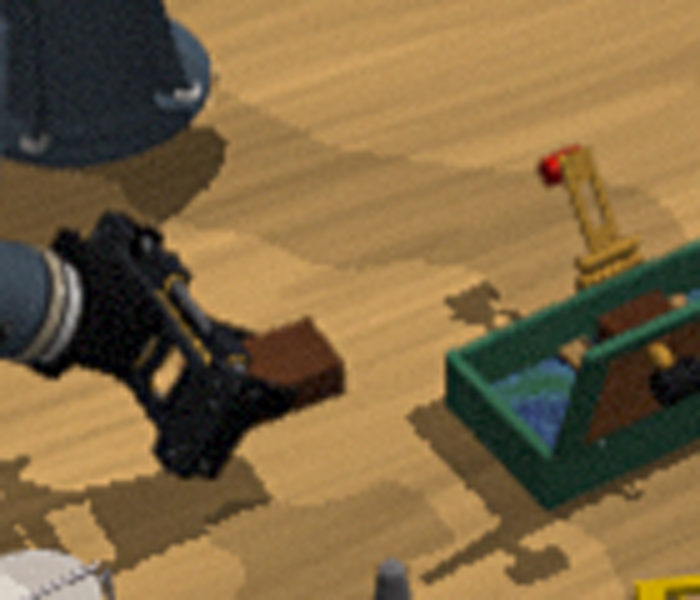

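Plain face up, at (298,362) in the crop. Lower, release and retreat.

Call:
step_arm([
  [1, 0, 0.39, 0.35, 0, 0, 0],
  [1, 0, 0.39, 0.35, 0, 0, 0],
  [1, 0, 0.39, 0.35, 0, 0, 0],
  [1, 0, 0.39, 0.35, 0, 0, 0],
  [1, 0, 0.39, 0.35, 0, 0, 0],
  [1, 0, 0.39, 0.35, 0, 0, 0],
  [1, 0, 0.05, 0.04, 0, 0, 0],
  [1, 0, 0.05, 0.04, 0, 0, 0],
  [1, 0, 0.04, 0.04, 0, 0, 0],
  [1, 0, 0, 0, 0, 0, 0],
])

```text
time: 66.2
position: [0.4797, -0.0681, 0.0266]
tool_rot: [0.905, 0.0, 0.0, -0.425]
ft_force: [-1.8, -1.3, 2.1]
grip_width: 0.0517
```

Call:
step_arm([
  [1, 0, 0.05, 0.04, 0, 0, 0],
  [1, 0, 0, 0, 0, 0, 0],
  [1, 0, 0, 0, 0, 0, 0],
  [0, 0, 0, 0, 0, 0, 0],
  [-0.3, 0, 0, 0, 0, 0, 0],
  [-0.6, 0, 0, 0, 0, 0, 0],
  [-0.8, 0, 0, 0, 0, 0, 0],
  [-0.8, 0, 0, 0, 0, 0, 0],
  [-0.8, 0, 0, -0.3, 0, 0, 0],
  [-0.8, 0, 0, -0.8, 0, 0, 0],
])

```text
time: 67.2
position: [0.4788, -0.0882, 0.0415]
tool_rot: [0.905, 0.0, -0.002, -0.426]
ft_force: [0.0, 0.1, 0.2]
grip_width: 0.0772
```

Call:
step_arm([
  [-0.8, 0, 0, -0.8, 0, 0, 0],
  [-0.8, 0, 0, -0.8, 0, 0, 0],
  [-0.8, 0, 0, -0.8, 0, 0, 0],
  [-0.8, 0, -0.5, -0.6, -0.6, 0, 0],
  [-0.8, 0, -0.4, -0.6, -0.6, 0, 0],
  [-0.8, 0, -0.3, -0.6, -0.6, 0, 0],
  [-0.8, 0, 0, 0, -0.6, 0, 0],
  [-0.8, 0, 0, 0, -0.6, 0, 0],
  [-0.8, 0, 0, 0, 0, 0, 0],
  [-0.8, 0, 0, 0, 0, 0, 0],
])

```text
time: 68.2
position: [0.4798, -0.1467, 0.1335]
tool_rot: [0.974, 0.0, 0.0, -0.227]
ft_force: [0.6, 0.4, 0.6]
grip_width: 0.0783
```

Run:
```python
from h import *
st()
im,d=grab("top");crop(im,270,190,410,270,5,"g19t")
P=allpts("top",d);m=(P[...,2]>.018)&(P[...,2]<.034)&(abs(P[...,0]-.48)<.09)&(P[...,1]<.05)&(P[...,1]>-.125);q=P[m];print(len(q),mrect(q[:,:2]))
for r in moulds(im,d):print(r)
c=[.481,-.0565]
```

```text
t 68.2 p [ 0.4798 -0.1467  0.1335] xa 0.01 tz [ 0.     0.443 -0.897] F [0.61 0.41 0.63] w 0.0783 q [-0.72  0.63  1.73  0.38  1.12 -0.95]
697 (array([ 0.48091206, -0.05752635], dtype=float32), np.float32(0.09002589), np.float32(0.049836386), np.float32(89.62631))
(array([314., 246.]), np.float64(0.02685646682247638), (array([ 0.4796102 , -0.05751785], dtype=float32), np.float32(0.09002589), np.float32(0.04723262), np.float32(89.62631)), (array([ 0.47957033, -0.05729614], dtype=float32), np.float32(0.09453396), np.float32(0.047065366), np.float32(89.61009)))
(array([206., 230.]), np.float64(0.035031070326373454), (array([0.52237964, 0.225097  ], dtype=float32), np.float32(0.09387658), np.float32(0.053368475), np.float32(4.567131)), (array([0.5227152 , 0.22645156], dtype=float32), np.float32(0.09448025), np.float32(0.05494168), np.float32(4.734436)))
```

View pics/g19t.png

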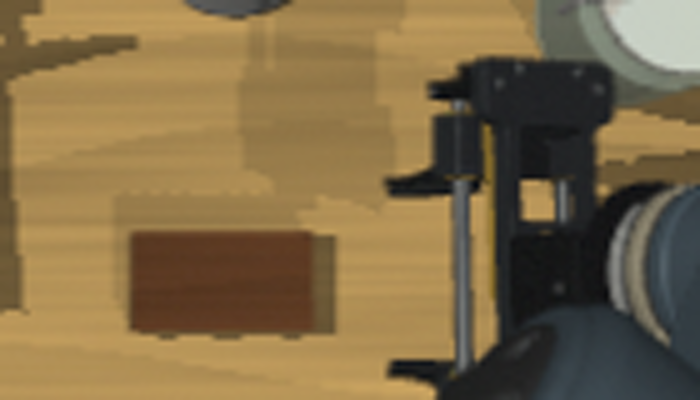

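The mould lies plain face up, at (222,282) in the crop, centred at (0.481, -0.0573). Next I'll grasp it from above.

Call:
step_arm([
  [-0.8, 0.01, -0.53, 0.56, -0.66, 0, 0],
  [-0.8, 0.01, -0.58, 0.51, -0.66, 0, 0],
  [-0.8, 0.01, -0.62, 0.46, -0.66, 0, 0],
  [-0.8, 0.01, -0.66, 0.4, -0.66, 0, 0],
  [-0.8, 0.01, -0.7, 0.33, -0.66, 0, 0],
  [-0.8, 0, 0, 0.4, 0, 0, 0],
  [-0.8, 0, 0, 0.7, 0, 0, 0],
  [-0.8, 0, 0, 0.7, 0, 0, 0],
  [-0.8, 0, 0, 0.7, 0, 0, 0],
  [-0.8, 0, 0, 0.27, 0, 0, 0],
])

```text
time: 69.25
position: [0.4804, -0.0577, 0.0278]
tool_rot: [1.0, -0.001, -0.002, 0.0]
ft_force: [0.8, -0.3, 0.1]
grip_width: 0.0782
```

Call:
step_arm([
  [-0.6, 0, 0, 0, 0, 0, 0],
  [0, 0, 0, 0, 0, 0, 0],
  [1, 0, 0, 0, 0, 0, 0],
  [1, 0, 0, 0, 0, 0, 0],
  [1, 0, 0, 0, 0, 0, 0],
  [1, 0, 0, 0, 0, 0, 0],
  [1, 0, 0, 0, 0, 0, 0],
  [1, 0, 0, -0.5, 0, 0, 0],
  [1, 0, 0, -1, 0, 0, 0],
  [1, 0, 0, -1, 0, 0, 0],
])

```text
time: 70.25
position: [0.4805, -0.0561, 0.0933]
tool_rot: [1.0, -0.0, -0.001, 0.001]
ft_force: [-0.1, 0.2, -1.4]
grip_width: 0.0519
```

Run:
```python
from h import *
st();o,R=pose()
S=Rt(94.5);print(case2w(0,-.084,.185))
plan([(o["position"]+[0,0,.08],R,4),(case2w(0,-.084,.185),S,13)])
```

```text
t 70.25 p [ 0.4805 -0.0561  0.0933] xa -0.01 tz [-0.001 -0.002 -1.   ] F [-0.1   0.19 -1.36] w 0.0519 q [-0.35  0.59  1.91 -0.    0.64 -0.34]
[0.52839056 0.14065894 0.185     ]
4 x [-0.0, 0.0, -0.8, 0.0, 0.0, 0.0]
   [0.15, -0.61, -0.04, 0.0, 0.0, -0.91]
   [0.22, -0.58, -0.04, 0.0, 0.0, -0.91]
   [0.29, -0.55, -0.04, 0.0, 0.0, -0.91]
   [0.36, -0.51, -0.04, 0.0, 0.0, -0.91]
   [0.42, -0.46, -0.04, 0.0, 0.0, -0.91]
   [0.48, -0.4, -0.04, 0.0, 0.0, -0.91]
   [0.52, -0.34, -0.04, 0.0, 0.0, -0.91]
   [0.56, -0.27, -0.04, 0.0, 0.0, -0.91]
   [0.59, -0.19, -0.04, 0.0, 0.0, -0.91]
   [0.61, -0.12, -0.04, 0.0, 0.0, -0.91]
   [0.62, -0.04, -0.04, 0.0, 0.0, -0.91]
   [0.62, 0.04, -0.04, 0.0, 0.0, -0.91]
   [0.61, 0.12, -0.04, 0.0, 0.0, -0.91]
```

Call:
step_arm([
  [1, 0, 0, -0.8, 0, 0, 0],
  [1, 0, 0, -0.8, 0, 0, 0],
  [1, 0, 0, -0.8, 0, 0, 0],
  [1, 0, 0, -0.8, 0, 0, 0],
  [1, 0.15, -0.61, -0.04, 0, 0, -0.91],
  [1, 0.22, -0.58, -0.04, 0, 0, -0.91],
  [1, 0.29, -0.55, -0.04, 0, 0, -0.91],
  [1, 0.36, -0.51, -0.04, 0, 0, -0.91],
  [1, 0.42, -0.46, -0.04, 0, 0, -0.91],
  [1, 0.48, -0.4, -0.04, 0, 0, -0.91],
])

```text
time: 71.25
position: [0.5025, 0.0357, 0.1788]
tool_rot: [0.927, 0.374, -0.001, 0.001]
ft_force: [0.2, -0.6, -0.8]
grip_width: 0.0517
```

Call:
step_arm([
  [1, 0.52, -0.34, -0.04, 0, 0, -0.91],
  [1, 0.56, -0.27, -0.04, 0, 0, -0.91],
  [1, 0.59, -0.19, -0.04, 0, 0, -0.91],
  [1, 0.61, -0.12, -0.04, 0, 0, -0.91],
  [1, 0.62, -0.04, -0.04, 0, 0, -0.91],
  [1, 0.62, 0.04, -0.04, 0, 0, -0.91],
  [1, 0.61, 0.12, -0.04, 0, 0, -0.91],
  [1, 0, 0, 0, 0, 0, 0],
  [1, 0, 0, 0, 0, 0, 0],
  [1, 0, 0, 0, 0, 0, 0],
])

```text
time: 72.25
position: [0.5278, 0.14, 0.1851]
tool_rot: [0.679, 0.734, -0.001, 0.001]
ft_force: [-0.2, -0.3, -1.3]
grip_width: 0.0515
```

Run:
```python
from h import *
st()
plan([(case2w(0,-.084,.07),Rt(94.5),6)])
im,d=grab("scene");crop(im,250,100,400,250,4,"g20")
```

```text
t 72.25 p [0.5278 0.14   0.1851] xa 94.51 tz [-0.001 -0.003 -1.   ] F [-0.18 -0.31 -1.27] w 0.0515 q [ 0.06  0.5   1.69 -0.    0.96 -1.59]
6 x [0.01, 0.01, 0.77, -0.0, 0.0, 0.0]
```

View pics/g20.png

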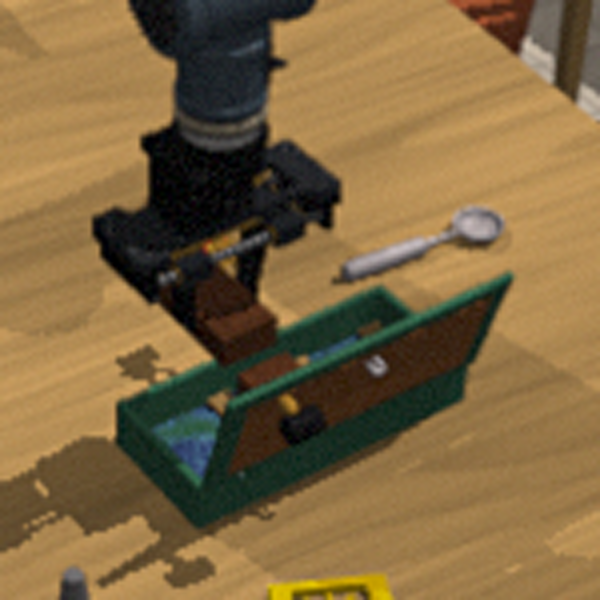

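The second mould is held above the right-hand pocket, and the first shows in the middle pocket. Lowering.

Call:
step_arm([
  [1, 0.02, 0.02, 0.77, 0, 0, 0],
  [1, 0.01, 0.01, 0.77, 0, 0, 0],
  [1, 0, 0, 0.77, 0, 0, 0],
  [1, 0, 0, 0.77, 0, 0, 0],
  [1, 0, 0, 0.77, 0, 0, 0],
  [1, 0, 0, 0.77, 0, 0, 0],
  [1, 0, 0, 0, 0, 0, 0],
  [1, 0, 0, 0, 0, 0, 0],
  [1, 0, 0, 0, 0, 0, 0],
  [1, 0, 0, 0, 0, 0, 0],
])

```text
time: 73.3
position: [0.5298, 0.1409, 0.0707]
tool_rot: [0.678, 0.735, -0.0, 0.002]
ft_force: [0.5, 0.2, -0.5]
grip_width: 0.0514
```

Run:
```python
from h import *
st()
plan([(case2w(0,-.084,.0375),Rt(94.5),4)])
```

```text
t 73.3 p [0.5298 0.1409 0.0707] xa 94.6 tz [ 0.002 -0.003 -1.   ] F [ 0.54  0.16 -0.46] w 0.0514 q [ 0.06  0.68  1.76 -0.    0.7  -1.59]
4 x [-0.0, -0.01, 0.33, 0.0, 0.01, 0.0]
```

Call:
step_arm([
  [1, 0, -0.01, 0.32, 0, 0, 0],
  [1, 0, -0.01, 0.32, 0, 0, 0],
  [1, 0, -0.01, 0.32, 0, 0, 0],
  [1, 0, -0.01, 0.32, 0, 0, 0],
  [1, 0, 0, 0.03, 0, 0, 0],
  [1, 0, 0, 0, 0, 0, 0],
  [1, 0, 0, 0, 0, 0, 0],
  [1, 0, 0, 0, 0, 0, 0],
  [1, 0, 0, 0, 0, 0, 0],
  [1, 0, 0, 0, 0, 0, 0],
])

```text
time: 74.3
position: [0.528, 0.1408, 0.037]
tool_rot: [0.678, 0.735, -0.001, 0.001]
ft_force: [-1.5, -0.1, 6.4]
grip_width: 0.0522
```

Call:
step_arm([
  [1, 0, 0, 0.04, 0, 0, 0],
  [1, 0, 0, 0, 0, 0, 0],
  [-0.25, 0, 0, 0, 0, 0, 0],
  [-0.35, 0, 0, 0, 0, 0, 0],
  [-0.4, 0, 0, 0, 0, 0, 0],
  [-0.4, 0, 0, 0, 0, 0, 0],
  [-0.4, 0, 0, -0.2, 0, 0, 0],
  [-0.4, 0, 0, -0.6, 0, 0, 0],
  [-0.4, 0, 0, -1, 0, 0, 0],
  [-0.4, 0, 0, -1, 0, 0, 0],
])

```text
time: 75.3
position: [0.5276, 0.141, 0.1063]
tool_rot: [0.678, 0.735, -0.002, 0.0]
ft_force: [1.1, 0.8, 0.5]
grip_width: 0.0608
```

Call:
step_arm([
  [-0.4, 0, 0, -1, 0, 0, 0],
  [-0.4, 0, 0, -1, 0, 0, 0],
  [-0.4, 0, 0, -1, 0, 0, 0],
  [-0.4, -0.9, 0, -0.5, 0, 0, 0],
  [-0.4, -0.9, 0, 0, 0, 0, 0],
  [-0.4, -0.9, 0, 0, 0, 0, 0],
  [-0.4, -0.9, 0, 0, 0, 0, 0],
  [-0.4, -0.9, 0, 0, 0, 0, 0],
  [-0.4, -0.9, 0, 0, 0, 0, 0],
  [-0.4, 0, 0, 0, 0, 0, 0],
])

```text
time: 76.3
position: [0.5395, 0.0043, 0.1939]
tool_rot: [0.679, 0.734, -0.001, 0.002]
ft_force: [0.6, 0.8, 0.7]
grip_width: 0.061
```

Run:
```python
from h import *
st()
im,d=grab("top","g21");crop(im,130,160,290,280,5,"g21t")
P=allpts("top",d);hsv=cv2.cvtColor(im,cv2.COLOR_RGB2HSV)
def loc(p):
    dd=np.array(p)[:2]-CC;c,s=np.cos(CY),np.sin(CY);return np.round([c*dd[0]+s*dd[1],-s*dd[0]+c*dd[1]],4)
for r in moulds(im,d):print(r[1],r[2],loc(r[2][0]))
m=(hsv[...,2]<55)&(hsv[...,1]<60)&(abs(P[...,0]-.66)<.05)&(abs(P[...,1]-.135)<.05)&(P[...,2]>.08);q=P[m];print(len(q),q.mean(0),q.min(0),q.max(0),loc(q.mean(0)))
m=(hsv[...,0]<8)&(hsv[...,1]>190)&(hsv[...,2]>80)&(P[...,0]<.5)&(P[...,1]>.1);q=P[m];print("hasp",q.mean(0),loc(q.mean(0)),q.max(0))
```

```text
t 76.3 p [0.5395 0.0043 0.1939] xa 94.45 tz [ 0.001 -0.004 -1.   ] F [0.64 0.76 0.68] w 0.061 q [-0.2   0.48  1.7  -0.    0.97 -1.84]
0.034870926847930805 (array([0.52253515, 0.22487679], dtype=float32), np.float32(0.09416017), np.float32(0.053786077), np.float32(5.112198)) [0.0008 0.0004]
0.03514359952475844 (array([0.5298219 , 0.14117914], dtype=float32), np.float32(0.09467805), np.float32(0.050876025), np.float32(5.458168)) [ 0.0015 -0.0836]
88 [0.65209011 0.14528223 0.14942772] [0.64276988 0.13117998 0.14006078] [0.66139006 0.15953051 0.15432894] [ 0.1237 -0.0891]
hasp [0.39406268 0.2141551  0.11293154] [-0.1281 -0.0002] [0.40475667 0.22839721 0.11820424]
```

View pics/g21t.png

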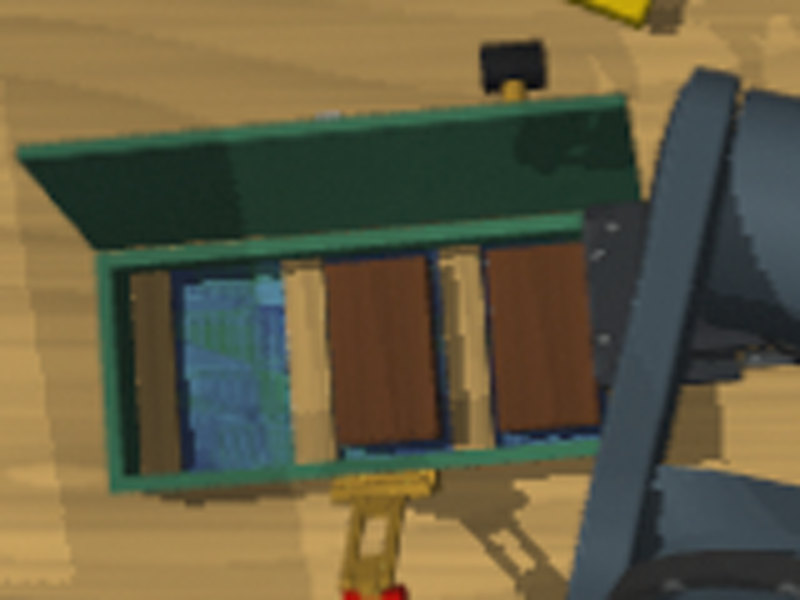

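Both moulds are seated: centres within 2 mm of pocket1 and pocket0, tops at 35 mm. The lid knob is at local (0.124, -0.089), so the lid angle is about 1.83 rad. Next I'll close the lid.

Run:
```python
from h import *
S=Rt(94.5);o,R=pose()
K=case2w(.1237,-.09,.143)
print(K)
plan([(o["position"]+[0,0,.05],S,2),([K[0],K[1],.235],S,9),(K,S,5)])
```

```text
[0.65217999 0.14438283 0.143     ]
2 x [-0.0, 0.0, -1.0, 0.0, 0.01, -0.0]
9 x [0.57, 0.55, 0.04, 0.0, 0.0, 0.0]
5 x [0.0, 0.0, 0.74, 0.0, 0.0, 0.0]
```

Call:
step_arm([
  [-0.6, 0, 0, -1, 0, 0, 0],
  [-0.6, 0.3, 0.3, -1, 0, 0, 0],
  [-0.6, 0.57, 0.55, 0.04, 0, 0, 0],
  [-0.6, 0.57, 0.55, 0.04, 0, 0, 0],
  [-0.6, 0.57, 0.55, 0.04, 0, 0, 0],
  [-0.6, 0.57, 0.55, 0.04, 0, 0, 0],
  [-0.6, 0.57, 0.55, 0.04, 0, 0, 0],
  [-0.6, 0.57, 0.55, 0.04, 0, 0, 0],
  [-0.6, 0.57, 0.55, 0.04, 0, 0, 0],
  [-0.6, 0.57, 0.55, 0.04, 0, 0, 0],
])

```text
time: 77.35
position: [0.6458, 0.1395, 0.2351]
tool_rot: [0.678, 0.735, -0.001, 0.0]
ft_force: [1.1, -0.7, 0.0]
grip_width: 0.0696
```

Run:
```python
from h import *
st()
S=Rt(94.5);K=case2w(.1237,-.09,.143)
plan([([K[0],K[1],.19],S,3),(K,S,4)])
```

```text
t 77.35 p [0.6458 0.1395 0.2351] xa 94.7 tz [-0.001 -0.002 -1.   ] F [ 1.07 -0.65  0.02] w 0.0696 q [ 0.04  0.58  1.34 -0.    1.22 -1.61]
3 x [0.06, 0.09, 0.6, -0.0, 0.01, 0.01]
4 x [0.0, 0.0, 0.47, 0.0, 0.0, 0.0]
```

Call:
step_arm([
  [-0.6, 0.06, 0.07, 0.6, 0, 0, 0],
  [-0.6, 0.06, 0.07, 0.6, 0, 0, 0],
  [-0.6, 0.06, 0.07, 0.6, 0, 0, 0],
  [-0.6, 0, 0, 0.47, 0, 0, 0],
  [-0.6, 0, 0, 0.47, 0, 0, 0],
  [-0.6, 0, 0, 0.47, 0, 0, 0],
  [-0.6, 0, 0, 0.47, 0, 0, 0],
  [0, 0, 0, 0, 0, 0, 0],
  [0.3, 0, 0, 0, 0, 0, 0],
  [1, 0, 0, 0, 0, 0, 0],
])

```text
time: 78.35
position: [0.6517, 0.1421, 0.144]
tool_rot: [0.678, 0.735, -0.0, 0.001]
ft_force: [0.2, -0.2, -0.4]
grip_width: 0.0533
```

Call:
step_arm([
  [1, 0, 0, 0, 0, 0, 0],
  [1, 0, 0, 0, 0, 0, 0],
  [1, 0, 0, 0, 0, 0, 0],
  [1, 0, 0, 0, 0, 0, 0],
  [1, 0, 0, 0, 0, 0, 0],
  [1, 0, 0, 0, 0, 0, 0],
  [1, 0, 0, 0, 0, 0, 0],
  [1, 0, 0, 0, 0, 0, 0],
  [1, 0, 0, 0, 0, 0, 0],
  [1, 0, 0, 0, 0, 0, 0],
])

```text
time: 79.35
position: [0.6511, 0.1452, 0.1438]
tool_rot: [0.678, 0.735, 0.001, -0.0]
ft_force: [-0.7, 6.7, 0.7]
grip_width: 0.03
```

Run:
```python
from h import *
st();o,_=pose()
S=Rt(94.5)
r=np.hypot(.103,.036);a0=np.arctan2(.036,-.103)
f=lambda th:case2w(.0625+r*np.cos(a0-th),-.09,.0505+r*np.sin(a0-th)+.0015)
print(f(1.83))
ths=np.linspace(1.83,0,21)
plan([(f(t),S,1) for t in ths[1:]],(f(1.83),S))
```

```text
t 79.35 p [0.6511 0.1452 0.1438] xa 94.58 tz [ 0.001  0.003 -1.   ] F [-0.66  6.67  0.68] w 0.03 q [ 0.05  0.69  1.4   0.    1.04 -1.6 ]
[0.65217742 0.14438263 0.14233203]
1 x [0.0, -0.34, -0.21, 0.0, 0.0, 0.0]
1 x [-0.0, -0.36, -0.18, 0.0, 0.0, 0.0]
1 x [-0.0, -0.37, -0.14, 0.0, 0.0, 0.0]
1 x [0.0, -0.38, -0.11, 0.0, 0.0, 0.0]
1 x [-0.0, -0.39, -0.07, 0.0, 0.0, 0.0]
1 x [0.0, -0.4, -0.04, 0.0, 0.0, 0.0]
1 x [-0.0, -0.4, -0.0, 0.0, 0.0, 0.0]
1 x [0.0, -0.4, 0.04, 0.0, 0.0, 0.0]
1 x [-0.0, -0.39, 0.07, 0.0, 0.0, 0.0]
1 x [-0.0, -0.38, 0.11, 0.0, 0.0, 0.0]
1 x [-0.0, -0.37, 0.14, 0.0, 0.0, 0.0]
1 x [0.0, -0.36, 0.18, 0.0, 0.0, 0.0]
1 x [0.0, -0.34, 0.21, 0.0, 0.0, 0.0]
1 x [-0.0, -0.32, 0.24, 0.0, 0.0, 0.0]
1 x [0.0, -0.3, 0.27, 0.0, 0.0, 0.0]
1 x [0.0, -0.27, 0.29, 0.0, 0.0, 0.0]
1 x [-0.0, -0.24, 0.32, 0.0, 0.0, 0.0]
1 x [-0.0, -0.21, 0.34, 0.0, 0.0, 0.0]
1 x [-0.0, -0.18, 0.36, 0.0, 0.0, 0.0]
1 x [-0.0, -0.15, 0.37, 0.0, 0.0, 0.0]
```

Call:
step_arm([
  [1, 0.03, -0.34, -0.21, 0, 0, 0],
  [1, 0, -0.36, -0.18, 0, 0, 0],
  [1, 0, -0.37, -0.14, 0, 0, 0],
  [1, 0, -0.38, -0.11, 0, 0, 0],
  [1, 0, -0.39, -0.07, 0, 0, 0],
  [1, 0, -0.4, -0.04, 0, 0, 0],
  [1, 0, -0.4, 0, 0, 0, 0],
  [1, 0, -0.4, 0.04, 0, 0, 0],
  [1, 0, -0.39, 0.07, 0, 0, 0],
  [1, 0, -0.38, 0.11, 0, 0, 0],
])

```text
time: 80.35
position: [0.5593, 0.1378, 0.1586]
tool_rot: [0.678, 0.735, 0.004, 0.003]
ft_force: [2.0, 8.3, 4.1]
grip_width: 0.0298
```

Call:
step_arm([
  [1, 0, -0.37, 0.14, 0, 0, 0],
  [1, 0, -0.36, 0.18, 0, 0, 0],
  [1, 0, -0.34, 0.21, 0, 0, 0],
  [1, 0, -0.32, 0.24, 0, 0, 0],
  [1, 0, -0.3, 0.27, 0, 0, 0],
  [1, 0, -0.27, 0.29, 0, 0, 0],
  [1, 0, -0.24, 0.32, 0, 0, 0],
  [1, 0, -0.21, 0.34, 0, 0, 0],
  [1, 0, -0.18, 0.36, 0, 0, 0],
  [1, 0, 0, 0, 0, 0, 0],
])

```text
time: 81.35
position: [0.4906, 0.1322, 0.0975]
tool_rot: [0.679, 0.734, 0.0, -0.001]
ft_force: [-1.2, 10.1, -1.0]
grip_width: 0.0302
```

Run:
```python
from h import *
st()
```

```text
t 81.35 p [0.4906 0.1322 0.0975] xa 94.52 tz [-0.001  0.001 -1.   ] F [-1.21 10.13 -1.03] w 0.0302 q [ 0.04  0.6   1.85  0.    0.69 -1.61]
```

Call:
step_arm([
  [1, 0.05, -0.1, 0.3, 0, 0, 0],
  [1, 0, -0.03, 0.06, 0, 0, 0],
  [1, 0, 0, 0.04, 0, 0, 0],
  [1, 0, 0, 0.04, 0, 0, 0],
  [1, 0, 0, 0, 0, 0, 0],
  [1, 0, 0, 0, 0, 0, 0],
  [1, 0, 0, 0, 0, 0, 0],
  [1, 0, 0, 0, 0, 0, 0],
  [1, 0, 0, 0, 0, 0, 0],
  [1, 0, 0, 0, 0, 0, 0],
])

```text
time: 82.35
position: [0.4868, 0.1319, 0.087]
tool_rot: [0.678, 0.735, -0.001, -0.001]
ft_force: [-3.6, 6.4, 1.5]
grip_width: 0.0297
```

Run:
```python
from h import *
st()
```

```text
t 82.35 p [0.4868 0.1319 0.087 ] xa 94.57 tz [-0.003 -0.001 -1.   ] F [-3.6   6.37  1.48] w 0.0297 q [ 0.04  0.62  1.86 -0.    0.67 -1.61]
```

Call:
step_arm([
  [1, 0.03, 0.03, 0.04, 0, 0, 0],
  [1, 0, 0, 0.04, 0, 0, 0],
  [1, 0, 0, 0.04, 0, 0, 0],
  [1, 0, 0, 0, 0, 0, 0],
  [1, 0, 0, 0, 0, 0, 0],
  [1, 0, 0, 0, 0, 0, 0],
  [1, 0, 0, 0, 0, 0, 0],
  [1, 0, 0, 0, 0, 0, 0],
  [1, 0, 0, 0, 0, 0, 0],
  [1, 0, 0, 0, 0, 0, 0],
])

```text
time: 83.35
position: [0.4862, 0.1319, 0.0847]
tool_rot: [0.678, 0.735, -0.003, -0.001]
ft_force: [-6.5, 2.9, 10.2]
grip_width: 0.0297
```

Run:
```python
from h import *
st()
```

```text
t 83.35 p [0.4862 0.1319 0.0847] xa 94.63 tz [-0.005 -0.002 -1.   ] F [-6.5   2.89 10.17] w 0.0297 q [ 0.04  0.62  1.86 -0.    0.66 -1.6 ]
```

Call:
step_arm([
  [1, 0, 0, 0.02, 0, 0, 0],
  [0.2, 0, 0, 0, 0, 0, 0],
  [0, 0, 0, 0, 0, 0, 0],
  [-0.2, 0, 0, 0, 0, 0, 0],
  [-0.4, 0, 0, 0, 0, 0, 0],
  [-0.4, 0, 0, -0.2, 0, 0, 0],
  [-0.4, 0, 0, -0.8, 0, 0, 0],
  [-0.4, 0, 0, -1, 0, 0, 0],
  [-0.4, 0, 0, -1, 0, 0, 0],
  [-0.4, 0, 0, -1, 0, 0, 0],
])

```text
time: 84.35
position: [0.4887, 0.1317, 0.1844]
tool_rot: [0.678, 0.735, -0.001, 0.001]
ft_force: [0.2, -0.5, -0.1]
grip_width: 0.0612
```

Call:
step_arm([
  [-0.5, -0.8, 0, 0, 0, 0, 0],
  [-0.5, -0.8, 0, 0, 0, 0, 0],
  [-0.5, -0.8, 0, 0, 0, 0, 0],
  [-0.5, -0.8, 0, 0, 0, 0, 0],
  [-0.5, -0.8, 0, 0, 0, 0, 0],
  [-0.5, -0.8, 0, 0, 0, 0, 0],
  [-0.5, -0.8, 0, 0, 0, 0, 0],
  [-0.5, 0, 0, 0, 0, 0, 0],
  [-0.5, 0, 0, 0, 0, 0, 0],
  [-0.5, 0, 0, 0, 0, 0, 0],
])

```text
time: 85.35
position: [0.4998, -0.007, 0.1837]
tool_rot: [0.678, 0.735, -0.001, 0.001]
ft_force: [-0.5, -0.4, 0.0]
grip_width: 0.0651
```

```bash
cat >> h.py <<'E'
def loc(p):
    dd=np.array(p)[:2]-CC;c,s=np.cos(CY),np.sin(CY);return np.round([c*dd[0]+s*dd[1],-s*dd[0]+c*dd[1]],4)
def lidplane(im,d,n="top"):
    P=allpts(n,d).reshape(-1,3);P=P[~np.isnan(P[:,0])];dd=P[:,:2]-CC;c,s=np.cos(CY),np.sin(CY)
    L=np.c_[c*dd[:,0]+s*dd[:,1],-s*dd[:,0]+c*dd[:,1],P[:,2]]
    m=(abs(L[:,0])<.055)&(abs(L[:,1])<.13)&(L[:,2]>.045)&(L[:,2]<.07)&(abs(L[:,1])>.03)
    q=L[m];A=np.c_[q[:,0],q[:,1],np.ones(len(q))];k=np.linalg.lstsq(A,q[:,2],rcond=None)[0];print("lid slope x,y,z0",k.round(4),len(q))
E
python3 - <<'E'
from h import *
st()
im,d=grab("top");crop(im,130,160,290,280,5,"g22t")
lidplane(im,d)
t=np.load("top0.npz");lidplane(t["im"],t["d"])
im,d=grab("scene");crop(im,250,100,400,250,4,"g22");lidplane(im,d,"scene")
t=np.load("scene0.npz");lidplane(t["im"],t["d"],"scene")
E
```

```text
t 85.35 p [ 0.4998 -0.007   0.1837] xa 94.65 tz [-0.    -0.002 -1.   ] F [-0.49 -0.38  0.03] w 0.0651 q [-0.24  0.45  1.8  -0.    0.89 -1.89]
lid slope x,y,z0 [ 0.0006 -0.0008  0.0581] 3123
lid slope x,y,z0 [ 0.0033 -0.0007  0.058 ] 3205
lid slope x,y,z0 [-0.0044  0.0007  0.06  ] 1220
lid slope x,y,z0 [-0.0051  0.003   0.0602] 1204
```

View pics/g22.png

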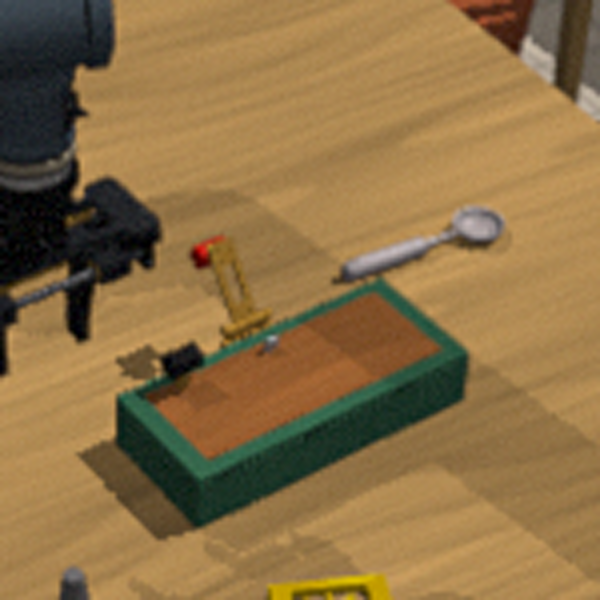

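View pics/g22t.png

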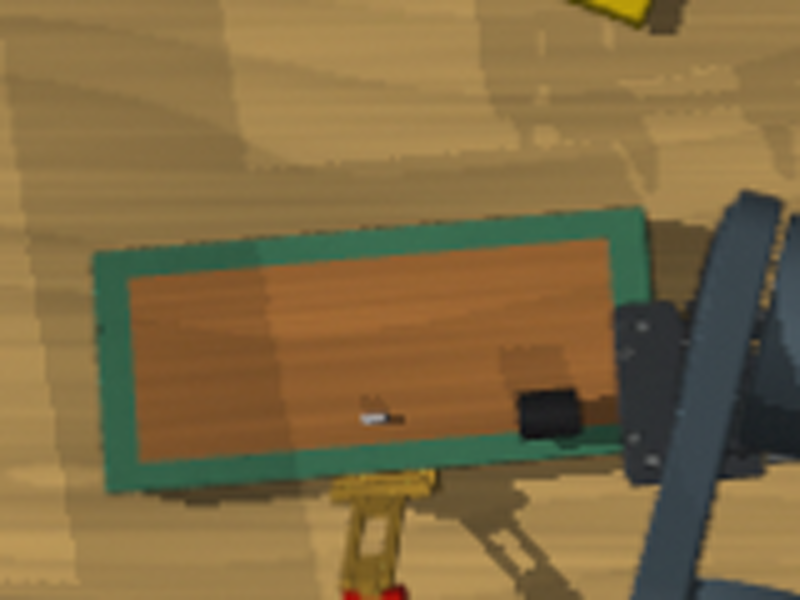

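The lid is closed: its plane matches the starting one, with z0 of 58 mm and no slope. The hasp knob is at local (-0.129, 0). Next I'll fetch it.

Run:
```python
from h import *
S=Rt(94.5)
K=case2w(-.129,0,.106)
plan([([K[0],K[1],.19],S,11),(K,S,5)])
f=lambda a:case2w(-.072+.0696*np.cos(a),0,.064+.0696*np.sin(a))
A=np.linspace(2.55,.322,16)
plan([(f(a),S,1) for a in A[1:]],(f(2.55),S))
```

```text
11 x [0.83, -0.32, -0.02, -0.0, 0.0, 0.0]
5 x [0.0, 0.0, 0.67, 0.0, 0.0, 0.0]
1 x [-0.0, 0.26, -0.32, 0.0, 0.0, 0.0]
1 x [-0.0, 0.3, -0.28, 0.0, 0.0, 0.0]
1 x [0.0, 0.34, -0.24, 0.0, 0.0, 0.0]
1 x [-0.0, 0.37, -0.18, 0.0, 0.0, 0.0]
1 x [0.0, 0.39, -0.13, 0.0, 0.0, 0.0]
1 x [0.0, 0.41, -0.07, 0.0, 0.0, 0.0]
1 x [-0.0, 0.41, -0.01, 0.0, 0.0, 0.0]
1 x [0.0, 0.41, 0.06, 0.0, 0.0, 0.0]
1 x [-0.0, 0.4, 0.12, 0.0, 0.0, 0.0]
1 x [0.0, 0.38, 0.17, 0.0, 0.0, 0.0]
1 x [-0.0, 0.35, 0.23, 0.0, 0.0, 0.0]
1 x [0.0, 0.31, 0.28, 0.0, 0.0, 0.0]
1 x [-0.0, 0.26, 0.32, 0.0, 0.0, 0.0]
1 x [0.0, 0.21, 0.35, 0.0, 0.0, 0.0]
1 x [-0.0, 0.16, 0.38, 0.0, 0.0, 0.0]
```

Call:
step_arm([
  [-0.8, 0.83, -0.32, -0.02, 0, 0, 0],
  [-0.8, 0.83, -0.32, -0.02, 0, 0, 0],
  [-0.8, 0.83, -0.32, -0.02, 0, 0, 0],
  [-0.8, 0.83, -0.32, -0.02, 0, 0, 0],
  [-0.8, 0.83, -0.32, -0.02, 0, 0, 0],
  [-0.8, 0.83, -0.32, -0.02, 0, 0, 0],
  [-0.8, 0.83, -0.32, -0.02, 0, 0, 0],
  [-0.8, 0.83, -0.32, -0.02, 0, 0, 0],
  [-0.8, 0.83, -0.32, -0.02, 0, 0, 0],
  [-0.8, 0.83, -0.32, -0.02, 0, 0, 0],
])

```text
time: 86.45
position: [0.4028, 0.194, 0.1882]
tool_rot: [0.678, 0.735, -0.001, 0.001]
ft_force: [1.1, 0.8, -0.2]
grip_width: 0.0782
```

Call:
step_arm([
  [-0.8, 0.83, -0.32, -0.02, 0, 0, 0],
  [-0.8, 0, 0, 0, 0, 0, 0],
  [-0.8, 0, 0, 0.6, 0, 0, 0],
  [-0.8, 0, 0, 0.6, 0, 0, 0],
  [-0.8, 0, 0, 0.6, 0, 0, 0],
  [-0.8, 0, 0, 0, 0, 0, 0],
  [-0.8, 0, 0, 0, 0, 0, 0],
  [-0.8, 0, 0, 0, 0, 0, 0],
  [-0.8, 0, 0, 0, 0, 0, 0],
  [-0.8, 0, 0, 0, 0, 0, 0],
])

```text
time: 87.45
position: [0.3944, 0.2126, 0.1441]
tool_rot: [0.678, 0.735, -0.0, 0.001]
ft_force: [0.7, 0.9, -0.1]
grip_width: 0.0784
```

Run:
```python
from h import *
st()
plan([(case2w(-.129,0,.106),Rt(94.5),4)])
im,d=grab("scene");crop(im,250,100,400,250,4,"g23")
```

```text
t 87.45 p [0.3944 0.2126 0.1441] xa 94.63 tz [ 0.001 -0.003 -1.   ] F [ 0.66  0.88 -0.09] w 0.0784 q [ 0.25  0.46  1.96 -0.    0.72 -1.4 ]
4 x [0.02, -0.01, 0.38, 0.0, 0.0, 0.0]
```

View pics/g23.png

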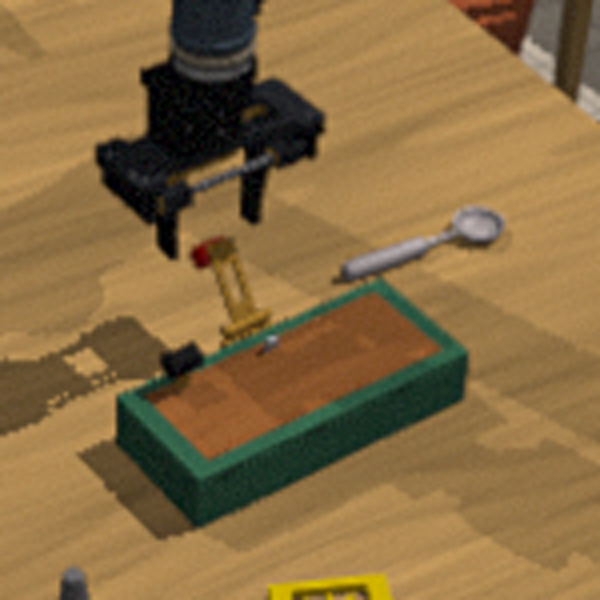

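The fingers are above the red knob at (207,252) in the crop, straddling it. Descend and grip.

Call:
step_arm([
  [-0.8, 0.02, 0, 0.38, 0, 0, 0],
  [-0.8, 0.02, 0, 0.38, 0, 0, 0],
  [-0.8, 0, 0, 0.38, 0, 0, 0],
  [-0.8, 0, 0, 0.38, 0, 0, 0],
  [-0.3, 0, 0, 0, 0, 0, 0],
  [0, 0, 0, 0, 0, 0, 0],
  [0.3, 0, 0, 0, 0, 0, 0],
  [1, 0, 0, 0, 0, 0, 0],
  [1, 0, 0, 0, 0, 0, 0],
  [1, 0, 0, 0, 0, 0, 0],
])

```text
time: 88.5
position: [0.3941, 0.2135, 0.1059]
tool_rot: [0.678, 0.735, -0.001, 0.001]
ft_force: [-0.3, 0.1, -0.1]
grip_width: 0.0382
```

Call:
step_arm([
  [1, 0, 0, 0, 0, 0, 0],
  [1, 0, 0, 0, 0, 0, 0],
  [1, 0, 0, 0, 0, 0, 0],
  [1, 0, 0, 0, 0, 0, 0],
  [1, 0, 0, 0, 0, 0, 0],
  [1, 0, 0.26, -0.32, 0, 0, 0],
  [1, 0, 0.3, -0.28, 0, 0, 0],
  [1, 0, 0.34, -0.24, 0, 0, 0],
  [1, 0, 0.37, -0.18, 0, 0, 0],
  [1, 0, 0.39, -0.13, 0, 0, 0],
])

```text
time: 89.5
position: [0.4318, 0.2177, 0.1334]
tool_rot: [0.678, 0.735, -0.004, -0.003]
ft_force: [-4.9, 5.7, -5.8]
grip_width: 0.0296
```

Call:
step_arm([
  [1, 0, 0.41, -0.07, 0, 0, 0],
  [1, 0, 0.41, -0.01, 0, 0, 0],
  [1, 0, 0.41, 0.06, 0, 0, 0],
  [1, 0, 0.4, 0.12, 0, 0, 0],
  [1, 0, 0.38, 0.17, 0, 0, 0],
  [1, 0, 0.35, 0.23, 0, 0, 0],
  [1, 0, 0.31, 0.28, 0, 0, 0],
  [1, 0, 0.26, 0.32, 0, 0, 0],
  [1, 0, 0, 0, 0, 0, 0],
  [1, 0, 0, 0, 0, 0, 0],
])

```text
time: 90.5
position: [0.5078, 0.2239, 0.1063]
tool_rot: [0.678, 0.735, -0.001, -0.0]
ft_force: [-0.3, 5.4, -1.4]
grip_width: 0.0298
```

Run:
```python
from h import *
st();o,R=pose();print(loc(o["position"]))
plan([(case2w(-.006,0,.089),Rt(94.5),3)])
```

```text
t 90.5 p [0.5078 0.2239 0.1063] xa 94.57 tz [-0.001 -0.001 -1.   ] F [-0.3   5.39 -1.39] w 0.0298 q [ 0.21  0.63  1.72 -0.    0.79 -1.44]
[-0.014   0.0006]
3 x [-0.01, 0.11, 0.23, -0.0, 0.0, 0.0]
```

Call:
step_arm([
  [1, 0, 0.12, 0.23, 0, 0, 0],
  [1, 0, 0.11, 0.23, 0, 0, 0],
  [1, 0, 0.09, 0.23, 0, 0, 0],
  [1, 0, 0, 0.04, 0, 0, 0],
  [1, 0, 0, 0.04, 0, 0, 0],
  [1, 0, 0, 0, 0, 0, 0],
  [1, 0, 0, 0, 0, 0, 0],
  [1, 0, 0, 0, 0, 0, 0],
  [1, 0, 0, 0, 0, 0, 0],
  [1, 0, 0, 0, 0, 0, 0],
])

```text
time: 91.5
position: [0.5172, 0.2246, 0.0879]
tool_rot: [0.678, 0.735, 0.001, 0.001]
ft_force: [0.3, 5.8, 2.1]
grip_width: 0.0299
```

Run:
```python
from h import *
st();o,R=pose();print(loc(o["position"]))
```

```text
t 91.5 p [0.5172 0.2246 0.0879] xa 94.57 tz [ 0.002 -0.    -1.   ] F [0.34 5.81 2.14] w 0.0299 q [ 0.21  0.67  1.71 -0.    0.76 -1.44]
[-0.0045  0.0006]
```

Call:
step_arm([
  [1, 0, 0, 0.05, 0, 0, 0],
  [1, 0, 0, 0.05, 0, 0, 0],
  [1, 0, 0, 0.05, 0, 0, 0],
  [1, 0, 0, 0, 0, 0, 0],
  [1, 0, 0, 0, 0, 0, 0],
  [1, 0, 0, 0, 0, 0, 0],
  [1, 0, 0, 0, 0, 0, 0],
  [1, 0, 0, 0, 0, 0, 0],
  [1, 0, 0, 0, 0, 0, 0],
  [1, 0, 0, 0, 0, 0, 0],
])

```text
time: 92.5
position: [0.5183, 0.2247, 0.0846]
tool_rot: [0.678, 0.735, 0.002, 0.002]
ft_force: [1.7, 6.3, 3.0]
grip_width: 0.0297
```

Run:
```python
from h import *
st();o,R=pose();print(loc(o["position"]))
```

```text
t 92.5 p [0.5183 0.2247 0.0846] xa 94.57 tz [ 0.005 -0.    -1.   ] F [1.74 6.26 2.99] w 0.0297 q [ 0.21  0.67  1.71 -0.    0.75 -1.44]
[-0.0035  0.0006]
```

Call:
step_arm([
  [1, 0, -0.03, 0.05, 0, 0, 0],
  [1, 0, 0, 0.05, 0, 0, 0],
  [1, 0, 0, 0, 0, 0, 0],
  [1, 0, 0, 0, 0, 0, 0],
  [1, 0, 0, 0, 0, 0, 0],
  [1, 0, 0, 0, 0, 0, 0],
  [1, 0, 0, 0, 0, 0, 0],
  [1, 0, 0, 0, 0, 0, 0],
  [1, 0, 0, 0, 0, 0, 0],
  [1, 0, 0, 0, 0, 0, 0],
])

```text
time: 93.5
position: [0.5184, 0.2247, 0.0839]
tool_rot: [0.678, 0.735, 0.002, 0.003]
ft_force: [-0.2, 4.2, 13.7]
grip_width: 0.0294
```

Run:
```python
from h import *
st();o,R=pose();print(loc(o["position"]))
```

```text
t 93.5 p [0.5184 0.2247 0.0839] xa 94.59 tz [ 0.007  0.    -1.   ] F [-0.24  4.24 13.74] w 0.0294 q [ 0.21  0.67  1.71 -0.    0.75 -1.44]
[-0.0034  0.0006]
```

Firm contact now: z stopped at 0.084 and the force rose to 14 N. Release, lift clear and inspect.

Call:
step_arm([
  [0.25, 0, 0, 0, 0, 0, 0],
  [0.1, 0, 0, 0, 0, 0, 0],
  [-0.1, 0, 0, 0, 0, 0, 0],
  [-0.4, 0, 0, 0, 0, 0, 0],
  [-0.4, 0, 0, -0.1, 0, 0, 0],
  [-0.4, 0, 0, -0.6, 0, 0, 0],
  [-0.4, 0, 0, -1, 0, 0, 0],
  [-0.4, 0, 0, -1, 0, 0, 0],
  [-0.4, 0, 0, -1, 0, 0, 0],
  [-0.4, 0, 0, -1, 0, 0, 0],
])

```text
time: 94.5
position: [0.5153, 0.2233, 0.1996]
tool_rot: [0.678, 0.735, -0.001, 0.001]
ft_force: [0.4, -0.4, -0.8]
grip_width: 0.0605
```

Call:
step_arm([
  [-0.5, -0.9, -0.1, -0.3, 0, 0, 0],
  [-0.5, -0.9, -0.1, 0, 0, 0, 0],
  [-0.5, -0.9, -0.1, 0, 0, 0, 0],
  [-0.5, -0.9, -0.1, 0, 0, 0, 0],
  [-0.5, -0.9, -0.1, 0, 0, 0, 0],
  [-0.5, -0.9, -0.1, 0, 0, 0, 0],
  [-0.5, -0.9, -0.1, 0, 0, 0, 0],
  [-0.5, -0.9, -0.1, 0, 0, 0, 0],
  [-0.5, -0.9, -0.1, 0, 0, 0, 0],
  [-0.5, -0.9, -0.1, 0, 0, 0, 0],
])

```text
time: 95.5
position: [0.5084, -0.0037, 0.2069]
tool_rot: [0.678, 0.735, -0.001, 0.001]
ft_force: [0.0, 0.4, 0.2]
grip_width: 0.0649
```

Run:
```python
from h import *
st()
im,d=grab("top","g24");crop(im,130,160,290,280,5,"g24t");lidplane(im,d)
P=allpts("top",d);hsv=cv2.cvtColor(im,cv2.COLOR_RGB2HSV)
m=(hsv[...,0]<8)&(hsv[...,1]>190)&(hsv[...,2]>80)&(P[...,0]<.56)&(P[...,1]>.1);q=P[m];print("hasp",q.mean(0),loc(q.mean(0)),np.percentile(q,[2,98],axis=0))
im,d=grab("scene");crop(im,250,130,400,250,5,"g24");P=allpts("scene",d);hsv=cv2.cvtColor(im,cv2.COLOR_RGB2HSV)
m=(hsv[...,0]<8)&(hsv[...,1]>190)&(hsv[...,2]>80)&(abs(P[...,0]-.5)<.06)&(abs(P[...,1]-.22)<.06);q=P[m];print("hasp",q.mean(0),loc(q.mean(0)),np.percentile(q,[2,98],axis=0))
```

```text
t 95.5 p [ 0.5084 -0.0037  0.2069] xa 94.62 tz [-0.001 -0.003 -1.   ] F [0.03 0.36 0.23] w 0.0649 q [-0.23  0.42  1.76 -0.    0.96 -1.88]
lid slope x,y,z0 [ 0.0013 -0.0009  0.0581] 3042
hasp [0.51576161 0.22424331 0.09338885] [-0.006   0.0003] [[0.50690306 0.20999422 0.08737541]
 [0.52661477 0.23931735 0.09767179]]
hasp [0.5201746  0.22449063 0.09400932] [-0.0016  0.0002] [[0.51043383 0.20957691 0.08211287]
 [0.52747568 0.24091977 0.10126445]]
```

View pics/g24t.png

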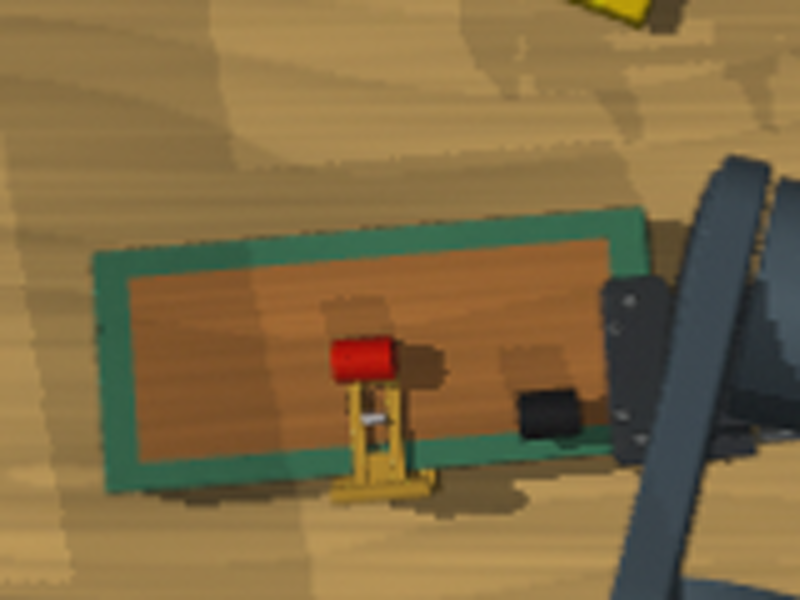

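View pics/g24.png

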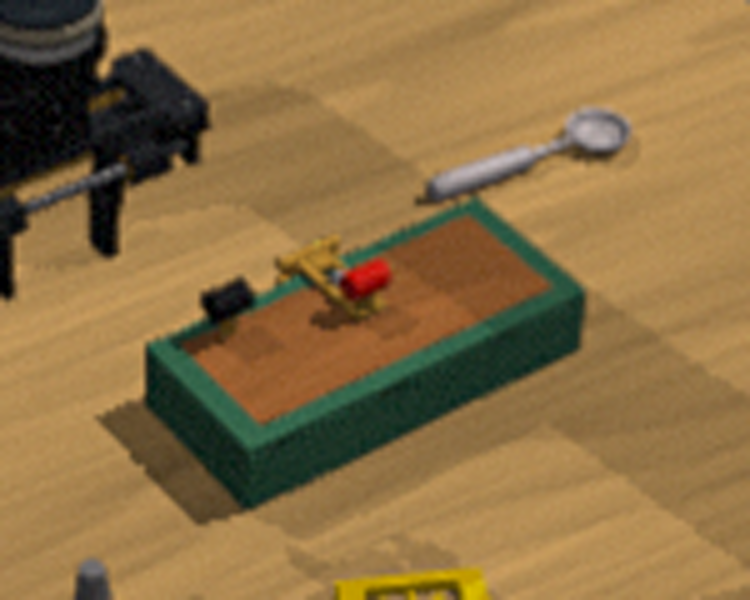

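The hasp lies flat: the knob centre is at local x -0.006 and its top is at 0.097 m, as expected for angle 0. One quick check that the jar, funnel and spoon have not moved, then I'll hand in.

Run:
```python
from h import *
im,d=grab("scene");a=np.load("scene0.npz")["im"]
for n,(x0,y0,x1,y1) in dict(jar=(178,236,220,292),funnel=(250,238,290,278),spoon=(332,148,380,174),yellow=(312,240,352,266),turq=(126,252,160,286)).items():
    A=cv2.cvtColor(a[y0:y1,x0:x1],cv2.COLOR_RGB2GRAY).astype(np.float32);B=cv2.cvtColor(im[y0:y1,x0:x1],cv2.COLOR_RGB2GRAY).astype(np.float32)
    print(n,np.round(cv2.phaseCorrelate(A,B)[0],2),np.abs(A-B).mean().round(1))
print(robot.hand_in())
```

```text
jar [0.53 0.04] 11.7
funnel [-0.07  0.03] 6.3
spoon [0.18 0.39] 18.9
yellow [0.27 0.74] 8.1
turq [-0.34  0.31] 9.8
the job is handed in; nothing more can be done
None
```

The job is done and handed in at about 96 s: both moulds that were out are in the case, carved face down, with the lid closed and the hasp flat over it.

- **Moulds present:** two brown moulds were on the counter, both carved face up. I saw no third mould.
- **Opening:** I swung the hasp off first, then opened the lid to about 1.83 rad.
- **Turning over:** each mould was turned in two 90° steps, standing on its end in between. One went in the middle pocket and one in the right-hand pocket. The second mould was knocked about 3 cm aside during the run, so I located it again before picking it up.

**Last checks**
- **Seating:** both moulds lie plain face up, within 2 mm of their pocket centres, with tops at 35 mm.
- **Lid:** it sits level at 58 mm, the same as at the start.
- **Hasp:** the knob top is at about 97 mm and its centre about 6 mm in front of the case's middle, which matches flat to within about 0.01 to 0.02 rad.
- **Other objects:** the jar, funnel, spoon and both look-alikes shifted by less than 1 pixel in the picture. The brightness in those patches did change, most around the spoon. I put that down to the arm's shadow and did not check further.

No check failed.

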